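# Ready the mould and pails, then open the pump's air

## Robot

A 7-joint arm with a two-finger parallel gripper is mounted at the origin on the work surface. World frame = base frame: x ahead of the robot, y to its left, z up, the work surface at z = 0. Lengths are in m, angles in rad, forces in N, time in s.
With the tool pointing down it reaches from about 0.425 to 1.025 m from the base axis. Payload 9.4 kg.
Tool frame: the origin (TCP) lies midway between the tips of the shut fingers; the grasp point (between the pads) lies 19 mm behind it; z points along the fingers, y is the direction in which the jaws open and shut (so a half turn about z gives the same grasp; the last joint's range is limited). The gripper opens to 93 mm and grips with 3 to 60 N. Pads are 15 mm wide; open, the fingers measure 128 mm over their backs; the gripper's body (75 mm by 188 mm) begins 65 mm behind the grasp point.
Start: joints at [-1.304, 0.599, -0.003, 1.599, 0.002, 0.943, -0.08], TCP at [0.244, 0.683, 0.184] pointing down, gripper open.
Joint ranges: [-2.57, 2.57], [-0.35, 1.97], [-1.29, 1.29], [0.11, 2.56], [-1.05, 4.19], [0.11, 1.86], [-2.63, 2.63]. Speed limits (rad/s): [2.22, 2.22, 3.01, 3.01, 3.14, 3.14, 3.14].

## Interface

Orientations are given as a unit quaternion [w, x, y, z].
In Python, from workcell import robot gives the robot as it stands.
- The arm moves only by the tool apply_moves, never from a script. Its argument "rows" is text: rows parted by semicolons, each of 6 numbers parted by spaces: the shift along the tool's x, y, z in cm, then the turn, a rotation vector about the tool's x, y, z in degrees. In form: x y z wx wy wz; .... A call has 1 to 8 rows; each row shifts and turns the commanded pose from where the row before left it, along the tool's axes as they then stand; what a row does not reach is not made up. A row lasts 1/8 s, in which the tool goes at most 62.5 mm and 10.7 degrees, less where a joint would pass 70% of its speed; a pose out of reach is approached as far as the arm can. A call with a gripper value outside its range is refused whole. "claw" is the closure, from 0 (fully open) to 1 (shut), set as the call begins (left out, the last holds). The fingers move at their own pace and stop on an object; "grip_force" is the grip in N (left out, the last holds). Time passes only in rows, so rows that do not move let the fingers close. It gives the time, the measured TCP pose, the force and the opening at its end, in the units of the state.
- robot.state(): the state, without advancing time (a new reading comes with each control period).
- robot.grab_frame(name): name is "scene" or "top"; returns a dict with "img" (420x560x3 uint8, blue, green, red), "fov_y" (degrees; the focal length in pixels is half the picture's height over the tangent of half this angle, whatever the lens; pixels are square), "cx", "cy" (the principal point, pixels), "R" (3x3) and "t" (3): a world point X has camera coordinates R X + t. Camera axes: x right, y down, z forward; pixel columns grow to the right and rows downward; lengths in m; the calibration is good to about 2 mm. A picture is of the moment at which its call begins. There is no depth.
- robot.finish_job(): hands the job in, once; it reports no verdict.
Trained networks look in the newest picture that a camera, given by its name, has taken for a name from the list of things; names that differ only in an ending like _2 or _b are one class to them, and where a whole thing is asked for, a point or a joint stands for the part that bears it (a point fixed in the world has none). Each returns a list of dicts, best first, with "score" (0 to 1); they miss things now and then, are a little off and sometimes report something else, mostly with a low value. They report only what shows in the picture. A call takes as long as a camera call. They do not tell look-alikes from the thing itself.
- robot.find_in(camera, thing): "at" ([column, row] in pixels, amid what is visible of it).
- robot.silhouettes(camera, thing): "pixels" (420x560 bool, what is visible of it) and "at" ([column, row] in pixels, amid what is visible of it).
- robot.tip_of(camera, thing): "at" ([column, row] in pixels: a listed point, or the origin of a listed thing).
The state is a dict: "clock": time; "joints": joint angles; "qvel": joint speeds; "joint_torque": joint torques, N m; "ee_pos": TCP position; "tool_rot": TCP orientation; "force": force on the tool from outside, world axes, zero at the start; "moment": the same for the moment, N m; "opening": finger opening in m.
Only numpy, scipy, OpenCV 4.12 (cv2) and the standard library are available. Lean on these libraries where they do the work, as an engineer would, in place of code of your own. Each camera call takes 0.05 s, during which the arm holds its last target.

## Task

Get the filling bench ready: lower the pocketed mould plate over the fixture's two pins until it rests flush on the fixture, lay the plain cover plate over the same pins flush on top of it, and hang every pail by its handle on a hook of its own. Only when all that is done, push the air valve's lever fully over to on, away from the robot. Do not tip or shift the other things on the bench.

Things in the scene. Friction and masses are not known exactly. Their poses are not given: they have to be found in the camera images.
- fixture: aluminium locating fixture, fixed: foot 190 x 76 x 10 mm, on it a riser 170 x 56 mm, flat top 30 mm above the table, with two upright steel pins, 10 mm in diameter, at x = -66 and +66 mm in its frame, tops (tapered over the last 10 mm) 84 mm above the table. Origin: centre of the foot's underside, x along the line of the pins.
- pin_base (a point): point midway between the two pins on the riser's flat top, 30 mm above the table
- mould: white plastic mould plate 160 (x) x 60 (y) x 24 (z) mm with eight round through pockets of 20 mm in two rows, and a through hole of 13 mm at each end (x = -66 and +66 mm) for the locating pins. Lies flat; the same after a half turn. About 0.18 kg. Origin: centre of the underside.
- cover: white plastic cover plate 160 (x) x 60 (y) x 18 (z) mm, plain but for a through hole of 13 mm at each end (x = -66 and +66 mm) for the locating pins. Lies flat; the same after a half turn. About 0.15 kg. Origin: centre of the underside.
- stand: steel hook stand, fixed: two posts and a crossbar (420 mm wide, top 250 mm above the table, face 64 mm behind the hooks' lowest points) with three hooks in a row along y, 125 mm apart, pointing to its -x (to the robot). A hook is an 8 mm bar, slightly downhill to its lowest point, then up to a tip 30 mm nearer the robot and 22 mm higher. Origin: on the table under the middle hook's lowest point.
- hook0 (a point): lowest point, on the centre line, of one of the three hooks, 225 mm above the table. The stand's axes.
- hook1 (a point): lowest point, on the centre line, of one of the three hooks, 225 mm above the table. The stand's axes.
- hook2 (a point): lowest point, on the centre line, of one of the three hooks, 225 mm above the table. The stand's axes.
- pail0: grey pail, rim 80 mm wide, 60 mm high, foot 64 mm, with a rigid handle of 9 mm round bar arching over it in its y-z plane: the bar's centre line peaks over the middle, 130 mm above the foot, sloping straight to 122 mm at y = +-46 mm, then down to the rim; 65 mm clear between rim and handle. 0.12 kg. Origin: centre of the foot, z up. May be absent (None).
- pail1: grey pail, rim 80 mm wide, 60 mm high, foot 64 mm, with a rigid handle of 9 mm round bar arching over it in its y-z plane: the bar's centre line peaks over the middle, 130 mm above the foot, sloping straight to 122 mm at y = +-46 mm, then down to the rim; 65 mm clear between rim and handle. 0.12 kg. Origin: centre of the foot, z up. May be absent (None).
- pail2: grey pail, rim 80 mm wide, 60 mm high, foot 64 mm, with a rigid handle of 9 mm round bar arching over it in its y-z plane: the bar's centre line peaks over the middle, 130 mm above the foot, sloping straight to 122 mm at y = +-46 mm, then down to the rim; 65 mm clear between rim and handle. 0.12 kg. Origin: centre of the foot, z up. May be absent (None).
- pail0_grip (a point): top of pail0's handle: centre line of the bar over the middle of the pail, 130 mm above the foot
- pail1_grip (a point): top of pail1's handle: centre line of the bar over the middle of the pail, 130 mm above the foot
- pail2_grip (a point): top of pail2's handle: centre line of the bar over the middle of the pail, 130 mm above the foot
- valve (a joint): angle of the air valve's lever, rad: 0 = off, leaning towards the robot (-x); 1.0 = on, leaning away (+x). It turns stiffly and stays where it is left; push its upper end.
- valve_tip (a point): upper end of the air valve's lever (80 mm long steel lever on a small aluminium block, left of the plates): centre of its 26 mm ball, 92 mm above the table at either end of the swing, 102 mm at mid swing, when the lever is upright; the lever pivots 22 mm above the table
- jar: amber glass jar, 44 mm wide, 60 mm high, bystander; origin: centre of the underside
- bottle: white bottle with black cap, 60 mm wide, 160 mm high, bystander; origin: centre of the underside
- collar: steel ring, 48 mm wide, 18 mm high, bystander; origin: centre of the underside
- beaker: clear beaker, 72 mm wide, 90 mm high, bystander; origin: centre of the underside
There are look-alikes about, which are no part of the job. What is shaped like the pail2 but purple is not meant.

How it is judged:
By the outcome, as a careful person would: the job done as asked, in the order asked, and still so for the second after the job is handed in, with the robot touching nothing.
Of pail0, pail1, pail2 only 2 to 3 are there at a start; the rules pass over those that are not, and their reading is None.
At some moment in a run one of mould, cover, pail0, pail1, pail2 may be knocked a few centimetres aside while the robot is not near it.
It also fails if it takes over 210 s, if anything falls off the work surface, if the arm or the gripper's body presses on something with over 40 N, if the wrist force passes 120 N, or if a joint passes its speed limit or range.

## Working session

There is one attempt and no reset: what is moved stays moved. The work goes in short steps, Python scripts to look and compute and a tool call to move; the robot and the scene stay as the last step left them, time stands still between calls to the robot, and variables do not carry over. Pictures are saved under pics/ and viewed, and the job is handed in when it is done.

Besides the shell and the picture viewer there is one more tool, called after "Request:" as a command line: name --argument value ..., lists and objects as JSON in quotes. apply_moves: Moves the arm, as the interface text tells. Its arguments: {"type":"object","properties":{"rows":{"type":"string"},"claw":{"type":"number"},"grip_force":{"type":"number"}},"required":["rows"]}

```bash
ls; mkdir -p pics
python3 - <<'E'
from workcell import robot
import cv2,numpy as np
s=robot.state();print(s)
for c in ["scene","top"]:
    f=robot.grab_frame(c);cv2.imwrite(f"pics/{c}0.png",f["img"]);print(c,f["fov_y"],f["cx"],f["cy"],np.round(f["R"],4).tolist(),np.round(f["t"],4).tolist())
E
```

```text
pics
{'clock': 0.0, 'joints': array([-1.30370088,  0.60013143, -0.00255924,  1.60012318,  0.00180863,
        0.94286354, -0.07976388]), 'qvel': array([ 0.00174027, -0.00062685, -0.00067466,  0.00045408, -0.00055986,
        0.00044194,  0.00185076]), 'joint_torque': array([-1.22919835e-03, -7.65053344e+01,  1.49724450e+00, -2.52349252e+01,
       -5.23295067e-02,  1.68818934e-02,  1.88420586e-04]), 'ee_pos': array([0.24420572, 0.68207164, 0.1828576 ]), 'tool_rot': array([-6.17269820e-05,  1.70996740e-01,  9.85271300e-01, -7.59144707e-04]), 'force': array([ 0.43977051, -1.08002186,  0.15765891]), 'moment': array([ 0.0388163 , -0.00965645,  0.03814785]), 'opening': 0.09330364379065809}
scene 52.74190974158167 276.9571151232511 214.53864715377082 [[-0.4562, 0.8898, -0.0129], [0.5198, 0.2547, -0.8155], [-0.7223, -0.3787, -0.5787]] [0.232, -0.1223, 1.5598]
top 55.918642042074026 279.3351126087627 207.11754523651507 [[0.0168, -0.9998, 0.0118], [-0.9923, -0.0181, -0.1225], [0.1226, -0.0096, -0.9924]] [-0.0572, 0.4923, 1.331]
```

View pics/scene0.png

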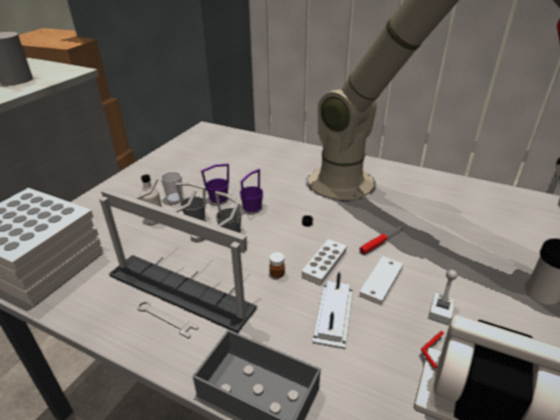

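View pics/top0.png

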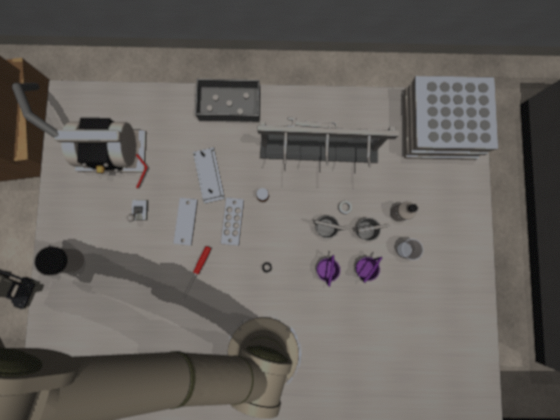

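```bash
cat > h.py <<'E'
from workcell import robot
import cv2,numpy as np
from scipy.optimize import least_squares
from scipy.spatial.transform import Rotation as Rot
def cam(f):
    h,w=f["img"].shape[:2]; fl=h/2/np.tan(np.radians(f["fov_y"])/2)
    return np.array([[fl,0,f["cx"]],[0,fl,f["cy"]],[0,0,1]]),np.array(f["R"]),np.array(f["t"])
def proj(C,X):
    K,R,t=C; p=(K@(R@np.atleast_2d(X).T+t[:,None])).T; return p[:,:2]/p[:,2:]
def ray(C,uv):
    K,R,t=C; d=R.T@np.linalg.solve(K,[uv[0],uv[1],1]); return -R.T@t,d
def atz(C,uv,z):
    o,d=ray(C,uv); return o+d*(z-o[2])/d[2]
def tri(C1,u1,C2,u2):
    P1=C1[0]@np.c_[C1[1],C1[2]];P2=C2[0]@np.c_[C2[1],C2[2]]
    X=cv2.triangulatePoints(P1,P2,np.array(u1,float).reshape(2,1),np.array(u2,float).reshape(2,1)).ravel();X=X[:3]/X[3]
    e=[np.linalg.norm(proj(C1,X)[0]-u1),np.linalg.norm(proj(C2,X)[0]-u2)]
    return X,e
def crop(img,x0,y0,x1,y1,s,name):
    cv2.imwrite(f"pics/{name}.png",cv2.resize(img[y0:y1,x0:x1],None,fx=s,fy=s,interpolation=cv2.INTER_CUBIC))
E
python3 - <<'E'
from h import *
F={c:robot.grab_frame(c) for c in("scene","top")};C={c:cam(F[c]) for c in F}
for c in F:
  for n in ["fixture","pin_base","mould","cover","stand","hook0","hook1","hook2","pail0","pail0_grip","valve_tip","jar","bottle","collar","beaker"]:
    print(c,n,[(np.round(d["at"],1).tolist(),round(d["score"],2)) for d in robot.tip_of(c,n)][:6])
crop(F["scene"]["img"],90,140,330,320,3.3,"s1")
crop(F["top"]["img"],250,110,440,290,3.3,"t1")
crop(F["top"]["img"],110,110,290,290,3.3,"t2")
crop(F["scene"]["img"],260,200,480,360,3.5,"s2")
print(robot.state()["clock"])
E
```

```text
scene fixture [([332.8, 315.0], 0.72)]
scene pin_base [([336.3, 301.9], 0.63), ([154.0, 219.2], 0.34)]
scene mould [([327.0, 265.0], 0.57)]
scene cover [([379.3, 279.6], 0.95), ([229.5, 217.6], 0.31)]
scene stand [([197.4, 274.5], 0.91), ([154.3, 220.0], 0.47)]
scene hook0 [([186.3, 207.8], 0.92), ([150.7, 194.8], 0.9), ([227.9, 218.1], 0.85)]
scene hook1 [([186.3, 207.8], 0.92), ([150.7, 194.8], 0.9), ([227.9, 218.1], 0.85)]
scene hook2 [([186.3, 207.8], 0.92), ([150.7, 194.8], 0.9), ([227.9, 218.1], 0.85)]
scene pail0 [([252.1, 206.1], 0.83), ([230.7, 228.0], 0.76), ([277.5, 274.9], 0.74), ([194.3, 215.4], 0.61), ([187.6, 184.4], 0.35)]
scene pail0_grip []
scene valve_tip [([450.1, 275.4], 0.57), ([228.4, 229.3], 0.33)]
scene jar [([225.0, 192.1], 0.69), ([278.1, 272.1], 0.66), ([151.6, 190.7], 0.58)]
scene bottle [([153.1, 218.1], 0.85)]
scene collar []
scene beaker [([174.7, 196.4], 0.72)]
top fixture [([208.6, 175.0], 0.74)]
top pin_base [([203.2, 174.6], 0.82), ([365.4, 230.4], 0.43)]
top mould [([235.0, 217.7], 0.77)]
top cover [([187.5, 221.6], 0.75)]
top stand [([316.1, 174.4], 0.85)]
top hook0 [([287.8, 155.4], 0.81), ([368.3, 158.0], 0.77), ([322.2, 156.7], 0.66)]
top hook1 [([287.8, 155.4], 0.81), ([368.3, 158.0], 0.77), ([322.2, 156.7], 0.66)]
top hook2 [([287.8, 155.4], 0.81), ([368.3, 158.0], 0.77), ([322.2, 156.7], 0.66)]
top pail0 [([364.7, 233.5], 0.96), ([365.4, 265.1], 0.69), ([328.5, 269.7], 0.65), ([322.5, 226.0], 0.62)]
top pail0_grip []
top valve_tip [([125.8, 219.2], 0.62), ([402.9, 249.2], 0.37)]
top jar [([328.9, 224.3], 0.47), ([262.7, 191.8], 0.41)]
top bottle [([397.5, 212.1], 0.79)]
top collar [([341.8, 206.8], 0.52), ([325.2, 155.9], 0.45), ([364.5, 230.6], 0.32), ([126.0, 218.3], 0.29)]
top beaker [([405.2, 249.3], 0.61), ([342.9, 207.1], 0.36)]
1.7
```

View pics/s1.png

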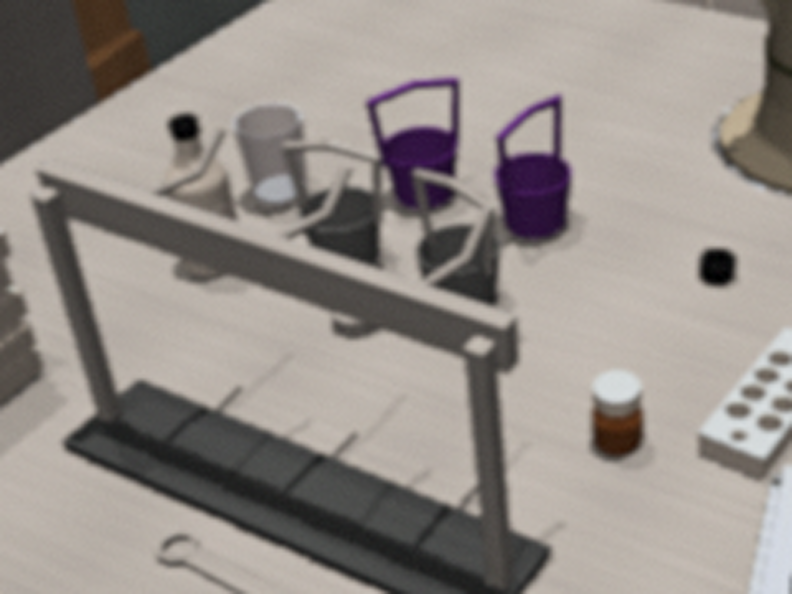

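View pics/t1.png

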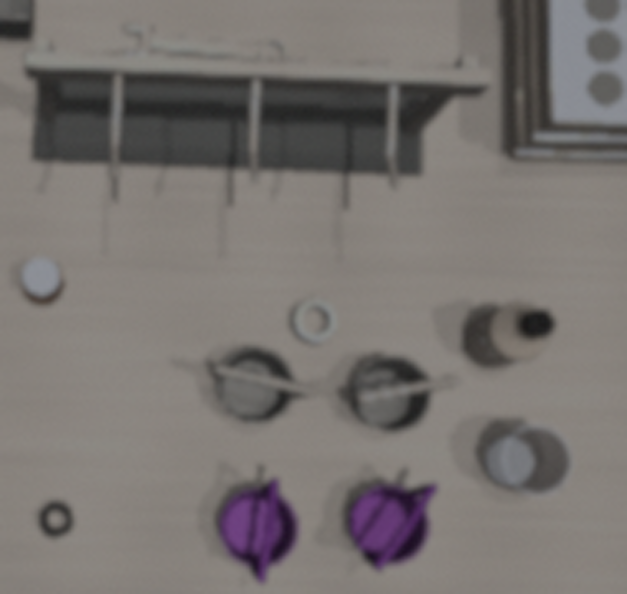

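View pics/t2.png

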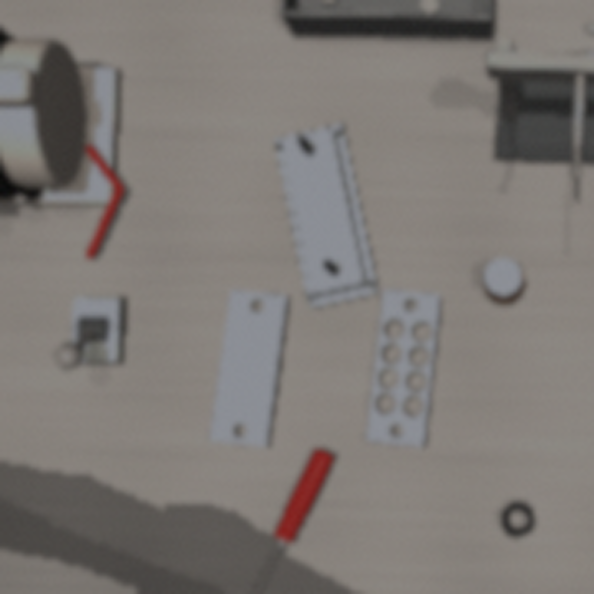

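View pics/s2.png

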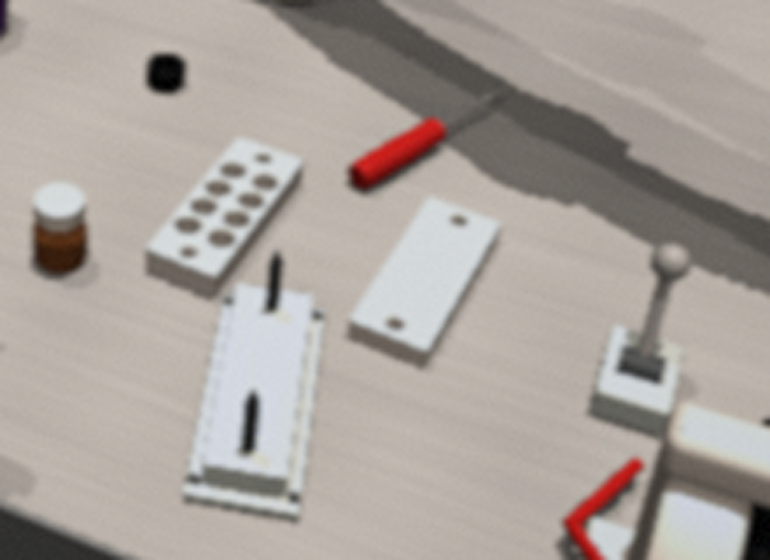

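```bash
cat >> h.py <<'E'
def poly_render(C,polys,roi,ss=8):
    x0,y0,x1,y1=roi; m=np.zeros(((y1-y0)*ss,(x1-x0)*ss),np.uint8)
    for P in polys:
        p=(proj(C,P)-[x0,y0]+0.5)*ss-0.5
        cv2.fillConvexPoly(m,np.round(cv2.convexHull(p.astype(np.float32))[:,0]*16).astype(np.int32),255,cv2.LINE_8,4)
    m=cv2.resize(m,(x1-x0,y1-y0),interpolation=cv2.INTER_AREA).astype(float)/255
    return cv2.GaussianBlur(m,(0,0),0.8)
def rect(x,y,z,yaw,L,W):
    c,s=np.cos(yaw),np.sin(yaw); q=np.array([[-L,-W],[L,-W],[L,W],[-L,W]])/2
    return np.c_[q@np.array([[c,s],[-s,c]])+[x,y],np.full(4,z)]
def disc(x,y,z,r,n=24):
    a=np.arange(n)*2*np.pi/n; return np.c_[x+r*np.cos(a),y+r*np.sin(a),np.full(n,z)]
def fit_plate(C,img,x,y,yaw,ztop,h,pad=4,holes=None,mask=None):
    """fit top face + side (3 grey levels solved linearly) to gray image"""
    g=img.astype(float).mean(2)
    p=np.vstack([proj(C,rect(x,y,ztop-h,yaw,.16,.06)),proj(C,rect(x,y,ztop,yaw,.16,.06))])
    x0,y0=(p.min(0)-pad).astype(int);x1,y1=(p.max(0)+pad+1).astype(int);roi=(x0,y0,x1,y1);T=g[y0:y1,x0:x1]
    hl=[(-.066,0,.0065),(.066,0,.0065)]
    if holes: hl+=[(a,b,.010) for a in (-.036,-.012,.012,.036) for b in(-.0135,.0135)]
    def model(q):
        X,Y,A=q; c,s=np.cos(A),np.sin(A)
        top=poly_render(C,[rect(X,Y,ztop,A,.16,.06)],roi)
        al=poly_render(C,[np.vstack([rect(X,Y,ztop,A,.16,.06),rect(X,Y,ztop-h,A,.16,.06)])],roi)
        hm=poly_render(C,[disc(X+c*a-s*b,Y+s*a+c*b,ztop,r) for a,b,r in hl],roi)
        B=np.stack([np.ones(T.size),top.ravel(),al.ravel(),hm.ravel()],1)
        w=np.linalg.lstsq(B,T.ravel(),rcond=None)[0]; return T.ravel()-B@w
    f=lambda q:np.sum(model(q)**2)
    from scipy.optimize import minimize
    r=minimize(f,[x,y,yaw],method="Nelder-Mead",options=dict(initial_simplex=np.array([x,y,yaw])+np.array([[0,0,0],[.006,0,0],[0,.006,0],[0,0,.08]]),xatol=1e-4,fatol=1))
    return r.x,np.sqrt(r.fun/T.size)
E
python3 - <<'E'
from h import *
F={c:robot.grab_frame(c) for c in("scene","top")};C={c:cam(F[c]) for c in F}
for n,u,z,h,ho in [("mould",(233,221),.024,.024,1),("cover",(186.5,222),.018,.018,0)]:
    p=atz(C["top"],u,z)
    for yaw in (-.1,):
      for c in C:
        for dz in (0,):
          print(n,c,np.round(p,4),[np.round(v,4) for v in fit_plate(C[c],F[c]["img"],p[0],p[1],yaw,z+dz,h,holes=ho)])
for n,pt,ps,z in [("pinA top",(203,156),(338,278),.084),("pinB top",None,None,.084)]:
    pass
# jar, valve, stand
T,S=C["top"],C["scene"]
for n,a,b in [("valve",(130.5,217),(452,273.5)),("hook0",(287.8,155.4),(227.9,218.1)),("hook1",(322.2,156.7),(186.3,207.8)),("hook2",(368.3,158),(150.7,194.8))]:
    print(n,tri(T,a,S,b))
crop(F["top"]["img"],190,140,235,205,9,"t3")
crop(F["scene"]["img"],305,260,365,350,6.5,"s3")
E
```

```text
mould scene [0.4431 0.1099 0.024 ] [array([ 0.4466,  0.1173, -0.0834]), np.float64(18.1979)]
mould top [0.4431 0.1099 0.024 ] [array([ 0.4437,  0.1145, -0.0825]), np.float64(4.742)]
cover scene [0.4373 0.2705 0.018 ] [array([ 0.4434,  0.2795, -0.0898]), np.float64(19.4134)]
cover top [0.4373 0.2705 0.018 ] [array([ 0.4405,  0.2767, -0.0917]), np.float64(2.5257)]
valve (array([0.44346674, 0.43826026, 0.09527496]), [np.float64(0.8700157758466789), np.float64(1.021219060384062)])
hook0 (array([ 0.62689941, -0.068489  ,  0.21798216]), [np.float64(0.433200654571534), np.float64(0.4779387033113533)])
hook1 (array([ 0.63042644, -0.1796614 ,  0.21527914]), [np.float64(2.3457111031509763), np.float64(2.465564602171566)])
hook2 (array([ 0.62331648, -0.31095879,  0.21395073]), [np.float64(1.1126584433940896), np.float64(1.1176778362619924)])
```

View pics/t3.png

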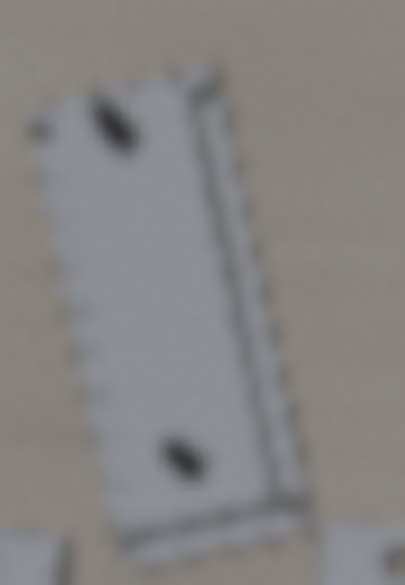

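View pics/s3.png

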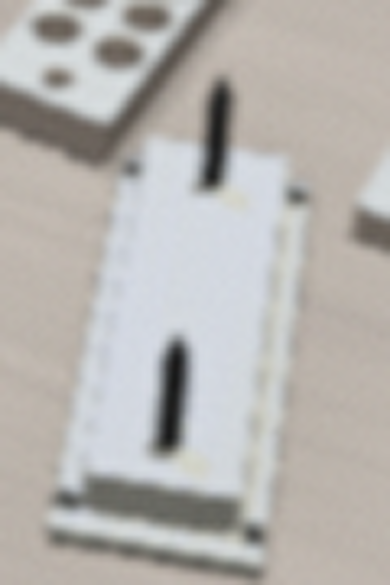

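```bash
cat >> h.py <<'E'
from scipy.optimize import minimize
def fit_pin(C,img,x,y,zb=.030,pad=3):
    g=img.astype(float).mean(2)
    def hull(X,Y): return np.vstack([disc(X,Y,zb,.005),disc(X,Y,.074,.005),disc(X,Y,.084,.0025)])
    p=proj(C,hull(x,y)); x0,y0=(p.min(0)-pad).astype(int);x1,y1=(p.max(0)+pad+1).astype(int);T=g[y0:y1,x0:x1]
    def f(q):
        m=poly_render(C,[hull(*q)],(x0,y0,x1,y1)); yy,xx=np.mgrid[0:T.shape[0],0:T.shape[1]]
        B=np.stack([np.ones(T.size),m.ravel()],1)
        e=T.ravel()-B@np.linalg.lstsq(B,T.ravel(),rcond=None)[0]; return np.sum(np.minimum(e**2,1600))
    r=minimize(f,[x,y],method="Nelder-Mead",options=dict(initial_simplex=np.array([x,y])+np.array([[0,0],[.006,0],[0,.006]]),xatol=1e-4,fatol=1))
    return r.x,np.sqrt(r.fun/T.size)
E
python3 - <<'E'
from h import *
F={c:robot.grab_frame(c) for c in("scene","top")};C={c:cam(F[c]) for c in F}
T,S=C["top"],C["scene"]
print("pinA top",tri(T,(201.1,152),S,(332.2,312.3))); print("base",tri(T,(204.2,156.4),S,(330.4,328.9)))
print("pinB top",tri(T,(208.9,189.2),S,(339,272.6))); print("base",tri(T,(212,192.6),S,(337.3,288.6)))
for c in C:
  P=[]
  for b in [(204.2,156.4),(212,192.6)]:
    p=atz(T,b,.03); r=fit_pin(C[c],F[c]["img"],p[0],p[1]);P.append(r[0]);print(c,np.round(p,4),np.round(r[0],4),round(r[1],1))
  d=P[0]-P[1];print("mid",(P[0]+P[1])/2,"dist",np.linalg.norm(d),"yaw",np.arctan2(d[1],d[0]))
E
```

```text
pinA top (array([0.66927651, 0.22064094, 0.07712225]), [np.float64(0.5607220076516897), np.float64(0.7382723429487575)])
base (array([0.66879581, 0.22004762, 0.01992352]), [np.float64(0.46982265860884415), np.float64(0.6227883784870306)])
pinB top (array([0.54247019, 0.1894815 , 0.07825501]), [np.float64(0.6241825312537663), np.float64(0.7322972148988792)])
base (array([0.54030255, 0.18833772, 0.02020368]), [np.float64(0.642234934501954), np.float64(0.7605124150033497)])
scene [0.6669 0.2167 0.03  ] [0.6745 0.223 ] 10.6
scene [0.5396 0.1847 0.03  ] [0.5449 0.1908] 24.3
mid [0.60966933 0.20693125] dist 0.13353136982364033 yaw 0.2434120874006202
top [0.6669 0.2167 0.03  ] [0.6714 0.2198] 4.9
top [0.5396 0.1847 0.03  ] [0.5426 0.188 ] 6.5
mid [0.60702695 0.20390519] dist 0.13264917703406393 yaw 0.2415583516122955
```

```bash
cat >> h.py <<'E'
def pose():
    s=robot.state(); q=s["tool_rot"]; return np.array(s["ee_pos"]),Rot.from_quat([q[1],q[2],q[3],q[0]])
def down(ang):  # tool pointing down, tool y axis at world angle ang (rad)
    y=np.array([np.cos(ang),np.sin(ang),0]);z=np.array([0,0,-1.]);return Rot.from_matrix(np.stack([np.cross(y,z),y,z],1))
def rows(p,ang=None,step=.045,astep=9,P0=None,R0=None,n=None):
    """print rows to move to p with tool y axis angle ang"""
    s=pose(); P0=s[0] if P0 is None else np.array(P0); R0=s[1] if R0 is None else R0
    R1=down(ang) if ang is not None else R0
    rv=(R0.inv()*R1).as_rotvec(); d=np.array(p)-P0
    if n is None: n=max(1,int(np.ceil(max(np.linalg.norm(d)/step,np.degrees(np.linalg.norm(rv))/astep))))
    out=[];
    for i in range(n):
        Ri=R0*Rot.from_rotvec(rv*i/n); t=Ri.inv().apply(d/n)*100; out.append(" ".join(f"{v:.2f}" for v in np.r_[t,np.degrees(rv/n)]))
    print(n,"rows"); 
    for i in range(0,n,8): print("; ".join(out[i:i+8]))
def yang():
    y=pose()[1].apply([0,1,0]); return np.arctan2(y[1],y[0])
E
python3 - <<'E'
from h import *
print(np.degrees(yang()))
rows([.445,.116,.16],np.pi/2-.083)
E
```

```text
70.30160958127169
14 rows
-2.71 -3.33 0.17 0.00 0.00 -1.07; -2.65 -3.38 0.17 0.00 0.00 -1.07; -2.59 -3.43 0.17 0.00 0.00 -1.07; -2.52 -3.47 0.17 0.00 0.00 -1.07; -2.46 -3.52 0.17 0.00 0.00 -1.07; -2.39 -3.57 0.17 0.00 0.00 -1.07; -2.33 -3.61 0.17 0.00 0.00 -1.07; -2.26 -3.65 0.17 0.00 0.00 -1.07
-2.19 -3.69 0.17 0.00 0.00 -1.07; -2.12 -3.73 0.17 0.00 0.00 -1.07; -2.05 -3.77 0.17 0.00 0.00 -1.07; -1.98 -3.81 0.17 0.00 0.00 -1.07; -1.91 -3.85 0.17 0.00 0.00 -1.07; -1.84 -3.88 0.17 0.00 0.00 -1.07
```

What could be mistaken, in top-view pixels:
- **Plates:** mould (233,221) has eight pockets. Not it: the plain cover (187,222), the fixture (208,175) and the perforated stack at (450,110).
- **Pails:** grey ones at (328,227) and (367,229). The purple ones at (328,269) and (367,268) are excluded.
- **Lever:** the ball at (130,217), not the red tools.

The crop t2 shows the eight pockets and two end holes at (233,221), so that is the mould.

Request:
apply_moves --rows "-2.7 -3.3 0.2 0 0 -1; -2.6 -3.4 0.2 0 0 -1; -2.6 -3.4 0.2 0 0 -1; -2.5 -3.5 0.2 0 0 -1; -2.5 -3.5 0.2 0 0 -1; -2.4 -3.6 0.2 0 0 -1; -2.3 -3.6 0.2 0 0 -1; -2.3 -3.7 0.2 0 0 -1" --claw 0 --grip_force 30

```text
clock: 2.9
ee_pos: [0.358, 0.3567, 0.1679]
tool_rot: [0.0, 0.102, 0.995, 0.0]
force: [-0.1, 0.1, 0.6]
opening: 0.0931
```

Request:
apply_moves --rows "-2.2 -3.7 0.2 0 0 -1; -2.1 -3.7 0.2 0 0 -1; -2 -3.8 0.2 0 0 -1; -2 -3.8 0.2 0 0 -1; -1.9 -3.8 0.2 0 0 -1; -1.8 -3.9 0.2 0 0 -1; 0 0 0 0 0 0"

```text
clock: 3.78
ee_pos: [0.4405, 0.1115, 0.1558]
tool_rot: [0.0, 0.052, 0.999, -0.0]
force: [-0.6, -0.3, -0.1]
opening: 0.0929
```

Run:
```python
from h import *
print(pose()[0],np.degrees(yang()))
F={c:robot.grab_frame(c) for c in("scene","top")};C={c:cam(F[c]) for c in F}
rows([.445,.116,.05],np.pi/2-.083)
crop(F["scene"]["img"],240,140,440,300,4,"s4")
crop(F["top"]["img"],140,140,290,290,4,"t4")
for c in C: print(fit_plate(C[c],F[c]["img"],.445,.116,-.083,.024,.024,holes=1))
```

```text
[0.44047879 0.11152077 0.15581401] 83.99696348200928
3 rows
-0.16 0.06 3.53 0.01 0.01 -0.34; -0.16 0.06 3.53 0.01 0.01 -0.34; -0.16 0.06 3.53 0.01 0.01 -0.34
(array([ 0.44565378,  0.11735358, -0.0852618 ]), np.float64(36.09054844934777))
(array([ 0.42786572,  0.10849472, -0.27314581]), np.float64(20.229977789478106))
```

View pics/s4.png

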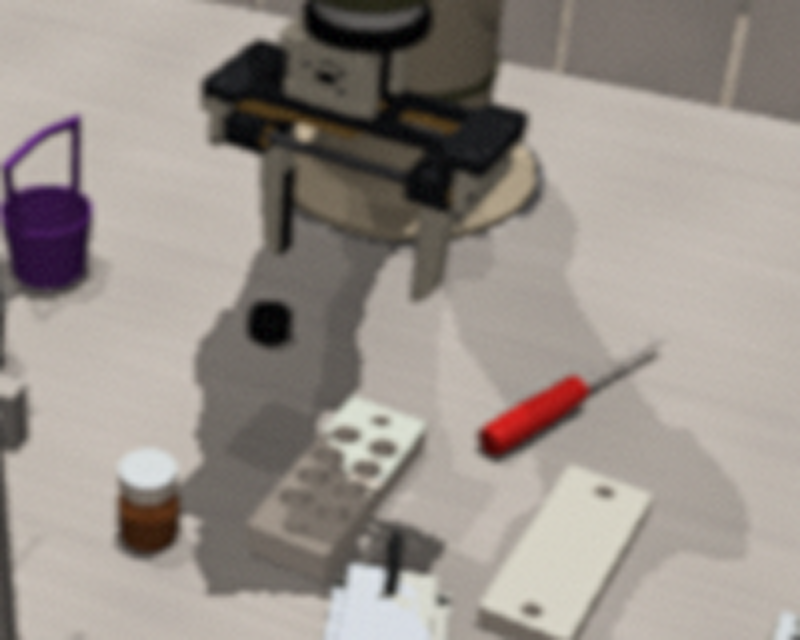

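View pics/t4.png

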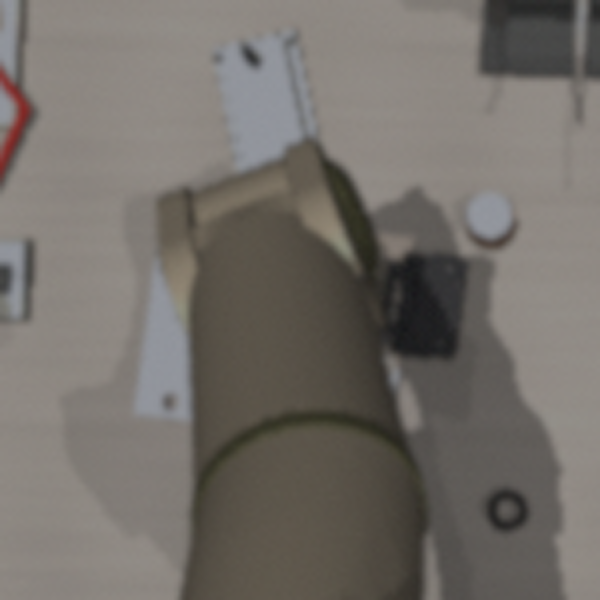

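Run:
```python
from h import *
F=robot.grab_frame("scene");C=cam(F);p,R=pose()
img=cv2.resize(F["img"][180:240,290:370],None,fx=9,fy=9,interpolation=cv2.INTER_CUBIC)
for s in (1,-1):
  for yy in (.0465,.064):
    for xx in(-.0075,.0075):
      u=proj(C,p+R.apply([xx,s*yy,0]))[0]; print(u); cv2.circle(img,tuple(int(v) for v in ((u-[290,180]+.5)*9-.5)),3,(0,0,255),-1)
cv2.imwrite("pics/s5.png",img)
```

```text
[342.3444674  224.86567505]
[344.88430496 221.90884343]
[348.61931785 227.04095794]
[351.11840391 224.04222809]
[310.46861391 213.81537207]
[313.20230063 211.06687534]
[304.73313891 211.82707279]
[307.49936864 209.11526249]
```

View pics/s5.png

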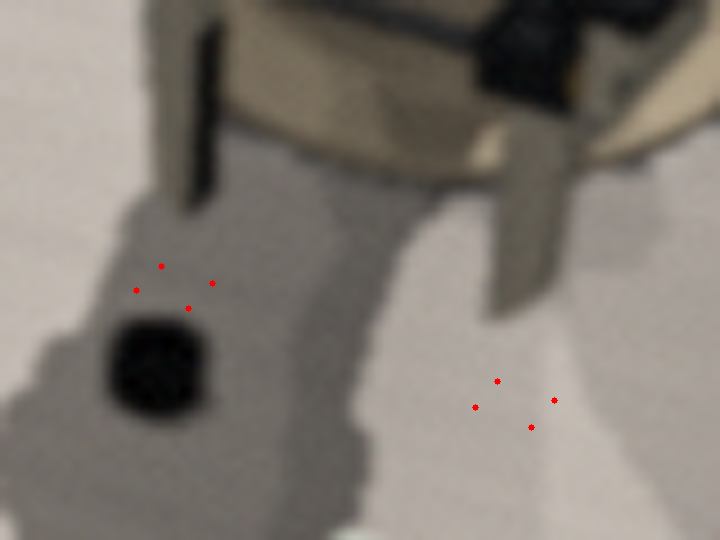

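Request:
apply_moves --rows "0 0 0 0 0 0; 0 0 0 0 0 0; 0 0 0 0 0 0; 0 0 0 0 0 0; 0 0 0 0 0 0; 0 0 0 0 0 0" --claw 1

```text
clock: 4.68
ee_pos: [0.4398, 0.1145, 0.1557]
tool_rot: [0.0, 0.05, 0.999, -0.0]
force: [0.7, 0.6, 0.1]
opening: 0.0373
```

Run:
```python
from h import *
F=robot.grab_frame("scene");C=cam(F);p,R=pose();o=robot.state()["opening"];print(p,o)
img=cv2.resize(F["img"][160:240,290:370],None,fx=7,fy=7,interpolation=cv2.INTER_CUBIC)
for zz in (0,-.019,-.04):
 for s in (1,-1):
  for yy in (o/2,o/2+.0175):
    for xx in(-.0075,.0075):
      u=proj(C,p+R.apply([xx,s*yy,zz]))[0]; cv2.circle(img,tuple(int(v) for v in ((u-[290,160]+.5)*7-.5)),3,(0,0,255) if zz==0 else (255,0,0),-1)
cv2.imwrite("pics/s6.png",img)
```

```text
[0.43975144 0.11447601 0.15573076] 0.03375325631424572
```

View pics/s6.png

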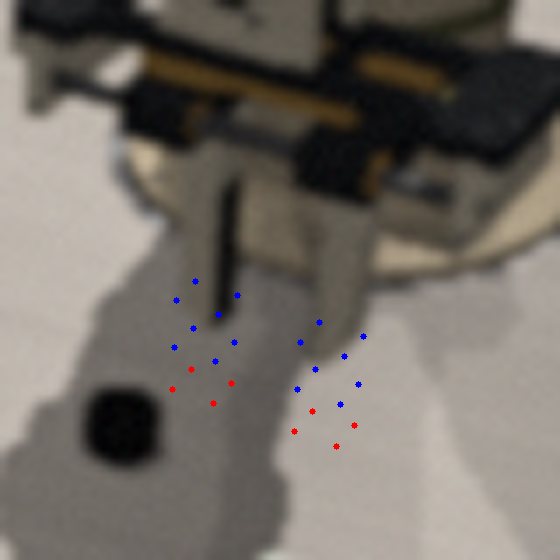

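Run:
```python
from h import *
for c,(a,b,d,e) in {"scene":(260,120,420,260),"top":(190,280,330,420)}.items():
    F=robot.grab_frame(c);C=cam(F)
    img=cv2.resize(F["img"][b:e,a:d],None,fx=5,fy=5,interpolation=cv2.INTER_CUBIC)
    for r in(.0,.09,.1,.11):
      for u in proj(C,disc(0,0,0,r,36)): cv2.circle(img,tuple(int(v) for v in ((u-[a,b]+.5)*5-.5)),2,(0,0,255),-1)
    cv2.imwrite(f"pics/b_{c}.png",img)
    print(c,-C[1].T@C[2], np.linalg.norm(C[1]@C[1].T-np.eye(3)))
```

```text
scene [1.29607337 0.41540822 0.80589014] 4.520238255899689e-16
top [ 0.3262539  -0.03545749  1.38183363] 4.1545097774292606e-16
```

View pics/b_scene.png

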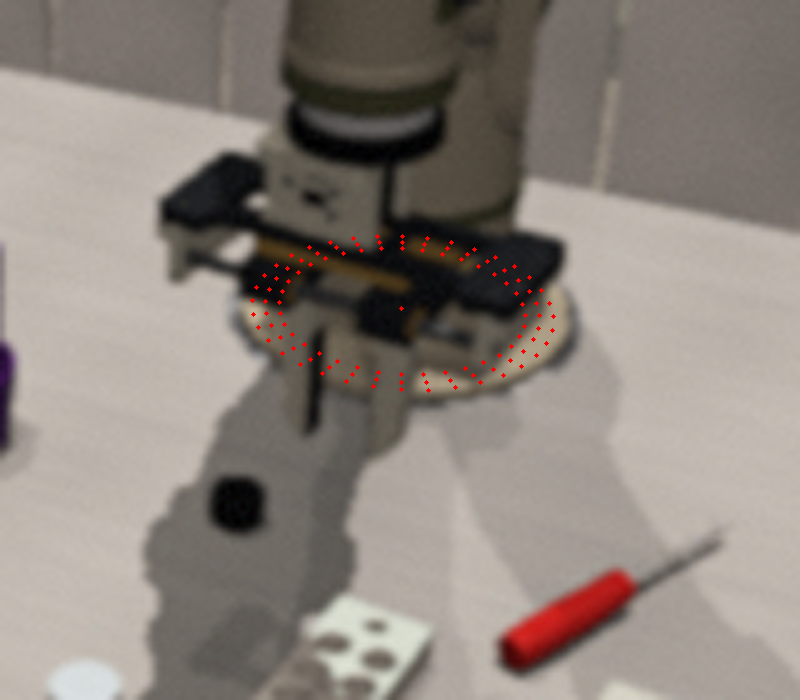

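View pics/b_top.png

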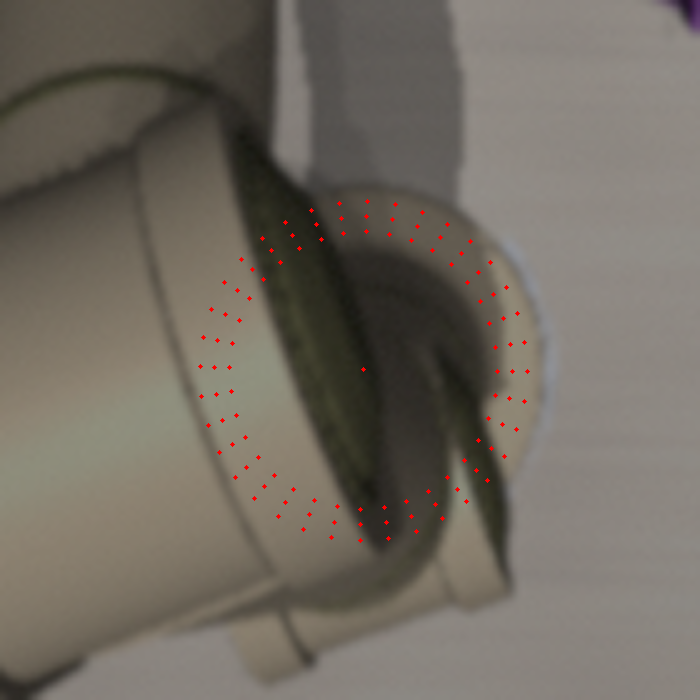

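Request:
apply_moves --rows "0 0 2 0 0 0; 0 0 3 0 0 0; 0 0 3 0 0 0; 0 0 1.5 0 0 0; 0 0 0 0 0 0; 0 0 0 0 0 0" --claw 0

```text
clock: 5.58
ee_pos: [0.44, 0.1146, 0.0612]
tool_rot: [0.0, 0.05, 0.999, 0.0]
force: [-0.1, 0.1, 0.9]
opening: 0.0809
```

Run:
```python
from h import *
F=robot.grab_frame("scene");C=cam(F);p,R=pose();o=robot.state()["opening"];print(p,o,np.degrees(yang()))
a,b=280,200
img=cv2.resize(F["img"][b:b+90,a:a+100],None,fx=7,fy=7,interpolation=cv2.INTER_CUBIC)
for zz in (0,-.019,-.038):
 for s in (1,-1):
  for yy in (o/2,o/2+.0175):
    for xx in(-.0075,.0075):
      u=proj(C,p+R.apply([xx,s*yy,zz]))[0]; cv2.circle(img,tuple(int(v) for v in ((u-[a,b]+.5)*7-.5)),3,(0,0,255) if zz==0 else (255,0,0),-1)
cv2.imwrite("pics/s7.png",img)
```

```text
[0.44017994 0.11461096 0.0613994 ] 0.08476747386456843 84.29377401157846
```

View pics/s7.png

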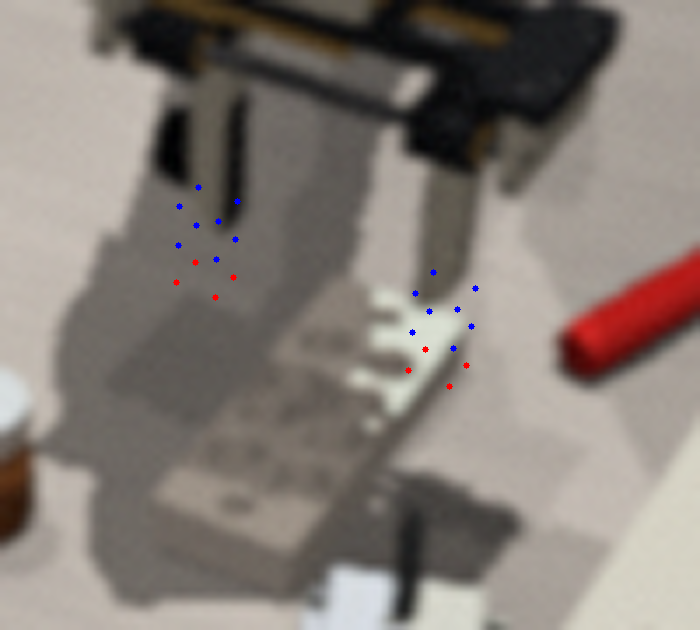

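Request:
apply_moves --rows "-0.5 0.1 1.5 0 0 -1; 0 0 1.5 0 0 0; 0 0 0 0 0 0"

```text
clock: 6.0
ee_pos: [0.4446, 0.1149, 0.0298]
tool_rot: [-0.001, 0.041, 0.999, -0.0]
force: [-0.5, -0.1, 0.4]
opening: 0.093
```

```bash
cat >> h.py <<'E'
def show(name,a,b,w,h,s=7,cam_="scene"):
    F=robot.grab_frame(cam_);C=cam(F);p,R=pose();o=robot.state()["opening"];print(p,o,np.degrees(yang()))
    img=cv2.resize(F["img"][b:b+h,a:a+w],None,fx=s,fy=s,interpolation=cv2.INTER_CUBIC)
    for zz in (0,):
     for sg in (1,-1):
      for yy in (o/2,o/2+.0175):
        for xx in(-.0075,.0075):
          u=proj(C,p+R.apply([xx,sg*yy,zz]))[0]; cv2.circle(img,tuple(int(v) for v in ((u-[a,b]+.5)*s-.5)),2,(0,0,255),-1)
    cv2.imwrite(f"pics/{name}.png",img); return F,C
E
python3 - <<'E'
from h import *
F,C=show("s8",270,200,110,85)
for u in [(341.4,242.9),(312.9,232.1)]: print(atz(C,u,.0614),atz(C,u,.099))
E
```

```text
[0.44469993 0.11494799 0.03025465] 0.0928125635174233 85.32586407655829
[0.40896113 0.15022096 0.0614    ] [0.45376417 0.16361407 0.099     ]
[0.39881023 0.06033819 0.0614    ] [0.44412593 0.07827078 0.099     ]
```

View pics/s8.png

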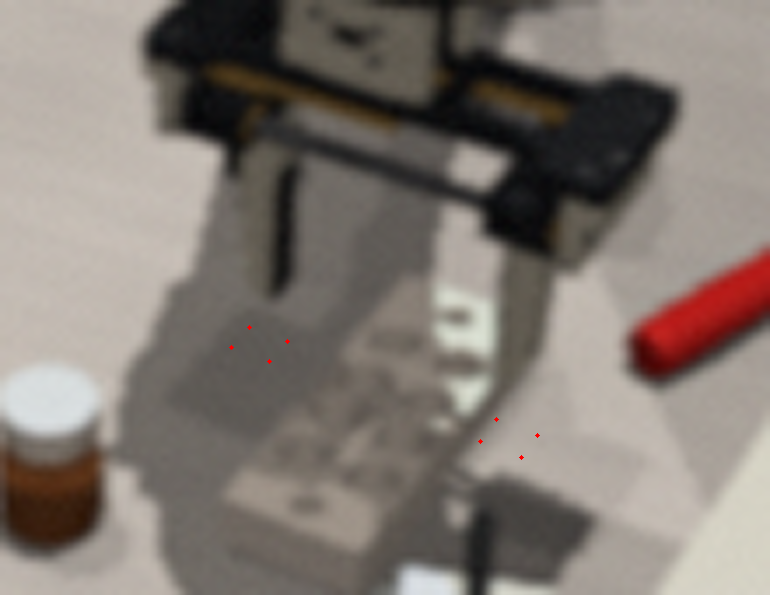

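Request:
apply_moves --rows "0 0 1 0 0 0; 0 0 1 0 0 0; 0 0 0.5 0 0 0; 0 0 0 0 0 0"

```text
clock: 6.55
ee_pos: [0.4445, 0.1149, 0.0053]
tool_rot: [-0.0, 0.041, 0.999, -0.0]
force: [0.8, 0.6, -0.8]
opening: 0.093
```

Run:
```python
from h import *
F,C=show("s9",270,200,110,85)
```

```text
[0.44471154 0.11499052 0.00553951] 0.0925264616391505 85.30828402334262
```

View pics/s9.png

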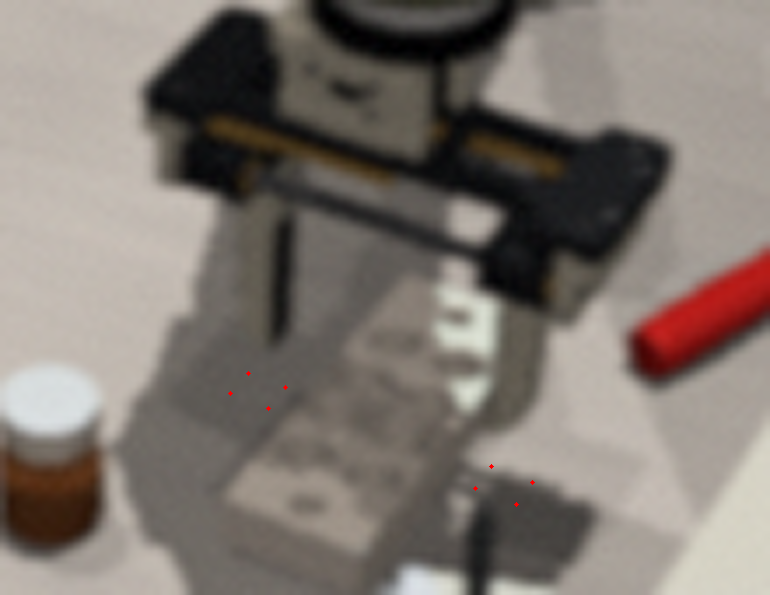

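Request:
apply_moves --rows "0 0 0 0 0 0; 0 0 0 0 0 0; 0 0 0 0 0 0; 0 0 0 0 0 0; 0 0 0 0 0 0; 0 0 0 0 0 0" --claw 0.5

```text
clock: 7.35
ee_pos: [0.4449, 0.1151, 0.0057]
tool_rot: [0.0, 0.041, 0.999, 0.0]
force: [0.1, -0.1, -0.4]
opening: 0.0471
```

Run:
```python
from h import *
F,C=show("s10",270,200,110,85)
```

```text
[0.4448587  0.11503473 0.0057422 ] 0.04654898562711834 85.30173936272455
```

View pics/s10.png

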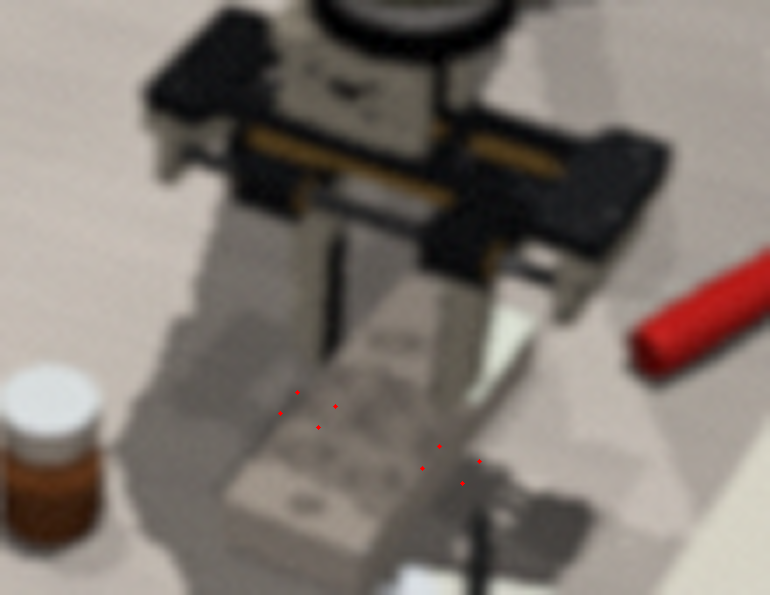

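Request:
apply_moves --rows "0 0 0 0 0 0; 0 0 0 0 0 0; 0 0 0 0 0 0; 0 0 0 0 0 0; 0 0 0.7 0 0 0; 0 0 0.7 0 0 0; 0 0 0.4 0 0 0" --claw 0

```text
clock: 8.28
ee_pos: [0.4446, 0.115, -0.013]
tool_rot: [-0.0, 0.041, 0.999, -0.0]
force: [-0.4, 0.7, 0.3]
opening: 0.0929
```

Request:
apply_moves --rows "0 0 0.4 0 0 0; 0 0 0 0 0 0"

```text
clock: 8.52
ee_pos: [0.4446, 0.1149, -0.0166]
tool_rot: [-0.0, 0.041, 0.999, -0.0]
force: [-1.3, -0.2, 0.1]
opening: 0.093
```

Request:
apply_moves --rows "0 0 0.3 0 0 0; 0 0 0 0 0 0"

```text
clock: 8.78
ee_pos: [0.4448, 0.115, -0.0193]
tool_rot: [0.0, 0.041, 0.999, -0.0]
force: [-0.3, 0.2, 0.6]
opening: 0.0933
```

Run:
```python
from h import *
F,C=show("s11",270,200,110,85)
```

```text
[ 0.44482414  0.11499501 -0.01926335] 0.09282300377295143 85.30121770600047
```

View pics/s11.png

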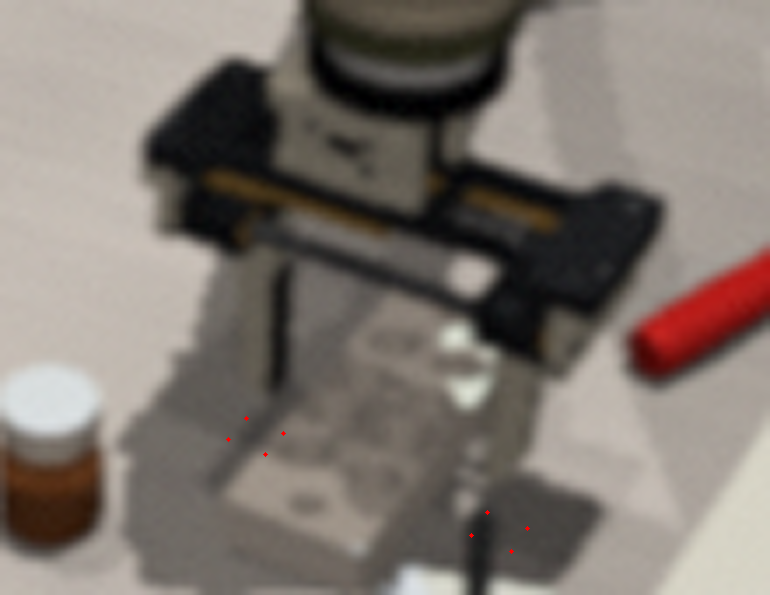

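Request:
apply_moves --rows "0 0 0.3 0 0 0; 0 0 0 0 0 0"

```text
clock: 9.07
ee_pos: [0.4448, 0.115, -0.0224]
tool_rot: [-0.0, 0.041, 0.999, -0.0]
force: [-0.7, -0.0, -0.2]
opening: 0.093
```

Request:
apply_moves --rows "0 0 0.3 0 0 0; 0 0 0 0 0 0"

```text
clock: 9.32
ee_pos: [0.4447, 0.115, -0.0255]
tool_rot: [-0.0, 0.041, 0.999, -0.0]
force: [0.2, 0.1, -0.4]
opening: 0.0925
```

Run:
```python
from h import *
F=robot.grab_frame("scene");C=cam(F);p,R=pose();o=robot.state()["opening"];print(p,o)
a,b,s=270,200,7
img=cv2.resize(F["img"][b:b+85,a:a+110],None,fx=s,fy=s,interpolation=cv2.INTER_CUBIC)
for zz in (-.028,-.032,-.036):
 for sg in (1,-1):
  for yy in (o/2,o/2+.0175):
    for xx in(-.0075,.0075):
      u=proj(C,p+R.apply([xx,sg*yy,zz]))[0]; cv2.circle(img,tuple(int(v) for v in ((u-[a,b]+.5)*s-.5)),2,(0,0,255),-1)
cv2.imwrite("pics/s12.png",img)
```

```text
[ 0.44476102  0.11496604 -0.02538575] 0.09316521311074334
```

View pics/s12.png

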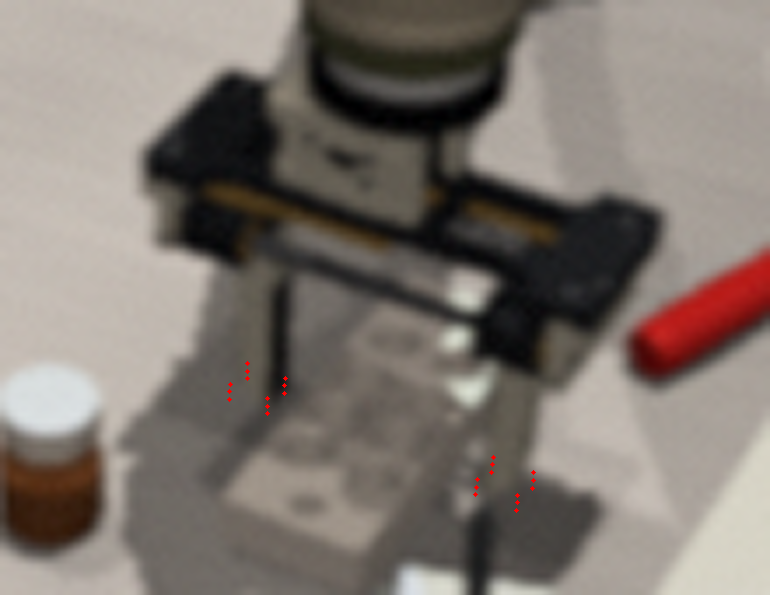

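Request:
apply_moves --rows "0 0 0.3 0 0 0; 0 0 0 0 0 0; 0 0 0 0 0 0; 0 0 0 0 0 0; 0 0 0 0 0 0; 0 0 0 0 0 0; 0 0 0 0 0 0; 0 0 0 0 0 0" --claw 1 --grip_force 30

```text
clock: 10.38
ee_pos: [0.4448, 0.115, -0.0282]
tool_rot: [0.0, 0.041, 0.999, -0.0]
force: [0.2, 0.0, 0.5]
opening: 0.0601
```

Run:
```python
from h import *
F,C=show("s13",270,200,110,85)
```

```text
[ 0.44486931  0.11500882 -0.0282348 ] 0.06009665614971502 85.30326262703582
```

View pics/s13.png

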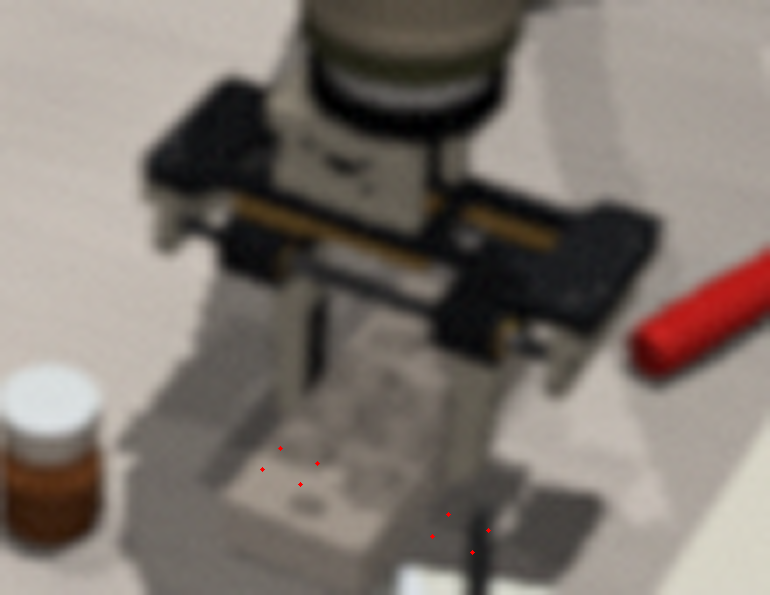

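Run:
```python
from h import *
p=pose()[0]; rows([p[0],p[1],.085])
rows([.608,.2045,.085],np.radians(103.9),P0=[p[0],p[1],.085])
```

```text
3 rows
-0.00 -0.00 -3.77 0.00 0.00 0.00; -0.00 -0.00 -3.77 0.00 0.00 0.00; -0.00 -0.00 -3.77 0.00 0.00 0.00
5 rows
-3.11 2.05 0.00 -0.00 0.00 -3.72; -3.23 1.85 0.00 -0.00 0.00 -3.72; -3.34 1.63 0.00 -0.00 0.00 -3.72; -3.44 1.41 0.00 -0.00 0.00 -3.72; -3.53 1.18 0.00 -0.00 0.00 -3.72
```

Request:
apply_moves --rows "0 0 -2 0 0 0; 0 0 -3 0 0 0; 0 0 -3 0 0 0; 0 0 -3.3 0 0 0; 0 0 0 0 0 0"

```text
clock: 11.05
ee_pos: [0.4459, 0.1153, 0.0865]
tool_rot: [0.002, 0.041, 0.999, 0.001]
force: [-0.1, 0.2, -1.9]
opening: 0.0597
```

Request:
apply_moves --rows "-2.1 1.4 0 0 0 -2.5; -2.1 1.3 0 0 0 -2.5; -2.2 1.2 0 0 0 -2.5; -2.2 1.1 0 0 0 -2.5; -2.3 1.0 0 0 0 -2.5; -2.3 0.9 0 0 0 -2.5; -2.3 0.8 0 0 0 -2.5; -1.15 0.4 0 0 0 -1.1"

```text
clock: 12.05
ee_pos: [0.6069, 0.2066, 0.0829]
tool_rot: [-0.001, -0.121, 0.993, -0.0]
force: [-1.4, -0.5, -2.5]
opening: 0.06
```

Request:
apply_moves --rows "0 0 0 0 0 0; 0 0 0 0 0 0"

```text
clock: 12.3
ee_pos: [0.6057, 0.2055, 0.0842]
tool_rot: [-0.001, -0.121, 0.993, -0.0]
force: [0.6, -0.7, -1.4]
opening: 0.0594
```

Run:
```python
from h import *
F,C=show("s14",270,200,120,150,5)
F,C=show("t14",170,130,90,90,7,"top")
```

```text
[0.60584102 0.20553831 0.08444548] 0.059440092566713586 103.86904049144678
[0.6060426  0.20561309 0.08465685] 0.060044971654245376 103.87588348818099
```

View pics/s14.png

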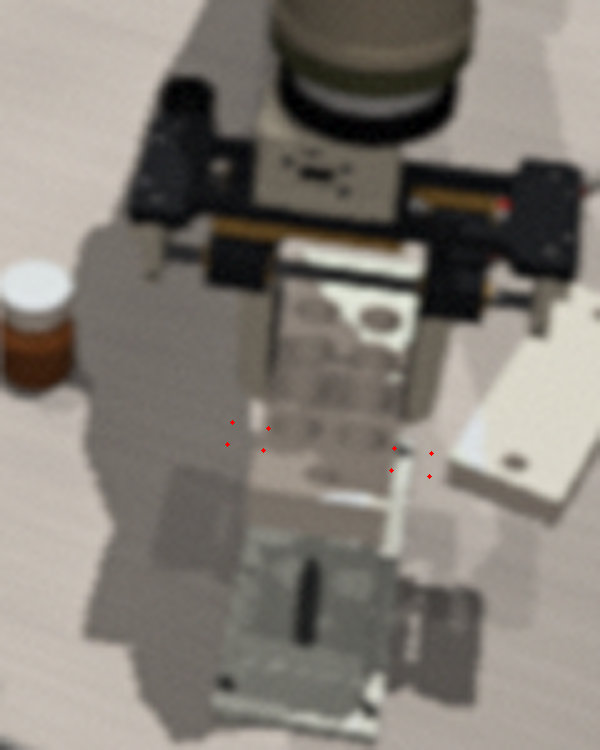

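View pics/t14.png

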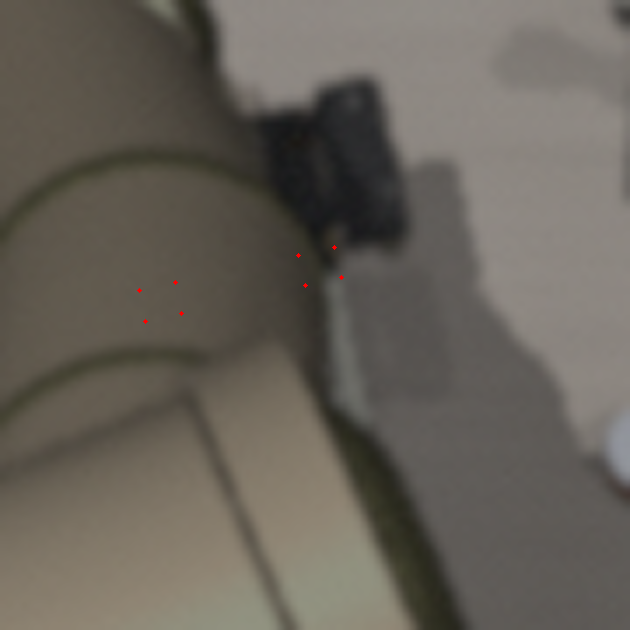

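```bash
cat >> h.py <<'E'
def overlay(name,a,b,w,h,s,cx,cy,yaw,zb,th,extra=(),cam_="scene"):
    F=robot.grab_frame(cam_);C=cam(F)
    img=cv2.resize(F["img"][b:b+h,a:a+w],None,fx=s,fy=s,interpolation=cv2.INTER_CUBIC)
    f=lambda X:np.round(((proj(C,X)-[a,b]+.5)*s-.5)*8).astype(np.int32)
    cc,ss=np.cos(yaw),np.sin(yaw)
    L=[rect(cx,cy,zb,yaw,.16,.06),rect(cx,cy,zb+th,yaw,.16,.06)]+[disc(cx+k*cc,cy+k*ss,zb+th,.0065) for k in(-.066,.066)]
    for X in L: cv2.polylines(img,[f(X)],True,(0,0,255),1,cv2.LINE_AA,3)
    for X in extra: cv2.polylines(img,[f(X)],True,(255,0,0),1,cv2.LINE_AA,3)
    cv2.imwrite(f"pics/{name}.png",img)
E
python3 - <<'E'
from h import *
p=pose()[0];a=yang()-np.pi/2;print(p,a)
ex=[disc(*q,z,.005) for q in((.6745,.223),(.5449,.1908)) for z in(.03,.074)]
overlay("s15",305,240,70,110,7,p[0],p[1],a,p[2]+.028,.024,ex)
overlay("s15b",305,240,70,110,7,p[0]+.003,p[1]+.003,a,p[2]+.028,.024,ex)
E
```

```text
[0.6060426  0.20561309 0.08465685] 0.242179853491874
```

View pics/s15.png

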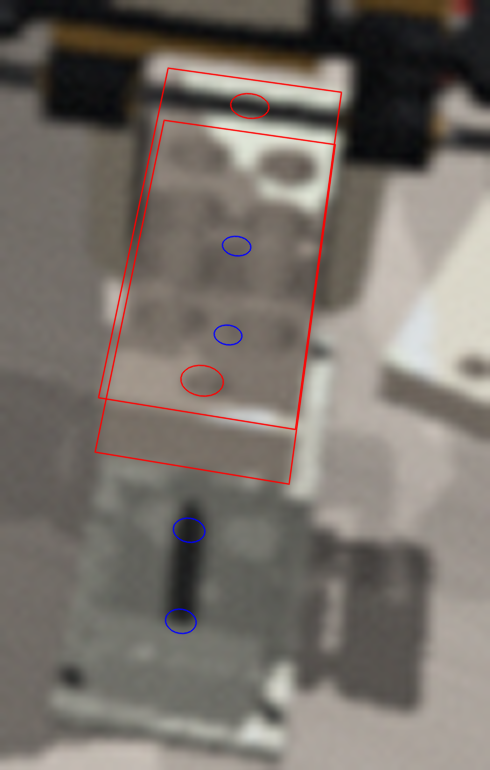

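Run:
```python
from h import *
F=robot.grab_frame("scene"); 
g=np.mean([robot.grab_frame("scene")["img"].astype(float) for _ in range(4)],0)
g=np.clip((g-60)*1.6,0,255).astype(np.uint8)
crop(g,310,275,360,325,12,"s16")
crop(g,310,245,370,325,10,"s17")
```

```text
(no output)
```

View pics/s16.png

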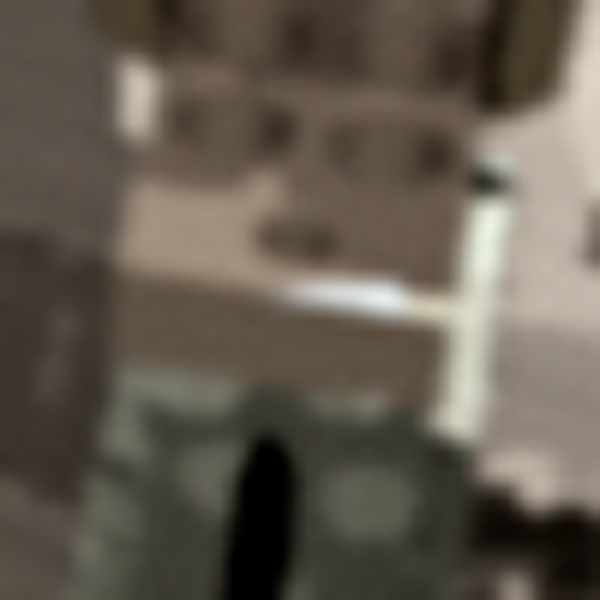

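Run:
```python
from h import *
C=cam(robot.grab_frame("scene"));p=pose()[0];a=yang()-np.pi/2
cc,ss=np.cos(a),np.sin(a)
W=lambda lx,ly,z:np.array([p[0]+cc*lx-ss*ly,p[1]+ss*lx+cc*ly,z])
zb=p[2]+.028;zt=zb+.024
for n,X in dict(hole=W(.066,0,zt),tl=W(.08,-.03,zt),bl=W(.08,-.03,zb),tr=W(.08,.03,zt),br=W(.08,.03,zb),pintop=np.array([.6745,.223,.084])).items():
    u=proj(C,X)[0]; print(n,np.round((u-[310,275]+.5)*12-.5,0))
for d in np.eye(3)*.001: print(np.round((proj(C,W(.066,0,zt)+d)[0]-proj(C,W(.066,0,zt))[0])*12,2))
```

```text
hole [287. 235.]
tl [110. 265.]
bl [104. 358.]
tr [448. 319.]
br [437. 413.]
pintop [267. 452.]
[-2.01  3.66]
[5.24 1.82]
[ 0.36 -3.94]
```

Run:
```python
from h import *
rows([.609,.205,.0605],np.radians(103.9),n=2)
```

```text
2 rows
-0.09 -0.08 1.22 -0.00 0.00 -0.00; -0.09 -0.08 1.22 -0.00 0.00 -0.00
```

Request:
apply_moves --rows "-0.1 -0.1 1.0 0 0 0; -0.1 -0.1 1.0 0 0 0; 0 0 0 0 0 0; 0 0 0 0 0 0"

```text
clock: 13.3
ee_pos: [0.6092, 0.2047, 0.0645]
tool_rot: [-0.0, -0.121, 0.993, -0.0]
force: [0.4, -0.1, -1.7]
opening: 0.0595
```

Run:
```python
from h import *
for _ in range(4):
    g=robot.grab_frame("scene");print(pose()[0],np.degrees(yang()))
C=cam(g);p=pose()[0];a=yang()-np.pi/2
g=np.mean([robot.grab_frame("scene")["img"].astype(float) for _ in range(4)],0)
g=np.clip((g-60)*1.6,0,255).astype(np.uint8)
crop(g,310,275,360,335,12,"s18")
cc,ss=np.cos(a),np.sin(a)
W=lambda lx,ly,z:np.array([p[0]+cc*lx-ss*ly,p[1]+ss*lx+cc*ly,z])
zb=p[2]+.028;zt=zb+.024
for n,X in dict(hole=W(.066,0,zt),tl=W(.08,-.03,zt),bl=W(.08,-.03,zb),tr=W(.08,.03,zt),br=W(.08,.03,zb),pintop=np.array([.6745,.223,.084])).items():
    u=proj(C,X)[0]; print(n,np.round((u-[310,275]+.5)*12-.5,0))
```

```text
[0.60931436 0.20476582 0.06471688] 103.90333212867715
[0.60939964 0.20482477 0.06489868] 103.90411872467028
[0.60938721 0.20484347 0.06495636] 103.90797049155823
[0.60942045 0.20480471 0.06501556] 103.90881733156651
hole [268. 319.]
tl [ 92. 349.]
bl [ 87. 440.]
tr [427. 404.]
br [416. 495.]
pintop [267. 452.]
```

View pics/s18.png

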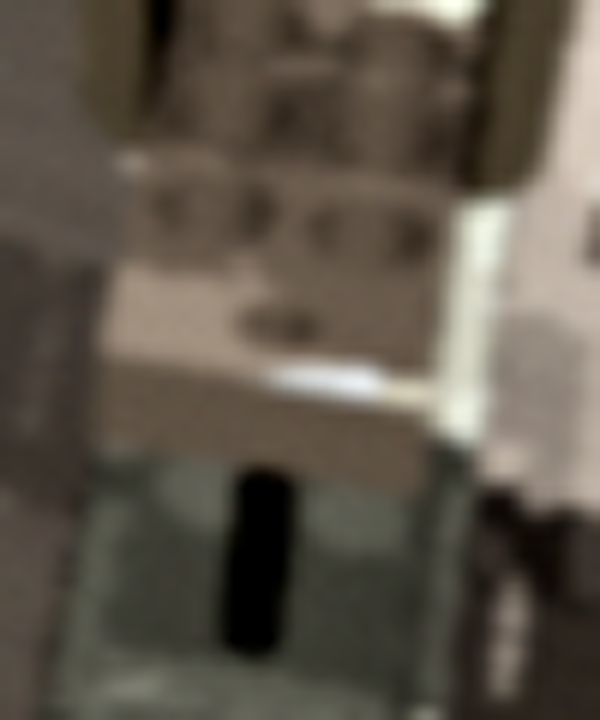

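Request:
apply_moves --rows "0 0.03 0.6 0 0 0; 0 0 0.4 0 0 0; 0 0 0.4 0 0 0; 0 0 0 0 0 0; 0 0 0 0 0 0"

```text
clock: 14.32
ee_pos: [0.6092, 0.205, 0.0508]
tool_rot: [0.0, -0.121, 0.993, -0.0]
force: [0.5, 1.3, -1.7]
opening: 0.0596
```

Request:
apply_moves --rows "0 0 0.5 0 0 0; 0 0 0.5 0 0 0; 0 0 0 0 0 0"

```text
clock: 14.7
ee_pos: [0.6088, 0.2049, 0.0401]
tool_rot: [-0.0, -0.121, 0.993, -0.0]
force: [0.2, 0.7, -1.0]
opening: 0.0597
```

Request:
apply_moves --rows "0 0 0.7 0 0 0; 0 0 0.7 0 0 0; 0 0 0.7 0 0 0; 0 0 0.7 0 0 0; 0 0 0 0 0 0"

```text
clock: 15.32
ee_pos: [0.6088, 0.2049, 0.012]
tool_rot: [-0.001, -0.121, 0.993, -0.0]
force: [-0.1, -0.4, -1.5]
opening: 0.0596
```

Request:
apply_moves --rows "0 0 0.4 0 0 0; 0 0 0.3 0 0 0; 0 0 0.2 0 0 0; 0 0 0 0 0 0"

```text
clock: 15.82
ee_pos: [0.6091, 0.205, 0.0036]
tool_rot: [-0.0, -0.121, 0.993, -0.0]
force: [-0.6, 0.7, -1.9]
opening: 0.0599
```

Request:
apply_moves --rows "0 0 0.1 0 0 0; 0 0 0.1 0 0 0; 0 0 0 0 0 0"

```text
clock: 16.2
ee_pos: [0.6092, 0.2051, 0.0019]
tool_rot: [0.0, -0.121, 0.993, 0.0]
force: [-0.2, -0.7, -0.1]
opening: 0.0599
```

Request:
apply_moves --rows "0 0 0.1 0 0 0; 0 0 0.1 0 0 0; 0 0 0 0 0 0"

```text
clock: 16.58
ee_pos: [0.6093, 0.205, 0.0018]
tool_rot: [0.001, -0.121, 0.993, -0.0]
force: [-5.5, -2.3, 19.8]
opening: 0.0596
```

Request:
apply_moves --rows "0 0 -0.15 0 0 0; 0 0 0 0 0 0; 0 0 0 0 0 0; 0 0 0 0 0 0; 0 0 0 0 0 0" --claw 0

```text
clock: 17.2
ee_pos: [0.6091, 0.205, 0.001]
tool_rot: [-0.0, -0.121, 0.993, -0.0]
force: [0.3, -0.3, -0.7]
opening: 0.0929
```

Request:
apply_moves --rows "0 0 -2 0 0 0; 0 0 -3 0 0 0; 0 0 -4 0 0 0; 0 0 -4 0 0 0; 0 0 0 0 0 0"

```text
clock: 17.82
ee_pos: [0.6112, 0.2058, 0.1359]
tool_rot: [0.003, -0.121, 0.993, 0.001]
force: [0.6, 0.9, -0.4]
opening: 0.0931
```

Run:
```python
from h import *
F,C=show("s20",270,200,150,150,5)
print(robot.state()["clock"])
rows([.42,.42,.13],np.radians(84.8))
```

```text
[0.61010018 0.20527267 0.13382789] 0.09292427592511836 103.89406173732601
17.875
7 rows
1.90 3.63 0.05 0.01 0.03 2.73; 2.07 3.54 0.05 0.01 0.03 2.73; 2.24 3.43 0.05 0.01 0.03 2.73; 2.40 3.32 0.05 0.01 0.03 2.73; 2.55 3.20 0.05 0.01 0.03 2.73; 2.70 3.08 0.05 0.01 0.03 2.73; 2.85 2.95 0.05 0.01 0.03 2.73
```

View pics/s20.png

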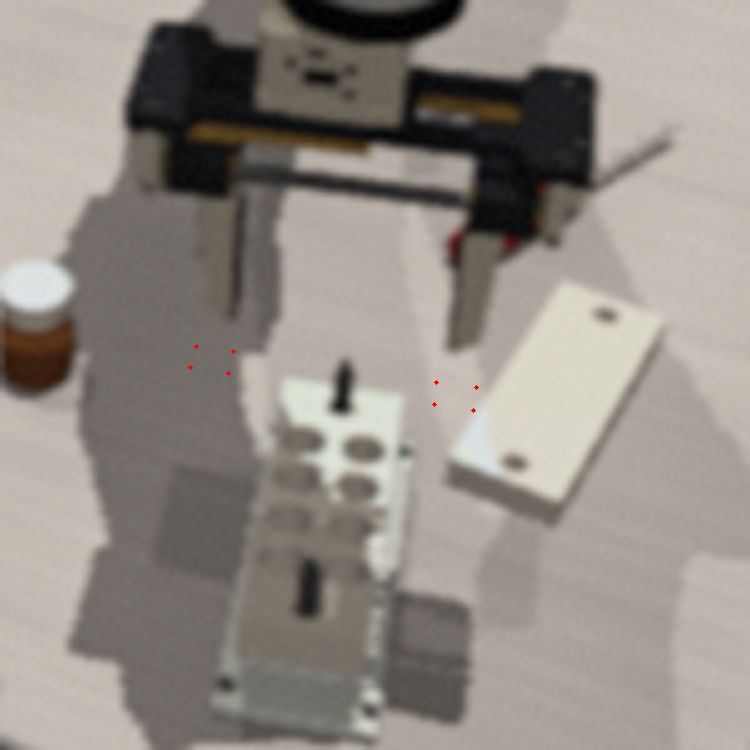

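Run:
```python
from h import *
F=robot.grab_frame("scene");C=cam(F)
print(fit_plate(C,F["img"],.4434,.2795,-.09,.018,.018))
rows([.443,.2777,.08],np.radians(84.8))
```

```text
(array([ 0.44324908,  0.27917502, -0.09254438]), np.float64(17.913829051999965))
5 rows
2.88 2.21 1.04 0.00 0.02 3.82; 3.02 2.01 1.04 0.00 0.02 3.82; 3.15 1.81 1.04 0.00 0.02 3.82; 3.26 1.59 1.04 0.00 0.02 3.82; 3.36 1.37 1.05 0.00 0.02 3.82
```

Request:
apply_moves --rows "2.9 2.2 0.5 0 0 3.8; 3 2 0.5 0 0 3.8; 3.1 1.8 1 0 0 3.8; 3.3 1.6 1.2 0 0 3.8; 3.4 1.4 2 0 0 3.8; 0 0 1 0 0 0; 0 0 0 0 0 0"

```text
clock: 18.8
ee_pos: [0.4424, 0.2771, 0.0682]
tool_rot: [-0.001, 0.044, 0.999, -0.001]
force: [0.5, 0.1, -0.1]
opening: 0.0927
```

Run:
```python
from h import *
print(pose()[0],np.degrees(yang()),robot.state()["opening"])
rows([.443,.2777,-.030],np.radians(84.8),n=4)
F,C=show("s21",310,200,110,110,6)
```

```text
[0.4424126  0.27706672 0.06820682] 84.95692354579563 0.09266428840664169
4 rows
-0.02 0.02 2.46 -0.02 -0.02 0.04; -0.02 0.02 2.46 -0.02 -0.02 0.04; -0.01 0.02 2.46 -0.02 -0.02 0.04; -0.01 0.02 2.46 -0.02 -0.02 0.04
[0.44317445 0.27706082 0.0687735 ] 0.09290584221237731 84.89676119353055
```

View pics/s21.png

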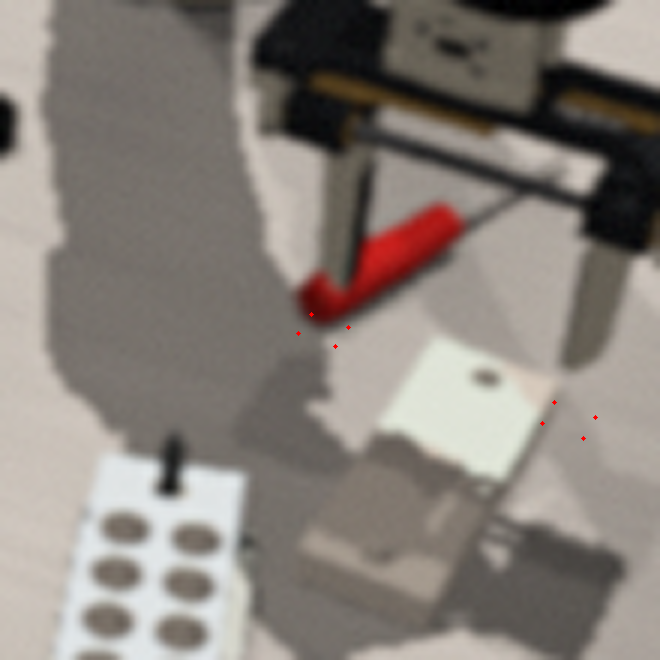

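Run:
```python
from h import *
C=cam(robot.grab_frame("scene"))
print(atz(C,(362,252),.01),atz(C,(385,238),.01))
```

```text
[0.36062902 0.19916269 0.01      ] [0.2682291  0.24074451 0.01      ]
```

Clear of the screwdriver (x ≤ 0.37). Descend.

Request:
apply_moves --rows "0 0.05 2.5 0 0 0; 0 0 2.5 0 0 0; 0 0 2.5 0 0 0; 0 0 1.2 0 0 0; 0 0 0.8 0 0 0; 0 0 0 0 0 0"

```text
clock: 19.65
ee_pos: [0.4428, 0.278, -0.0257]
tool_rot: [0.0, 0.045, 0.999, -0.0]
force: [-0.1, -0.5, -0.6]
opening: 0.0929
```

Run:
```python
from h import *
print(robot.state()["force"])
F,C=show("s22",310,200,110,110,6)
```

```text
[-0.09137607 -0.51807415 -0.6396911 ]
[ 0.44292647  0.27813474 -0.02540518] 0.09293083422394378 84.89289125244692
```

View pics/s22.png

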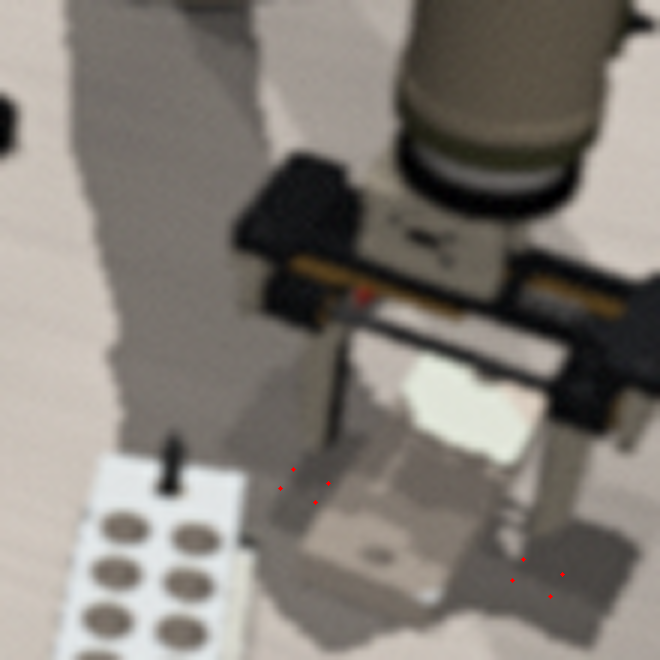

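Request:
apply_moves --rows "0 0 0.3 0 0 0; 0 0 0.1 0 0 0; 0 0 0 0 0 0; 0 0 0 0 0 0; 0 0 0 0 0 0; 0 0 0 0 0 0; 0 0 0 0 0 0; 0 0 0 0 0 0" --claw 1 --grip_force 30

```text
clock: 20.7
ee_pos: [0.4426, 0.2781, -0.0297]
tool_rot: [0.0, 0.044, 0.999, -0.0]
force: [-0.2, -1.1, 4.7]
opening: 0.0597
```

Run:
```python
from h import *
p=pose()[0];print(p,np.degrees(yang()),robot.state()["opening"],robot.state()["force"])
p[2]=.1
rows([.609,.205,.1],np.radians(103.9),P0=p,n=8)
```

```text
[ 0.44259167  0.27807116 -0.02967352] 84.90150824004888 0.05970288269124908 [-0.1850228  -1.12019955  4.66754058]
8 rows
-2.15 -0.72 0.00 -0.00 0.00 -2.37; -2.12 -0.81 0.00 -0.00 0.00 -2.37; -2.09 -0.90 0.00 -0.00 0.00 -2.37; -2.05 -0.99 0.00 -0.00 0.00 -2.37; -2.00 -1.07 0.00 -0.00 0.00 -2.37; -1.96 -1.15 0.00 -0.00 0.00 -2.37; -1.91 -1.23 0.00 -0.00 0.00 -2.37; -1.86 -1.31 0.00 -0.00 0.00 -2.37
```

Request:
apply_moves --rows "0 0 -2 0 0 0; 0 0 -3 0 0 0; 0 0 -3 0 0 0; 0 0 -3 0 0 0; 0 0 -2 0 0 0; 0 0 0 0 0 0"

```text
clock: 21.45
ee_pos: [0.4432, 0.2785, 0.1012]
tool_rot: [0.001, 0.045, 0.999, 0.001]
force: [0.2, 0.3, -2.2]
opening: 0.0595
```

Request:
apply_moves --rows "-2.2 -0.7 0 0 0 -2.4; -2.1 -0.8 0 0 0 -2.4; -2.1 -0.9 0 0 0 -2.4; -2 -1 0 0 0 -2.4; -2 -1.1 0 0 0 -2.4; -2 -1.1 0 0 0 -2.4; -1.9 -1.2 0 0 0 -2.4; -1.9 -1.3 0 0 0 -2.2"

```text
clock: 22.45
ee_pos: [0.6096, 0.2058, 0.0983]
tool_rot: [-0.001, -0.122, 0.993, -0.0]
force: [-0.2, 0.5, -1.9]
opening: 0.0597
```

Request:
apply_moves --rows "0 0 0 0 0 0; 0 0 0 0 0 0; 0 0 0 0 0 0"

```text
clock: 22.82
ee_pos: [0.6086, 0.207, 0.0998]
tool_rot: [-0.001, -0.121, 0.993, 0.0]
force: [-0.4, -0.3, -1.2]
opening: 0.0596
```

```bash
cat >> h.py <<'E'
def hover(name,gz,th,a0=310,b0=265,w=50,h=60,s=12):
    g=[robot.grab_frame("scene") for _ in range(5)];C=cam(g[0]);p=pose()[0];a=yang()-np.pi/2
    print(p,np.degrees(yang()),robot.state()["force"])
    m=np.mean([x["img"].astype(float) for x in g],0); m=np.clip((m-60)*1.6,0,255).astype(np.uint8)
    crop(m,a0,b0,a0+w,b0+h,s,name)
    cc,ss=np.cos(a),np.sin(a)
    W=lambda lx,ly,z:np.array([p[0]+cc*lx-ss*ly,p[1]+ss*lx+cc*ly,z])
    zb=p[2]+gz;zt=zb+th
    for n,X in dict(hole=W(.066,0,zt),tl=W(.08,-.03,zt),bl=W(.08,-.03,zb),tr=W(.08,.03,zt),br=W(.08,.03,zb),pintop=np.array([.6745,.223,.084])).items():
        u=proj(C,X)[0]; print(n,np.round((u-[a0,b0]+.5)*s-.5,0))
E
python3 - <<'E'
from h import *
hover("s23",.0297,.018)
rows([.609,.205,.0605],np.radians(103.9),n=3)
E
```

```text
[0.6094959  0.20659714 0.10038457] 103.93127998938876 [ 0.37647504  0.42121765 -1.58883855]
hole [289. 321.]
tl [109. 351.]
bl [105. 422.]
tr [451. 405.]
br [442. 477.]
pintop [267. 572.]
3 rows
0.03 -0.05 1.33 -0.00 0.00 0.01; 0.03 -0.05 1.33 -0.00 0.00 0.01; 0.03 -0.05 1.33 -0.00 0.00 0.01
```

View pics/s23.png

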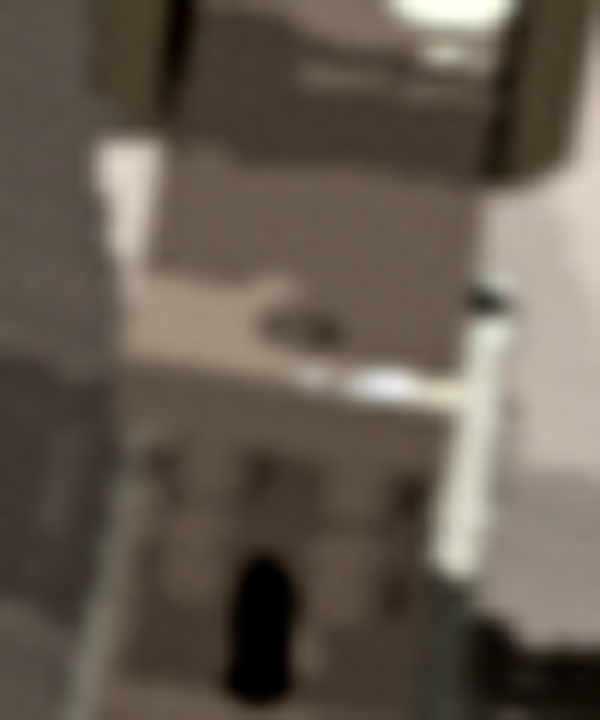

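Request:
apply_moves --rows "0.05 -0.1 1.3 0 0 0; 0.05 -0.05 1.3 0 0 0; 0 0 0.9 0 0 0; 0 0 0 0 0 0; 0 0 0 0 0 0; 0 0 0 0 0 0"

```text
clock: 23.82
ee_pos: [0.6094, 0.2047, 0.0656]
tool_rot: [0.0, -0.121, 0.993, 0.0]
force: [0.2, -0.2, -0.7]
opening: 0.0591
```

Run:
```python
from h import *
hover("s24",.0297,.018)
rows([.6091,.205,.050],np.radians(103.9),n=1)
```

```text
[0.60922975 0.2046406  0.06548681] 103.90502135899298 [-0.62338423  0.48960205 -1.20049144]
hole [267. 453.]
tl [ 91. 483.]
bl [ 87. 551.]
tr [424. 538.]
br [416. 606.]
pintop [267. 572.]
1 rows
0.00 0.04 1.55 0.00 0.02 0.01
```

View pics/s24.png

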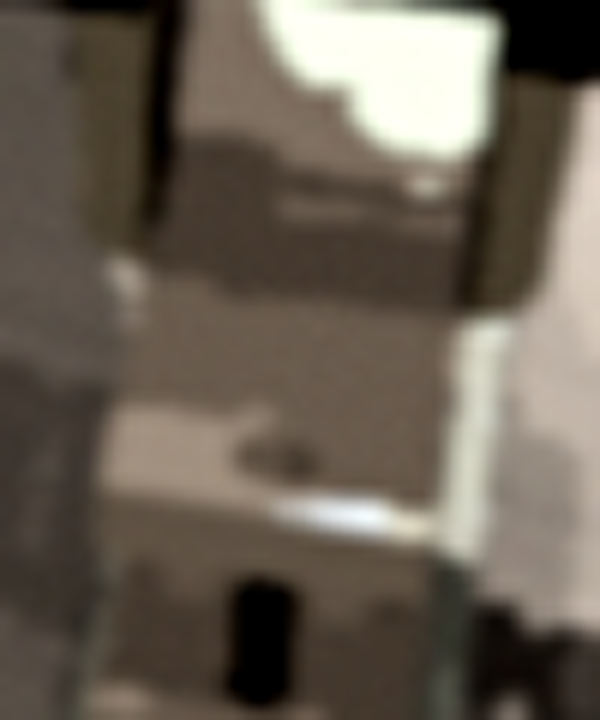

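Aligned as for the mould. Go down.

Request:
apply_moves --rows "0 0.03 0.6 0 0 0; 0 0 0.5 0 0 0; 0 0 0.4 0 0 0; 0 0 0.4 0 0 0; 0 0 0 0 0 0; 0 0 0 0 0 0"

```text
clock: 24.82
ee_pos: [0.6091, 0.2049, 0.0463]
tool_rot: [0.0, -0.121, 0.993, 0.0]
force: [0.8, -0.3, -2.0]
opening: 0.0598
```

Request:
apply_moves --rows "0 0 0.5 0 0 0; 0 0 0.5 0 0 0; 0 0 0.5 0 0 0; 0 0 0 0 0 0; 0 0 0 0 0 0"

```text
clock: 25.45
ee_pos: [0.6091, 0.2049, 0.0312]
tool_rot: [0.0, -0.121, 0.993, 0.0]
force: [0.0, -0.6, -1.6]
opening: 0.0595
```

Request:
apply_moves --rows "0 0 0.3 0 0 0; 0 0 0.2 0 0 0; 0 0 0.1 0 0 0; 0 0 0 0 0 0"

```text
clock: 25.95
ee_pos: [0.609, 0.2049, 0.0252]
tool_rot: [-0.0, -0.121, 0.993, -0.0]
force: [0.2, -0.4, -1.8]
opening: 0.0599
```

Request:
apply_moves --rows "0 0 0.1 0 0 0; 0 0 0 0 0 0"

```text
clock: 26.2
ee_pos: [0.6091, 0.2049, 0.0244]
tool_rot: [0.0, -0.121, 0.993, -0.0]
force: [0.3, -0.5, -0.4]
opening: 0.0594
```

Request:
apply_moves --rows "0 0 0.1 0 0 0; 0 0 0 0 0 0"

```text
clock: 26.45
ee_pos: [0.6092, 0.2049, 0.0244]
tool_rot: [0.0, -0.121, 0.993, -0.0]
force: [-2.6, -2.2, 11.3]
opening: 0.0598
```

Request:
apply_moves --rows "0 0 -0.1 0 0 0; 0 0 0 0 0 0; 0 0 0 0 0 0; 0 0 0 0 0 0; 0 0 0 0 0 0" --claw 0

```text
clock: 27.08
ee_pos: [0.609, 0.2048, 0.0241]
tool_rot: [-0.0, -0.121, 0.993, -0.0]
force: [0.6, -0.2, 0.4]
opening: 0.0929
```

Request:
apply_moves --rows "0 0 -2 0 0 0; 0 0 -3 0 0 0; 0 0 -4 0 0 0; 0 0 -5 0 0 0; 0 0 -5 0 0 0; 0 0 -3 0 0 0; 0 0 0 0 0 0"

```text
clock: 27.95
ee_pos: [0.6102, 0.2054, 0.2485]
tool_rot: [0.003, -0.121, 0.993, 0.001]
force: [0.8, -0.0, 0.1]
opening: 0.0931
```

Run:
```python
from h import *
print(pose()[0])
for c in("scene","top"):
    F=robot.grab_frame(c);cv2.imwrite(f"pics/{c}30.png",F["img"])
    m=np.mean([robot.grab_frame(c)["img"].astype(float) for _ in range(4)],0);m=np.clip((m-20)*1.5,0,255).astype(np.uint8)
    np.save(f"{c}30.npy",m)
    if c=="top": crop(m,300,200,400,260,8,"t31");crop(m,250,115,390,190,5.5,"t32")
    else: crop(m,110,170,260,260,5.3,"s31"); crop(m,300,230,400,350,5,"s32")
```

```text
[0.61021813 0.20541217 0.24847227]
```

View pics/t31.png

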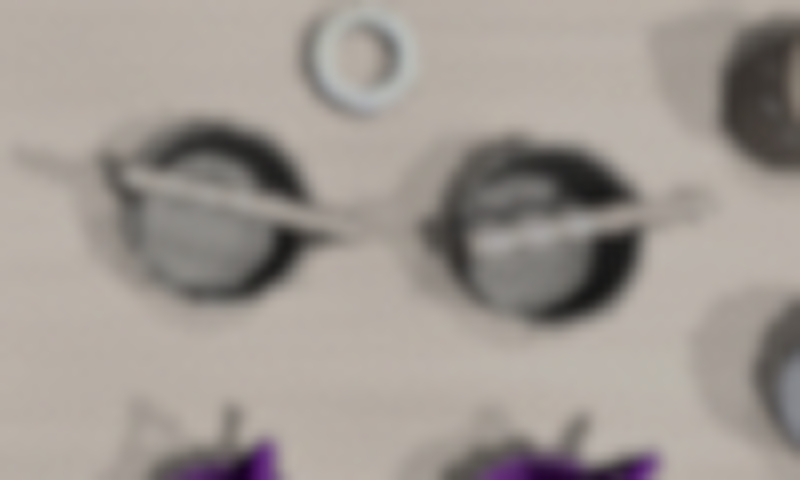

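View pics/s31.png

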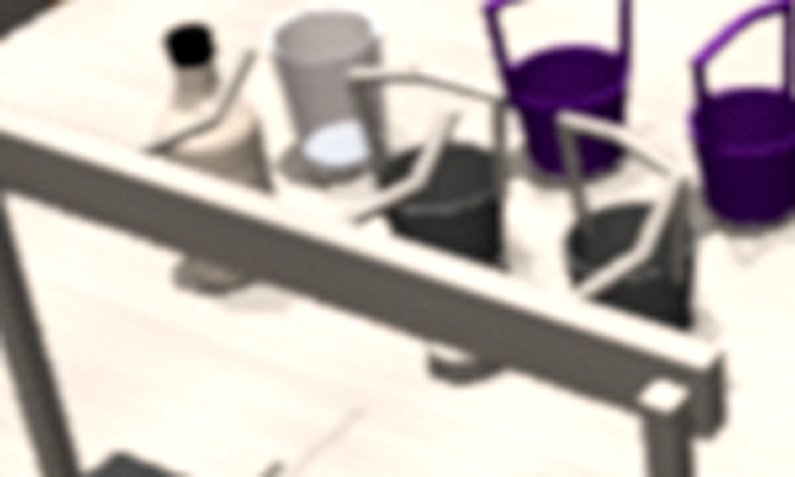

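View pics/t32.png

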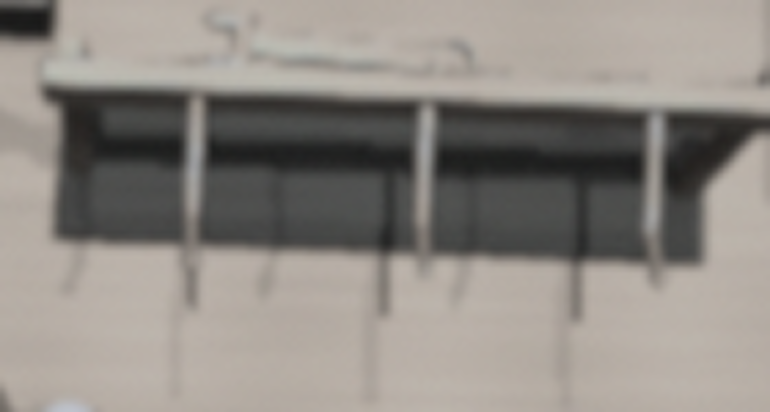

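View pics/s32.png

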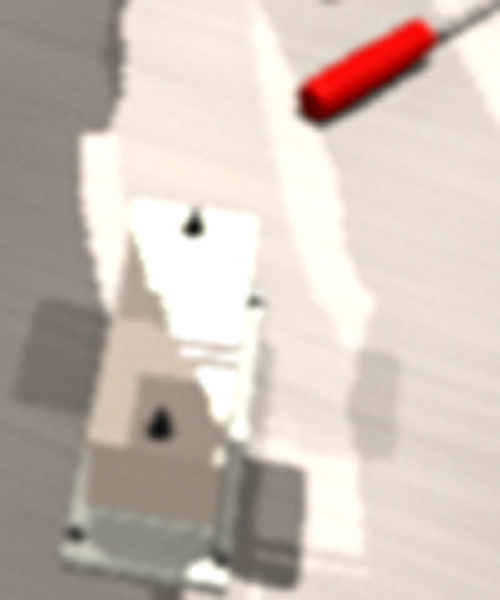

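```bash
cat >> h.py <<'E'
def uc(c,x0,y0,s): return np.array([x0+(c[0]+.5)/s-.5,y0+(c[1]+.5)/s-.5])
E
python3 - <<'E'
from h import *
T=cam(robot.grab_frame("top"));S=cam(robot.grab_frame("scene"))
bT=np.array([-.0021,-.0011,0]);bS=np.array([.0005,.0018,0])
t1=lambda c:uc(c,300,200,8);t2=lambda c:uc(c,250,115,5.5);s1=lambda c:uc(c,110,170,5.3)
print("A ends",atz(T,t1((115,165)),.122)-bT,atz(T,t1((345,230)),.122)-bT)
print("B ends",atz(T,t1((470,240)),.122)-bT,atz(T,t1((700,203)),.122)-bT)
print("A mid",atz(T,t1((230,197)),.13)-bT,"scene",atz(S,s1((628,142)),.13)-bS)
print("B mid",atz(T,t1((585,222)),.13)-bT,"scene",atz(S,s1((430,79)),.13)-bS)
print("triA",tri(T,t1((230,197)),S,s1((628,142))));print("triB",tri(T,t1((585,222)),S,s1((430,79))))
for n,a,b in [("H0",(189,218),(640,253)),("H1",(423,222),(415,187)),("H2",(655,228),(212,122))]:
    print(n,tri(T,t2(a),S,s1(b)),atz(T,t2(a),.225)-bT,atz(S,s1(b),.225)-bS)
for n,a,b in [("T0",(189,270),(685,180)),("T1",(422,270),(455,118)),("T2",(655,285),(252,55))]:
    print(n,tri(T,t2(a),S,s1(b)),atz(T,t2(a),.247)-bT,atz(S,s1(b),.247)-bS)
print("bar ends front top",atz(T,t2((42,62)),.25)-bT)
E
```

```text
A ends [ 0.4439464  -0.15796694  0.122     ] [ 0.41954472 -0.25003019  0.122     ]
B ends [ 0.41642712 -0.30001426  0.122     ] [ 0.43286533 -0.39237509  0.122     ]
A mid [ 0.4312779  -0.20295911  0.13      ] scene [ 0.43306138 -0.19999716  0.13      ]
B mid [ 0.42382648 -0.34415938  0.13      ] scene [ 0.42653537 -0.3401136   0.13      ]
triA (array([ 0.42872837, -0.20325589,  0.12590173]), [np.float64(0.487563613142308), np.float64(0.45662102212331845)])
triB (array([ 0.42120707, -0.34508633,  0.12523228]), [np.float64(0.49863242818183756), np.float64(0.4444691615886186)])
H0 (array([ 0.62923915, -0.05799948,  0.2249298 ]), [np.float64(0.061146293533784354), np.float64(0.06768463069102224)]) [ 0.63122632 -0.05673943  0.225     ] [ 0.6288702  -0.05989757  0.225     ]
H1 (array([ 0.62888811, -0.18415689,  0.22292592]), [np.float64(0.6326236984582585), np.float64(0.6671705130743951)]) [ 0.63152527 -0.18438905  0.225     ] [ 0.63037476 -0.1821069   0.225     ]
H2 (array([ 0.62682342, -0.30975428,  0.22309109]), [np.float64(1.2207425270857242), np.float64(1.2267537771878576)]) [ 0.63068477 -0.31120451  0.225     ] [ 0.62800856 -0.3056166   0.225     ]
T0 (array([ 0.59478738, -0.05627517,  0.24386808]), [np.float64(0.6376468965308321), np.float64(0.6842726890556622)]) [ 0.59708486 -0.05674928  0.247     ] [ 0.59768253 -0.05386824  0.247     ]
T1 (array([ 0.59721568, -0.18109582,  0.24373138]), [np.float64(0.595909133741345), np.float64(0.6101546286246342)]) [ 0.59951615 -0.18105812  0.247     ] [ 0.60042494 -0.1778505   0.247     ]
T2 (array([ 0.59205935, -0.30688758,  0.24264886]), [np.float64(0.3512649093950684), np.float64(0.3412309189378402)]) [ 0.59377298 -0.3055983   0.247     ] [ 0.59685585 -0.30211396  0.247     ]
bar ends front top [0.70898968 0.02406081 0.25      ]
```

Run:
```python
from h import *
m=np.load("top30.npy");crop(m,250,110,405,150,5,"t33")
T=cam(robot.grab_frame("top"))
```

```text
(no output)
```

View pics/t33.png

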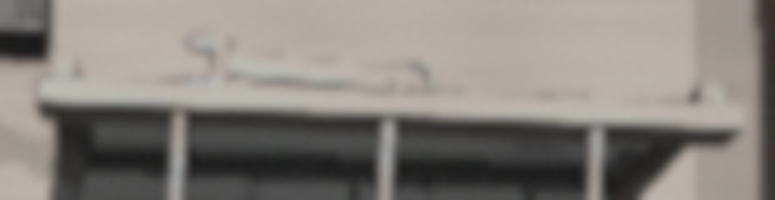

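Run:
```python
from h import *
T=cam(robot.grab_frame("top"));bT=np.array([-.0021,-.0011,0])
a=atz(T,uc((42,106),250,110,5),.25)-bT;b=atz(T,uc((738,130),250,110,5),.25)-bT
a2=atz(T,uc((42,82),250,110,5),.25)-bT;b2=atz(T,uc((738,106),250,110,5),.25)-bT
print(a,b,a2,b2,np.linalg.norm(a-b),np.degrees(np.arctan2(a[0]-b[0],a[1]-b[1])))
for c in [(178,108),(388,116),(597,124)]: print(atz(T,uc(c,250,110,5),.235)-bT)
rows([.5,.0,.26],np.radians(75))
```

```text
[0.69398137 0.02142671 0.25      ] [ 0.68779936 -0.39051145  0.25      ] [0.70862048 0.02176895 0.25      ] [ 0.70246924 -0.39080232  0.25      ] 0.411984537238811 0.8597799082682219
[ 0.69926643 -0.05918973  0.235     ]
[ 0.69691032 -0.1850448   0.235     ]
[ 0.69453824 -0.31049518  0.235     ]
6 rows
2.58 -2.88 -0.26 -0.00 -0.00 4.82; 2.33 -3.09 -0.26 -0.00 -0.00 4.82; 2.07 -3.27 -0.26 -0.00 -0.00 4.82; 1.78 -3.43 -0.26 -0.00 -0.00 4.82; 1.49 -3.57 -0.26 -0.00 -0.00 4.82; 1.18 -3.68 -0.26 -0.00 -0.00 4.82
```

Run:
```python
from h import *
rows([.4384,-.1773,.17],np.radians(-14.8),n=16)
```

```text
16 rows
1.61 -2.06 0.46 -0.00 -0.00 7.42; 1.33 -2.25 0.46 -0.00 -0.00 7.42; 1.03 -2.41 0.46 -0.00 -0.00 7.42; 0.71 -2.52 0.46 -0.00 -0.00 7.42; 0.38 -2.59 0.46 -0.00 -0.00 7.42; 0.04 -2.62 0.46 -0.00 -0.00 7.42; -0.30 -2.60 0.46 -0.00 -0.00 7.42; -0.63 -2.54 0.46 -0.00 -0.00 7.42
-0.95 -2.44 0.46 -0.00 -0.00 7.42; -1.26 -2.29 0.46 -0.00 -0.00 7.42; -1.55 -2.11 0.46 -0.00 -0.00 7.42; -1.81 -1.89 0.46 -0.00 -0.00 7.42; -2.03 -1.64 0.46 -0.00 -0.00 7.42; -2.23 -1.37 0.46 -0.00 -0.00 7.42; -2.39 -1.07 0.46 -0.00 -0.00 7.42; -2.51 -0.75 0.46 -0.00 -0.00 7.42
```

Request:
apply_moves --rows "1.6 -2.1 0.3 0 0 7.4; 1.3 -2.2 0.3 0 0 7.4; 1 -2.4 0.3 0 0 7.4; 0.7 -2.5 0.3 0 0 7.4; 0.4 -2.6 0.4 0 0 7.4; 0 -2.6 0.4 0 0 7.4; -0.3 -2.6 0.4 0 0 7.4; -0.6 -2.5 0.4 0 0 7.4" --claw 0.46

```text
clock: 29.65
ee_pos: [0.5246, 0.0138, 0.2163]
tool_rot: [0.0, 0.387, 0.922, 0.0]
force: [0.1, -0.4, 0.4]
opening: 0.0504
```

Request:
apply_moves --rows "-0.9 -2.4 0.5 0 0 7.4; -1.3 -2.3 0.5 0 0 7.4; -1.5 -2.1 0.5 0 0 7.4; -1.8 -1.9 0.5 0 0 7.4; -2 -1.6 0.5 0 0 7.4; -2.2 -1.4 0.5 0 0 7.4; -2.4 -1.1 0.5 0 0 7.4; -2.5 -0.8 0.5 0 0 7.6"

```text
clock: 30.65
ee_pos: [0.4391, -0.1761, 0.1763]
tool_rot: [0.0, 0.793, 0.609, 0.0]
force: [0.7, 0.3, 0.8]
opening: 0.0506
```

Request:
apply_moves --rows "0 0 0 0 0 0; 0 0 0 0 0 0"

```text
clock: 30.9
ee_pos: [0.4398, -0.1748, 0.1764]
tool_rot: [0.0, 0.791, 0.612, 0.0]
force: [-0.6, -0.6, 0.2]
opening: 0.0504
```

```bash
cat >> h.py <<'E'
def show2(name,a,b,w,h,s=6,cam_="scene",off=.030,gain=1.0,dark=0,pts=()):
    F=robot.grab_frame(cam_);C=cam(F);p,R=pose();o=robot.state()["opening"]
    bias={"scene":np.array([.0005,.0018,0]),"top":np.array([-.0021,-.0011,0])}[cam_]
    m=np.clip((F["img"].astype(float)-dark)*gain,0,255).astype(np.uint8)
    img=cv2.resize(m[b:b+h,a:a+w],None,fx=s,fy=s,interpolation=cv2.INTER_CUBIC)
    Q=[p+R.apply([xx,sg*yy,-off]) for sg in(1,-1) for yy in(o/2,o/2+.0175) for xx in(-.0075,.0075)]
    for k,X in enumerate(list(Q)+list(pts)):
        u=proj(C,np.array(X)+bias)[0]; cv2.circle(img,tuple(int(v) for v in ((u-[a,b]+.5)*s-.5)),2,(0,0,255) if k<8 else (0,255,0),-1)
    cv2.imwrite(f"pics/{name}.png",img)
    print(p,np.degrees(yang()),o,robot.state()["force"],robot.state()["clock"])
E
python3 - <<'E'
from h import *
A=[(.432,-.2015,.13),(.4384,-.1773,.1257)]
show2("s40",130,120,150,120,5,pts=A)
show2("t40",290,180,110,90,7,"top",pts=A)
rows([.4384,-.1773,.081],np.radians(-14.8),n=3)
E
```

```text
[ 0.43990426 -0.17461005  0.17637962] -14.5360598714534 0.05023404399324406 [-0.33846798  1.03996428  0.26457678] 30.95
[ 0.43992093 -0.17458023  0.17638448] -14.538598186864682 0.050426139101022775 [-0.47839225  1.07936093 -0.19461713] 31.0
3 rows
-0.10 -0.03 3.18 0.01 -0.01 0.09; -0.10 -0.03 3.18 0.01 -0.01 0.09; -0.10 -0.03 3.18 0.01 -0.01 0.09
```

View pics/s40.png

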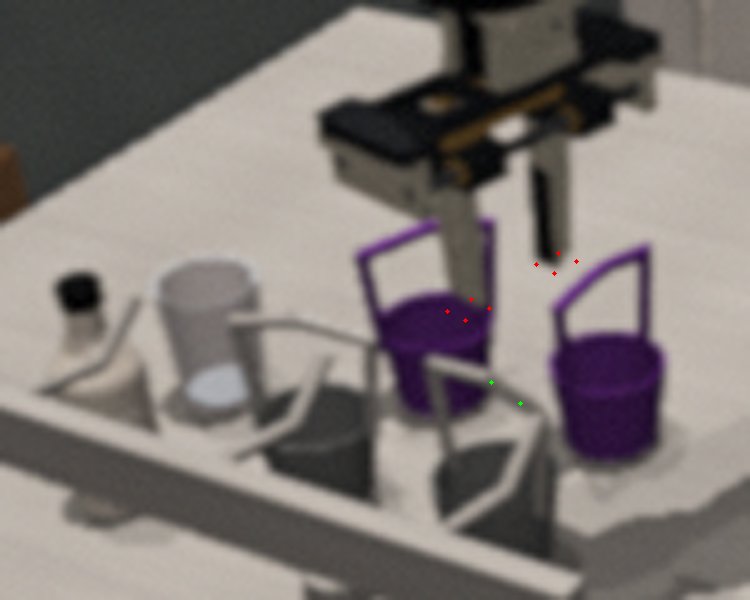

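View pics/t40.png

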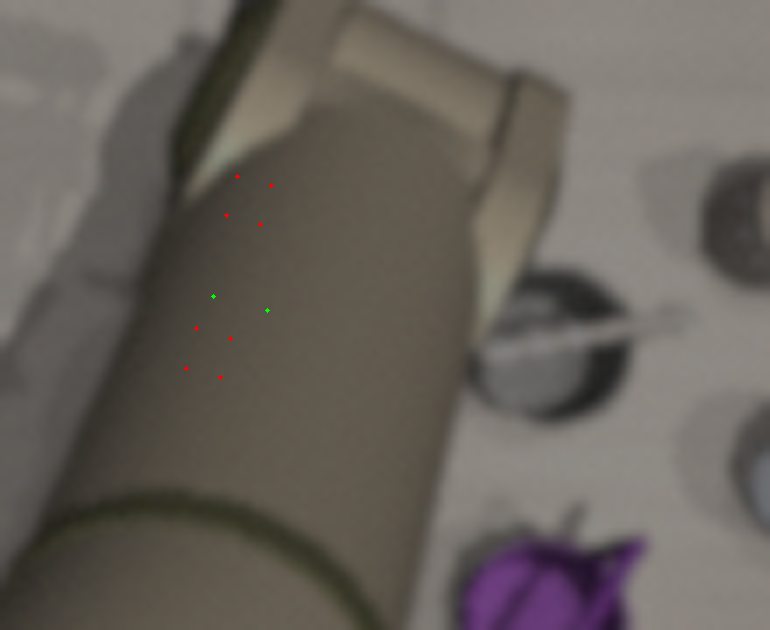

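Request:
apply_moves --rows "-0.1 0 2.5 0 0 0; -0.1 0 2.5 0 0 0; -0.1 0 2 0 0 0; 0 0 1.5 0 0 0; 0 0 0 0 0 0"

```text
clock: 31.62
ee_pos: [0.4384, -0.1776, 0.0906]
tool_rot: [-0.001, 0.791, 0.612, -0.0]
force: [0.0, -0.5, -0.2]
opening: 0.0504
```

Run:
```python
from h import *
A=[(.432,-.2015,.13),(.4384,-.1773,.1257)]
show2("s41",160,140,120,100,6,pts=A)
```

```text
[ 0.43869412 -0.17781987  0.09118247] -14.621648318999657 0.050275939242657164 [ 0.75997766  0.17002784 -0.13841991] 31.675
```

View pics/s41.png

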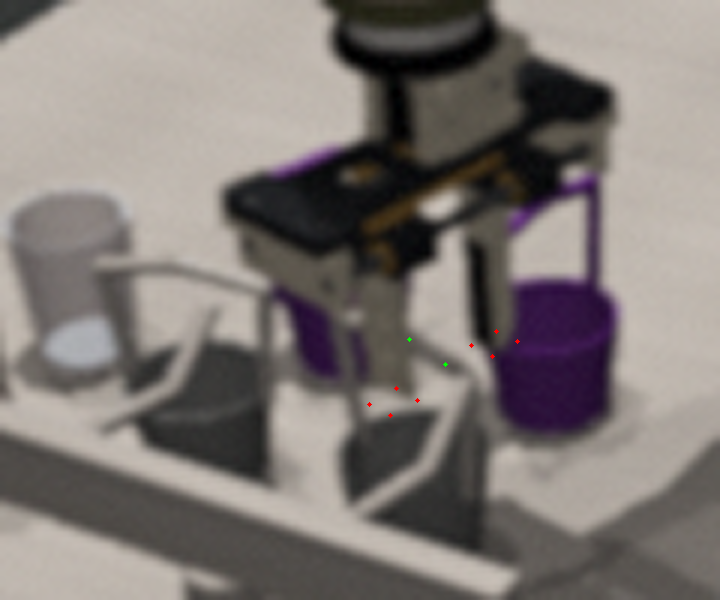

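Request:
apply_moves --rows "0 0 1.1 0 0 0; 0 0 0 0 0 0; 0 0 0 0 0 0; 0 0 0 0 0 0; 0 0 0 0 0 0; 0 0 0 0 0 0; 0 0 0 0 0 0; 0 0 0 0 0 0" --claw 1 --grip_force 35

```text
clock: 32.67
ee_pos: [0.4386, -0.1782, 0.0803]
tool_rot: [0.0, 0.792, 0.611, 0.0]
force: [0.2, 0.5, 3.1]
opening: 0.0077
```

Run:
```python
from h import *
A=[(.432,-.2015,.13),(.4384,-.1773,.1257)]
show2("s42",160,140,120,100,6,pts=A)
```

```text
[ 0.43863357 -0.17820302  0.08030801] -14.683948403601315 0.007801621272308989 [0.23259978 1.30089542 2.72460157] 32.725
```

View pics/s42.png

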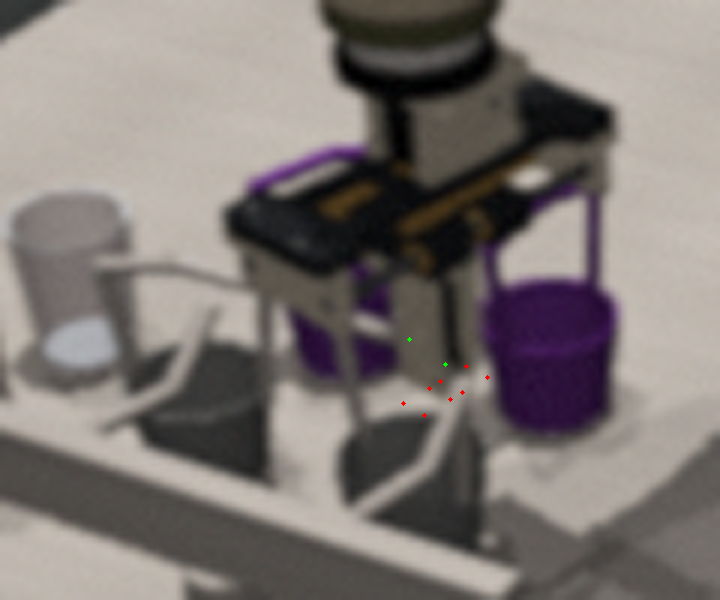

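Request:
apply_moves --rows "0 0 0 0 0 0; 0 0 0 0 0 0; 0 0 0 0 0 0; 0 0 0.5 0 0 0; 0 0 0.4 0 0 0; 0 0 0 0 0 0" --claw 0.7

```text
clock: 33.48
ee_pos: [0.4383, -0.1783, 0.0708]
tool_rot: [-0.0, 0.792, 0.611, -0.0]
force: [-0.7, -0.3, 0.1]
opening: 0.0279
```

Request:
apply_moves --rows "0 0 0 0 0 0; 0 0 0 0 0 0; 0 0 0 0 0 0; 0 0 0 0 0 0; 0 0 0 0 0 0" --claw 1

```text
clock: 34.1
ee_pos: [0.4385, -0.1783, 0.0713]
tool_rot: [0.0, 0.792, 0.611, 0.0]
force: [-1.3, 1.2, 0.4]
opening: 0.0081
```

Run:
```python
from h import *
A=[(.432,-.2015,.13),(.4384,-.1773,.1257)]
show2("s43",160,140,120,100,6,pts=A)
```

```text
[ 0.4386033  -0.17832531  0.07131264] -14.693958308329906 0.007833809690319968 [-1.17220973 -0.1249132   0.68066457] 34.15
```

View pics/s43.png

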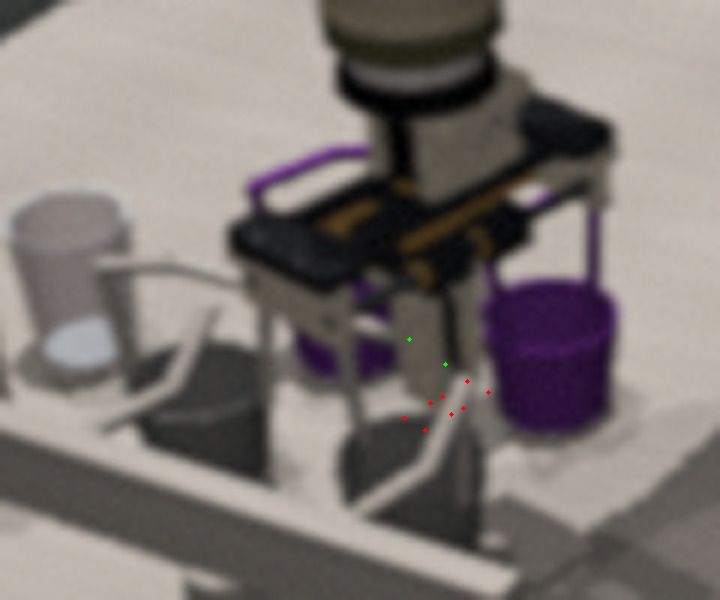

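Request:
apply_moves --rows "0 0 -1 0 0 0; 0 0 -2 0 0 0; 0 0 -3 0 0 0; 0 0 -3 0 0 0; 0 0 -3 0 0 0; 0 0 -2.4 0 0 0; 0 0 0 0 0 0; 0 0 0 0 0 0"

```text
clock: 35.15
ee_pos: [0.4381, -0.178, 0.2148]
tool_rot: [-0.0, 0.792, 0.611, -0.0]
force: [-0.1, 0.7, -1.3]
opening: 0.0079
```

Run:
```python
from h import *
show2("s44",140,90,140,120,5.5)
rows([.552,-.159,.215],np.radians(-.9),n=4)
```

```text
[ 0.43793324 -0.17801537  0.21450562] -14.686274419264702 0.007768069896339956 [ 0.34477051 -0.23650005 -1.57381874] 35.2
4 rows
1.18 2.64 -0.02 -0.02 -0.00 -3.45; 1.02 2.70 -0.01 -0.02 -0.00 -3.45; 0.86 2.76 -0.01 -0.02 -0.00 -3.45; 0.69 2.81 -0.01 -0.02 -0.00 -3.45
```

View pics/s44.png

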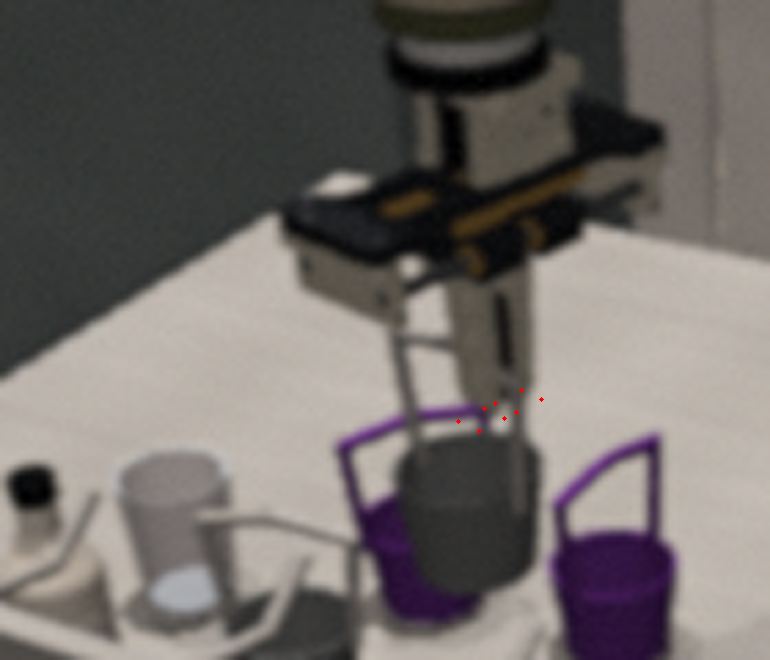

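Request:
apply_moves --rows "0.6 1.3 -0.2 0 0 -1.7; 0.6 1.3 -0.2 0 0 -1.7; 0.5 1.3 -0.2 0 0 -1.7; 0.5 1.4 -0.2 0 0 -1.7; 0.4 1.4 0 0 0 -1.7; 0.4 1.4 0 0 0 -1.8; 0.4 1.4 0 0 0 -1.8; 0.4 1.4 0 0 0 -1.8"

```text
clock: 36.2
ee_pos: [0.5532, -0.157, 0.2232]
tool_rot: [0.0, 0.711, 0.703, -0.0]
force: [-0.7, -0.3, -1.6]
opening: 0.0083
```

Request:
apply_moves --rows "0 0 0 0 0 0; 0 0 0 0 0 0; 0 0 0 0 0 0"

```text
clock: 36.58
ee_pos: [0.5517, -0.1574, 0.2233]
tool_rot: [-0.0, 0.712, 0.702, -0.0]
force: [-0.9, 0.5, -1.4]
opening: 0.0078
```

Run:
```python
from h import *
p=pose()[0]
H=[(.6285,-.183,.225),(.5975,-.1805,.247),p+[0,-.0241,.0587],p+[0,0,.0544]]
show2("s45",120,120,140,120,5.5,pts=H)
show2("t45",250,110,140,120,5.5,"top",pts=H)
```

```text
[ 0.55174486 -0.15736433  0.22336163] -0.8335091714912438 0.007818655259749209 [ 0.27848724 -0.46443138 -0.72792321] 36.625
[ 0.55189539 -0.15728677  0.22340772] -0.821785173248679 0.007815179091340246 [-0.68737294 -0.19413936 -2.36534582] 36.675
```

View pics/s45.png

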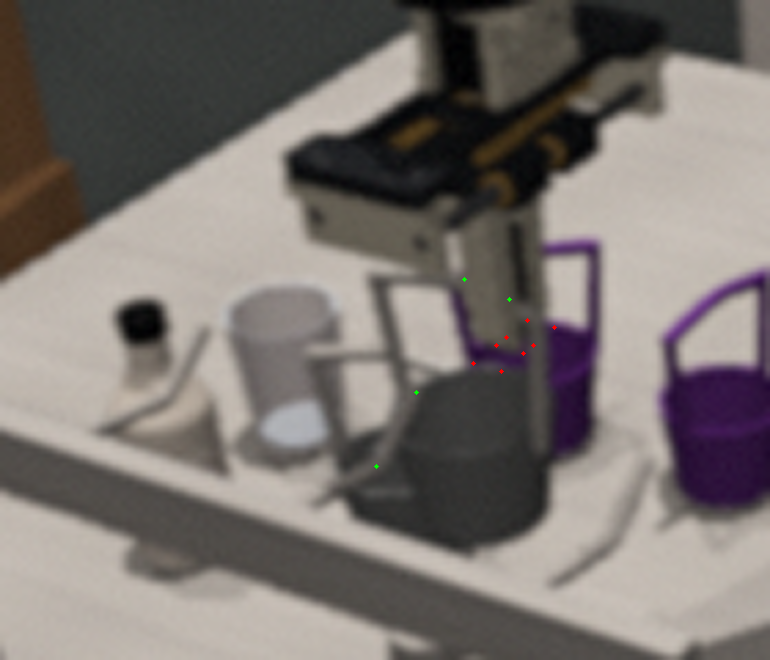

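View pics/t45.png

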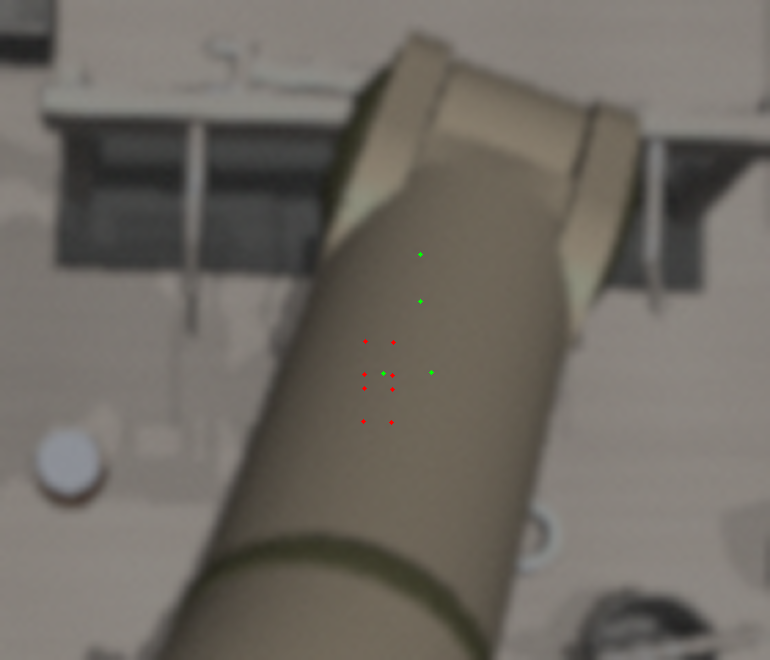

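Request:
apply_moves --rows "0 1 0 0 0 0; 0 1.5 0 0 0 0; -0.1 1.5 0 0 0 0; -0.1 1.5 0 0 0 0; 0 1.2 0 0 0 0; 0 0.9 0 0 0 0; 0 0 0 0 0 0; 0 0 0 0 0 0"

```text
clock: 37.67
ee_pos: [0.6277, -0.1603, 0.2232]
tool_rot: [-0.0, 0.712, 0.702, -0.0]
force: [-0.9, -0.3, -1.3]
opening: 0.0079
```

Run:
```python
from h import *
p=pose()[0]
H=[(.6285,-.183,.225),(.5975,-.1805,.247),p+[0,-.0241,.0587],p+[0,0,.0544]]
show2("s46",120,130,120,120,6,pts=H)
```

```text
[ 0.62771841 -0.16031869  0.2233413 ] -0.8130681974297287 0.007710918138648762 [-0.25514762  0.40073213 -0.24361925] 37.725
```

View pics/s46.png

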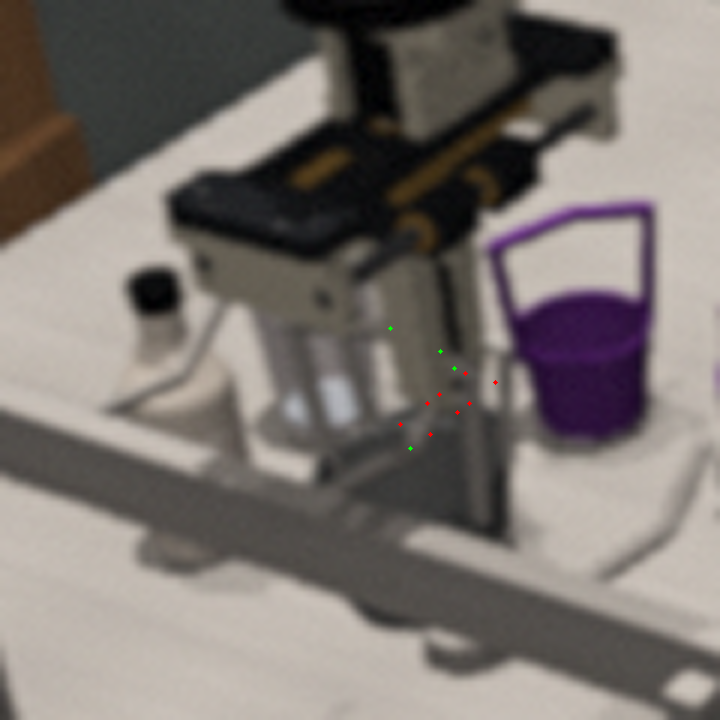

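Request:
apply_moves --rows "0 0 1 0 0 0; 0 0 1 0 0 0; 0 0 1 0 0 0; 0 0 0.7 0 0 0; 0 0 0 0 0 0"

```text
clock: 38.35
ee_pos: [0.6278, -0.1602, 0.1854]
tool_rot: [-0.0, 0.712, 0.702, -0.0]
force: [-0.3, -0.6, -1.6]
opening: 0.0077
```

Run:
```python
from h import *
p=pose()[0]
H=[(.6285,-.183,.225),(.5975,-.1805,.247),p+[0,-.0241,.0587],p+[0,0,.0544]]
show2("s47",120,130,120,120,6,pts=H)
```

```text
[ 0.62810984 -0.1602623   0.18598252] -0.8008015073444246 0.008062789349674915 [ 0.12062308 -0.38565579 -1.84130247] 38.4
```

View pics/s47.png

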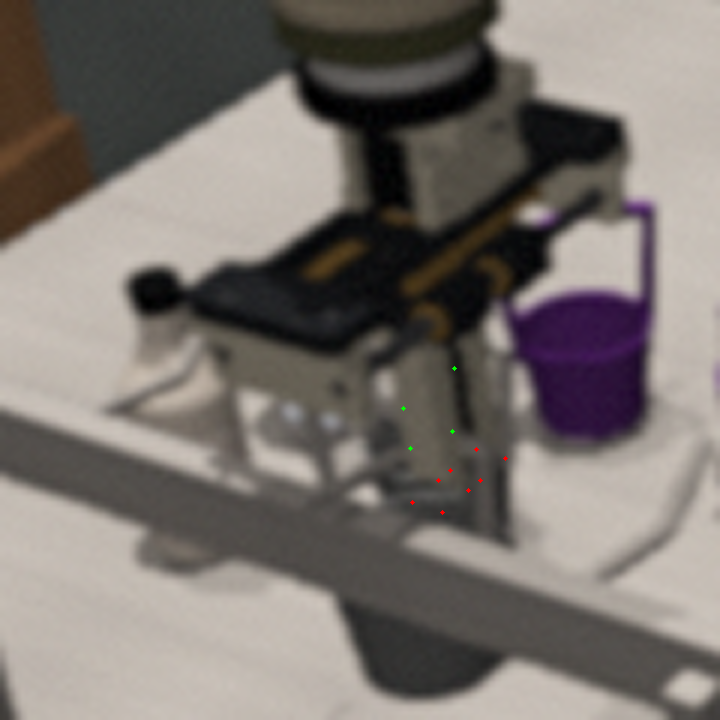

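Handle has passed the tip; lower until the hook carries it.

Request:
apply_moves --rows "0 0 0.4 0 0 0; 0 0 0.3 0 0 0; 0 0 0 0 0 0; 0 0 0 0 0 0"

```text
clock: 38.9
ee_pos: [0.6283, -0.1603, 0.1793]
tool_rot: [0.0, 0.712, 0.702, 0.0]
force: [-0.7, -0.3, -0.7]
opening: 0.008
```

Request:
apply_moves --rows "0 0 0.3 0 0 0; 0 0 0 0 0 0; 0 0 0 0 0 0"

```text
clock: 39.28
ee_pos: [0.6285, -0.1602, 0.1765]
tool_rot: [0.0, 0.712, 0.702, 0.0]
force: [-0.1, 0.5, 1.1]
opening: 0.0078
```

Request:
apply_moves --rows "0 0 0.2 0 0 0; 0 0 0 0 0 0; 0 0 0 0 0 0"

```text
clock: 39.65
ee_pos: [0.6286, -0.1603, 0.1751]
tool_rot: [0.0, 0.712, 0.702, 0.0]
force: [-1.6, 0.8, 8.3]
opening: 0.008
```

Request:
apply_moves --rows "0 0 -0.1 0 0 0; 0 0 0 0 0 0; 0 0 0 0 0 0; 0 0 0 0 0 0; 0 0 0 0 0 0" --claw 0.6

```text
clock: 40.28
ee_pos: [0.6282, -0.1602, 0.1752]
tool_rot: [-0.0, 0.712, 0.702, -0.0]
force: [-0.3, -1.2, 0.4]
opening: 0.0368
```

Request:
apply_moves --rows "0 0 -1 0 0 0; 0 0 -1.5 0 0 0; 0 0 -2 0 0 0; 0 0 -2 0 0 0; 0 0 -2 0 0 0; 0 0 0 0 0 0"

```text
clock: 41.02
ee_pos: [0.6292, -0.1607, 0.2627]
tool_rot: [0.002, 0.712, 0.702, 0.001]
force: [0.0, 0.5, -0.2]
opening: 0.037
```

Run:
```python
from h import *
p=pose()[0]
H=[(.6285,-.183,.225),(.5975,-.1805,.247)]
show2("s48",120,130,120,120,6,pts=H)
```

```text
[ 0.62855509 -0.16034982  0.26136601] -0.7976034210407195 0.03698789849914256 [-0.61028243  0.32165493 -0.11296428] 41.075
```

View pics/s48.png

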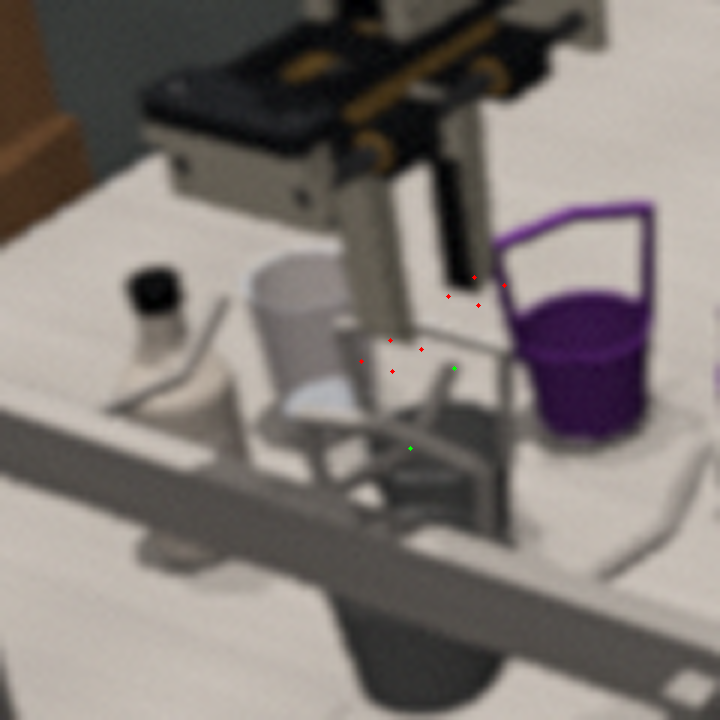

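Run:
```python
from h import *
F=robot.grab_frame("top");m=np.clip((F["img"].astype(float)-20)*1.5,0,255).astype(np.uint8);crop(m,300,200,400,260,8,"t50")
rows([.4208,-.3184,.20],np.radians(10.1),n=8)
```

```text
8 rows
-2.01 -2.56 0.75 0.00 -0.00 -1.36; -1.95 -2.61 0.75 0.00 -0.00 -1.36; -1.89 -2.66 0.75 0.00 -0.00 -1.36; -1.83 -2.70 0.75 0.00 -0.00 -1.36; -1.76 -2.74 0.75 0.00 -0.00 -1.36; -1.70 -2.78 0.76 0.00 -0.00 -1.36; -1.63 -2.82 0.76 0.00 -0.00 -1.36; -1.56 -2.86 0.76 0.00 -0.00 -1.36
```

View pics/t50.png

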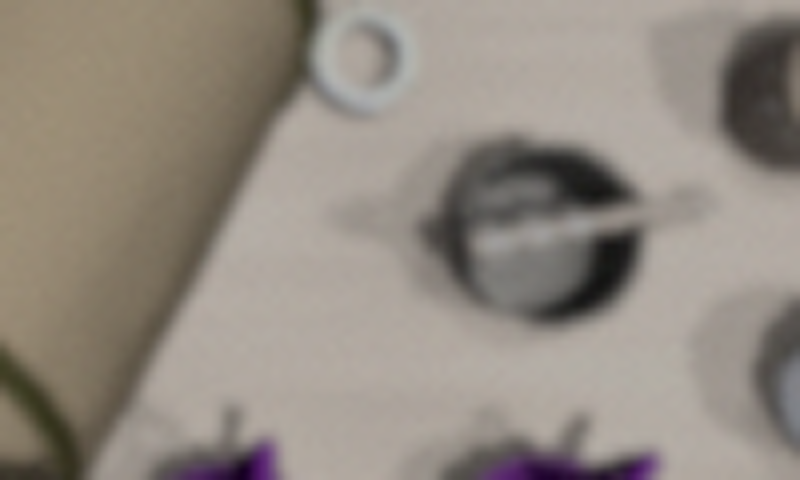

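Request:
apply_moves --rows "-1.5 -2.6 0.2 0 0 -1.4; -1.9 -2.6 0.6 0 0 -1.4; -1.9 -2.7 0.8 0 0 -1.4; -1.8 -2.7 0.8 0 0 -1.4; -1.8 -2.7 0.8 0 0 -1.4; -1.7 -2.8 0.8 0 0 -1.4; -1.6 -2.8 0.8 0 0 -1.4; -1.6 -2.8 0.8 0 0 -1.2" --claw 0.5

```text
clock: 42.12
ee_pos: [0.4205, -0.3137, 0.2033]
tool_rot: [-0.001, 0.641, 0.767, -0.0]
force: [-0.6, 0.2, -0.5]
opening: 0.0465
```

Request:
apply_moves --rows "0 0 0 0 0 0; 0 0 0 0 0 0; 0 0 0 0 0 0"

```text
clock: 42.5
ee_pos: [0.4227, -0.3128, 0.2042]
tool_rot: [0.0, 0.641, 0.768, 0.0]
force: [-0.5, -0.3, 0.6]
opening: 0.0465
```

Run:
```python
from h import *
B=[(.425,-.342,.13),(.4208,-.3184,.1257)]
show2("s51",110,110,130,110,6,pts=B)
rows([.4208,-.3184,.090],np.radians(10.1),n=4)
```

```text
[ 0.42268456 -0.31280055  0.20421812] 10.288943746384994 0.04669976705477823 [-0.19575866 -0.00424206  0.14651547] 42.55
4 rows
-0.13 -0.07 2.86 0.00 -0.00 0.05; -0.13 -0.07 2.86 0.00 -0.00 0.05; -0.13 -0.07 2.86 0.00 -0.00 0.05; -0.13 -0.07 2.86 0.00 -0.00 0.05
```

View pics/s51.png

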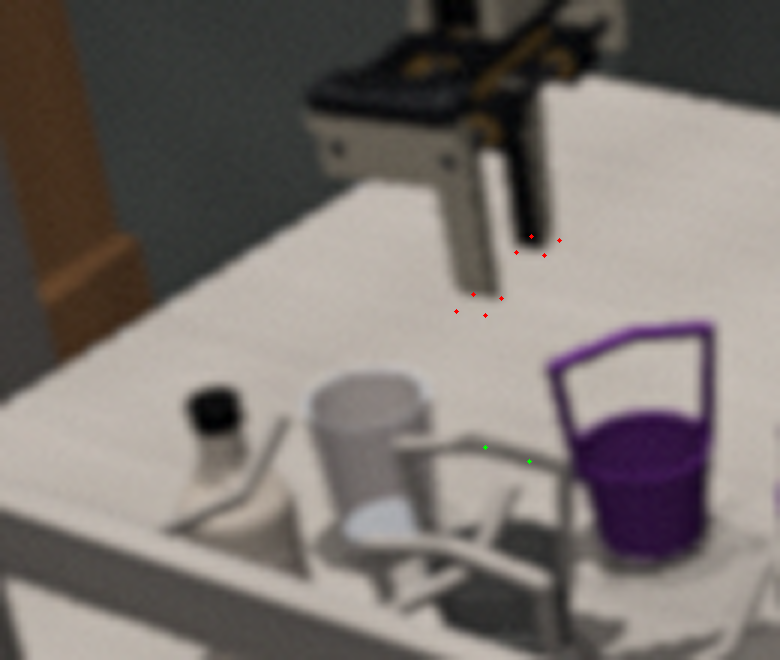

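Request:
apply_moves --rows "-0.2 -0.1 2.5 0 0 0; -0.2 -0.1 2.8 0 0 0; -0.1 0 2.8 0 0 0; -0.1 0 2.4 0 0 0; 0 0 1 0 0 0; 0 0 0 0 0 0; 0 0 0 0 0 0"

```text
clock: 43.42
ee_pos: [0.4214, -0.3199, 0.09]
tool_rot: [0.001, 0.641, 0.767, 0.0]
force: [0.5, -0.4, 0.4]
opening: 0.0465
```

Run:
```python
from h import *
B=[(.425,-.342,.13),(.4208,-.3184,.1257)]
show2("s52",130,140,120,90,6.5,pts=B)
rows([.4208,-.319,.0713],np.radians(10.1),n=1)
```

```text
[ 0.42146939 -0.31999742  0.09010946] 10.214633445112579 0.04640199746244048 [ 0.07593411  0.95801164 -0.35448847] 43.475
1 rows
0.11 -0.05 1.88 0.07 0.05 0.11
```

View pics/s52.png

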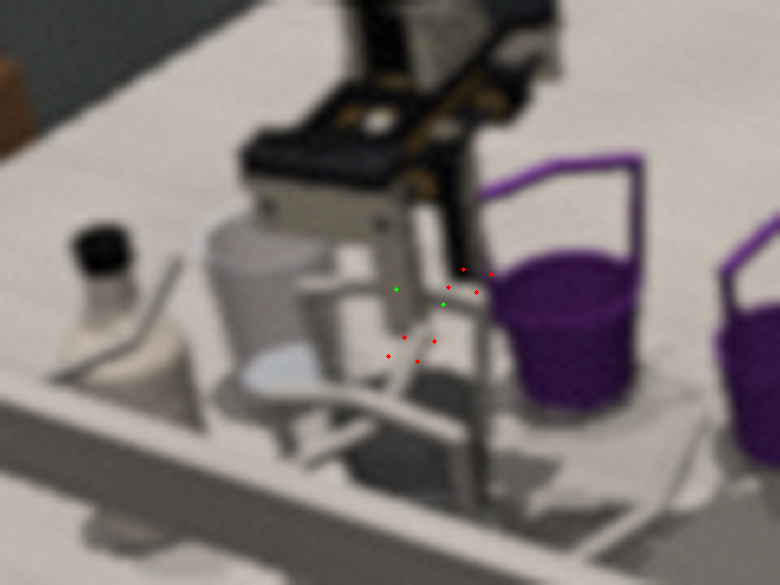

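Handle lies between the fingers. Lower 1.9 cm and close.

Request:
apply_moves --rows "0 0 1 0 0 0; 0 0 0.9 0 0 0; 0 0 0 0 0 0"

```text
clock: 43.85
ee_pos: [0.4204, -0.3195, 0.0694]
tool_rot: [-0.001, 0.641, 0.767, -0.0]
force: [-0.6, 0.3, -0.1]
opening: 0.0469
```

Request:
apply_moves --rows "0 0 0 0 0 0; 0 0 0 0 0 0; 0 0 0 0 0 0; 0 0 0 0 0 0; 0 0 0 0 0 0; 0 0 0 0 0 0; 0 0 0 0 0 0" --claw 1 --grip_force 35

```text
clock: 44.72
ee_pos: [0.421, -0.3197, 0.0703]
tool_rot: [0.0, 0.641, 0.767, 0.0]
force: [0.1, 0.2, 0.6]
opening: 0.0079
```

Request:
apply_moves --rows "0 0 -1 0 0 0; 0 0 -2 0 0 0; 0 0 -3 0 0 0; 0 0 -3 0 0 0; 0 0 -3 0 0 0; 0 0 -3 0 0 0; 0 0 0 0 0 0; 0 0 0 0 0 0"

```text
clock: 45.72
ee_pos: [0.4205, -0.3194, 0.2199]
tool_rot: [-0.0, 0.641, 0.767, 0.0]
force: [0.3, -0.7, -1.0]
opening: 0.0079
```

Run:
```python
from h import *
show2("s53",110,90,140,120,5.5)
rows([.552,-.308+.0225,.222],np.radians(-.9),n=8)
```

```text
[ 0.42031129 -0.31930504  0.21949803] 10.206476891818518 0.007832018387359786 [-0.13385265  0.521738   -1.02001523] 45.775
8 rows
0.12 1.69 -0.03 -0.01 -0.01 1.39; 0.17 1.69 -0.03 -0.01 -0.01 1.39; 0.21 1.69 -0.03 -0.01 -0.01 1.39; 0.25 1.68 -0.03 -0.01 -0.01 1.39; 0.29 1.67 -0.03 -0.01 -0.01 1.39; 0.33 1.67 -0.03 -0.01 -0.01 1.39; 0.37 1.66 -0.03 -0.01 -0.01 1.39; 0.41 1.65 -0.03 -0.01 -0.01 1.39
```

View pics/s53.png

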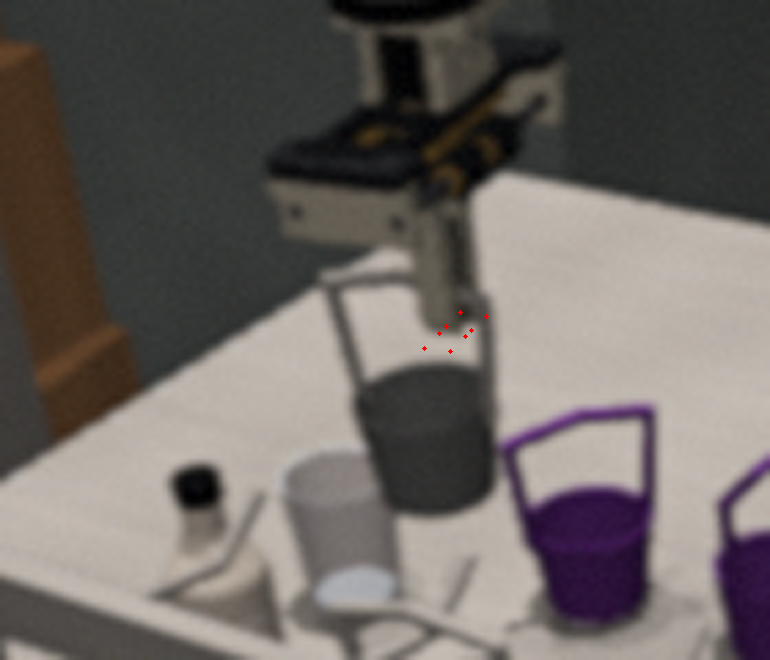

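Request:
apply_moves --rows "0.1 1.7 -0.1 0 0 1.4; 0.2 1.7 -0.1 0 0 1.4; 0.2 1.7 -0.1 0 0 1.4; 0.2 1.7 0 0 0 1.4; 0.3 1.7 0 0 0 1.4; 0.3 1.7 0 0 0 1.4; 0.4 1.7 0 0 0 1.4; 0.4 1.6 0 0 0 1.4"

```text
clock: 46.78
ee_pos: [0.5542, -0.286, 0.2225]
tool_rot: [-0.001, 0.714, 0.7, -0.0]
force: [0.0, -0.1, -0.9]
opening: 0.0076
```

Request:
apply_moves --rows "0 0 0 0 0 0; 0 0 0 0 0 0; 0 0 0 0 0 0"

```text
clock: 47.15
ee_pos: [0.5528, -0.2867, 0.2233]
tool_rot: [-0.0, 0.713, 0.701, -0.0]
force: [-0.4, 0.8, -1.7]
opening: 0.0078
```

Run:
```python
from h import *
p=pose()[0]
H=[(.6265,-.308,.225),(.595,-.304,.247),p+[0,-.0241,.0587],p+[0,0,.0544]]
show2("s54",110,110,120,110,6,pts=H)
rows([.6265,-.308+.0235,.222],np.radians(-.9),n=6)
```

```text
[ 0.5529454  -0.28670497  0.22341275] -1.0389639806530842 0.008074341587098318 [-0.67182577  0.51888604 -0.58284353] 47.2
6 rows
0.06 1.23 0.02 0.00 0.00 -0.02; 0.06 1.23 0.02 0.00 0.00 -0.02; 0.06 1.23 0.02 0.00 0.00 -0.02; 0.06 1.23 0.02 0.00 0.00 -0.02; 0.06 1.23 0.02 0.00 0.00 -0.02; 0.06 1.23 0.02 0.00 0.00 -0.02
```

View pics/s54.png

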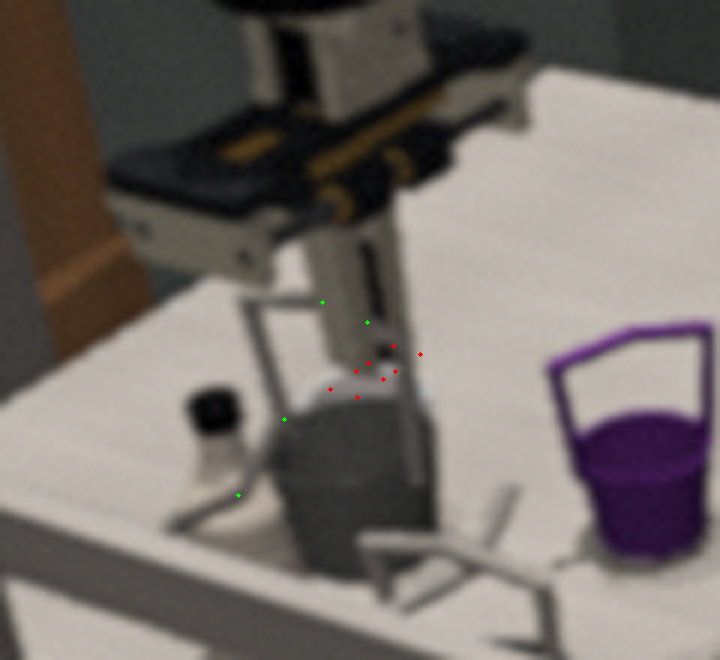

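Request:
apply_moves --rows "0.1 1 0 0 0 0; 0.1 1.4 0 0 0 0; 0 1.5 0 0 0 0; 0 1.5 0 0 0 0; 0 1.2 0 0 0 0; 0 0.8 0 0 0 0; 0 0 0 0 0 0; 0 0 0 0 0 0"

```text
clock: 48.2
ee_pos: [0.6271, -0.2858, 0.2233]
tool_rot: [-0.0, 0.713, 0.701, -0.0]
force: [-0.7, -0.5, -1.1]
opening: 0.0081
```

Run:
```python
from h import *
p=pose()[0]
H=[(.6265,-.308,.225),(.595,-.304,.247),p+[0,-.0241,.0587],p+[0,0,.0544]]
show2("s55",90,120,120,110,6,pts=H)
```

```text
[ 0.62708705 -0.28580607  0.22335184] -1.0260033897682383 0.0077677001039028444 [-0.23166805 -0.79392878 -0.77814049] 48.25
```

View pics/s55.png

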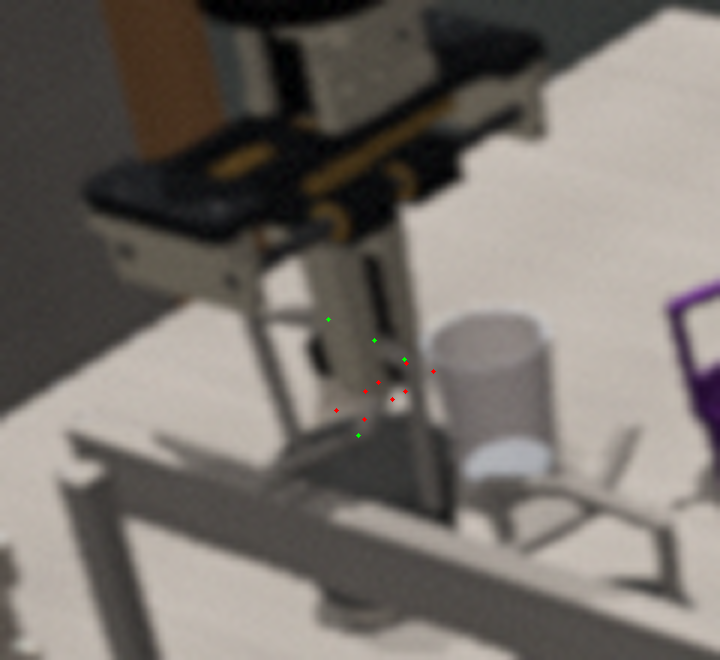

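Request:
apply_moves --rows "0 0 1 0 0 0; 0 0 1 0 0 0; 0 0 1 0 0 0; 0 0 0.7 0 0 0; 0 0 0 0 0 0"

```text
clock: 48.88
ee_pos: [0.6273, -0.2854, 0.1855]
tool_rot: [-0.001, 0.713, 0.701, -0.0]
force: [0.1, -0.2, -0.4]
opening: 0.0083
```

Request:
apply_moves --rows "0 0 0.4 0 0 0; 0 0 0.3 0 0 0; 0 0 0 0 0 0; 0 0 0 0 0 0"

```text
clock: 49.38
ee_pos: [0.6277, -0.2856, 0.1794]
tool_rot: [0.0, 0.713, 0.701, 0.0]
force: [-0.6, 0.0, -0.4]
opening: 0.008
```

Request:
apply_moves --rows "0 0 0.2 0 0 0; 0 0 0 0 0 0; 0 0 0 0 0 0"

```text
clock: 49.75
ee_pos: [0.6276, -0.2856, 0.1773]
tool_rot: [0.0, 0.713, 0.701, 0.0]
force: [0.3, -0.1, -1.0]
opening: 0.008
```

Request:
apply_moves --rows "0 0 0.2 0 0 0; 0 0 0 0 0 0; 0 0 0 0 0 0"

```text
clock: 50.12
ee_pos: [0.6276, -0.2856, 0.1752]
tool_rot: [0.0, 0.713, 0.701, -0.0]
force: [0.9, -0.6, -1.0]
opening: 0.0074
```

Request:
apply_moves --rows "0 0 0.2 0 0 0; 0 0 0 0 0 0; 0 0 0 0 0 0"

```text
clock: 50.5
ee_pos: [0.6277, -0.2857, 0.1738]
tool_rot: [0.0, 0.713, 0.701, 0.0]
force: [-1.4, 1.6, 4.8]
opening: 0.0073
```

Run:
```python
from h import *
p=pose()[0]
H=[(.6265,-.308,.225),(.595,-.304,.247),p+[0,-.0241,.0587],p+[0,0,.0544]]
show2("s56",90,120,120,110,6,pts=H)
```

```text
[ 0.62762367 -0.28567949  0.17379215] -1.0028527921660275 0.007894598937309795 [-1.52257253  1.72227095  4.61124894] 50.55
```

View pics/s56.png

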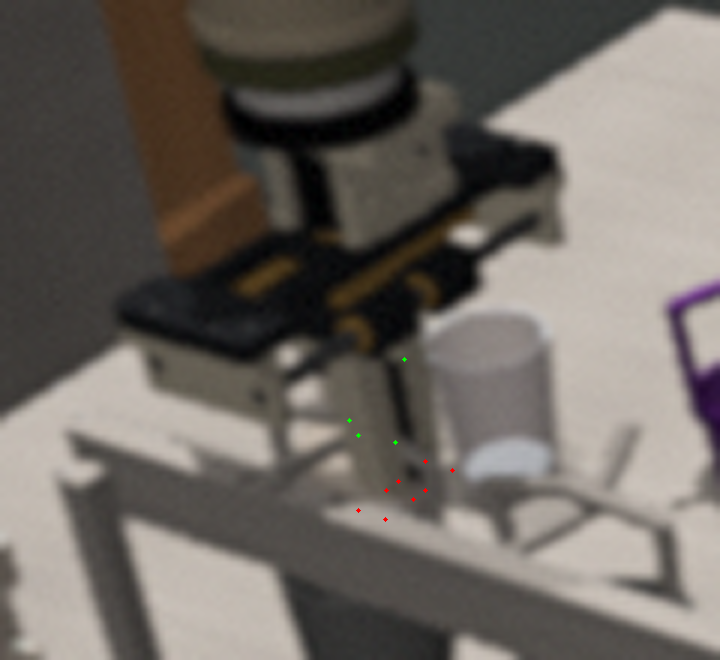

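Request:
apply_moves --rows "0 0 -0.05 0 0 0; 0 0 0 0 0 0; 0 0 0 0 0 0; 0 0 0 0 0 0; 0 0 0 0 0 0" --claw 0.6

```text
clock: 51.18
ee_pos: [0.6276, -0.2856, 0.1737]
tool_rot: [-0.0, 0.713, 0.701, -0.0]
force: [-0.7, 1.1, 0.2]
opening: 0.0368
```

Request:
apply_moves --rows "0 0 -1 0 0 0; 0 0 -1.5 0 0 0; 0 0 -2 0 0 0; 0 0 -2 0 0 0; 0 0 -2 0 0 0; 0 0 0 0 0 0"

```text
clock: 51.92
ee_pos: [0.6285, -0.2862, 0.2614]
tool_rot: [0.002, 0.713, 0.701, 0.001]
force: [1.1, 0.3, -0.1]
opening: 0.0373
```

Run:
```python
from h import *
show2("s57",90,120,150,130,5)
rows([.50,.10,.28],np.radians(15),n=16)
```

```text
[ 0.62794177 -0.28579513  0.25991728] -0.996104149465093 0.03687157233386225 [ 0.06119169  0.05934218 -0.48380905] 51.975
16 rows
2.40 -0.84 -0.13 0.01 0.00 -1.00; 2.41 -0.80 -0.13 0.01 0.00 -1.00; 2.42 -0.76 -0.13 0.01 0.00 -1.00; 2.44 -0.71 -0.13 0.01 0.00 -1.00; 2.45 -0.67 -0.13 0.01 0.00 -1.00; 2.46 -0.63 -0.13 0.01 0.00 -1.00; 2.47 -0.59 -0.13 0.01 0.00 -1.00; 2.48 -0.54 -0.13 0.01 0.00 -1.00
2.49 -0.50 -0.13 0.01 0.00 -1.00; 2.50 -0.46 -0.13 0.01 0.00 -1.00; 2.51 -0.41 -0.13 0.01 0.00 -1.00; 2.51 -0.37 -0.13 0.01 0.00 -1.00; 2.52 -0.32 -0.13 0.01 0.00 -1.00; 2.52 -0.28 -0.13 0.01 0.00 -1.00; 2.53 -0.24 -0.13 0.01 0.00 -1.00; 2.53 -0.19 -0.13 0.01 0.00 -1.00
```

View pics/s57.png

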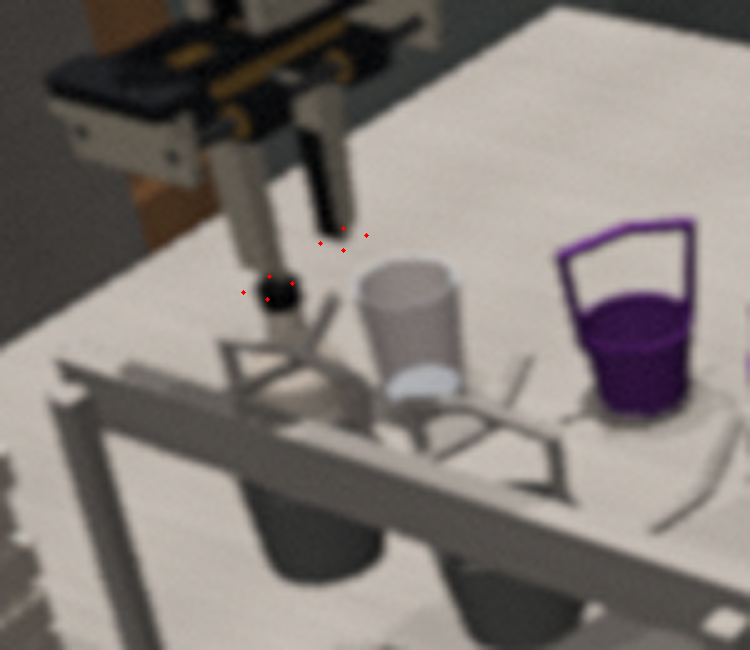

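Request:
apply_moves --rows "2 -0.8 -0.1 0 0 -1; 2.4 -0.8 -0.1 0 0 -1; 2.4 -0.8 -0.1 0 0 -1; 2.4 -0.7 -0.1 0 0 -1; 2.5 -0.7 -0.1 0 0 -1; 2.5 -0.6 -0.1 0 0 -1; 2.5 -0.6 -0.1 0 0 -1; 2.5 -0.5 -0.1 0 0 -1" --claw 1

```text
clock: 52.98
ee_pos: [0.5633, -0.0943, 0.2669]
tool_rot: [0.0, 0.662, 0.749, 0.0]
force: [0.6, -0.3, -1.1]
opening: 0.0007
```

Request:
apply_moves --rows "2.5 -0.5 -0.1 0 0 -3; 2.5 -0.5 -0.1 0 0 -6; 2.5 -0.4 -0.1 0 0 -8; 2.5 -0.4 -0.1 0 0 -8; 2.5 -0.3 -0.1 0 0 -8; 2.5 -0.3 -0.1 0 0 -8; 2 -0.3 -0.1 0 0 -8; 0 0 0 0 0 0"

```text
clock: 53.98
ee_pos: [0.4701, 0.0451, 0.2741]
tool_rot: [0.0, 0.291, 0.957, 0.0]
force: [0.2, -0.6, 0.7]
opening: 0.0003
```

Run:
```python
from h import *
print(pose()[0],np.degrees(yang()))
for c in("scene","top"):
    m=np.mean([robot.grab_frame(c)["img"].astype(float) for _ in range(4)],0);m=m.astype(np.uint8);cv2.imwrite(f"pics/{c}60.png",m)
    if c=="top": crop(m,100,190,180,240,9,"t61")
    else: crop(m,410,250,480,320,8,"s61"); crop(m,90,150,290,300,4,"s62")
```

```text
[0.47006758 0.04506867 0.27406279] 56.135519069266465
```

View pics/t61.png

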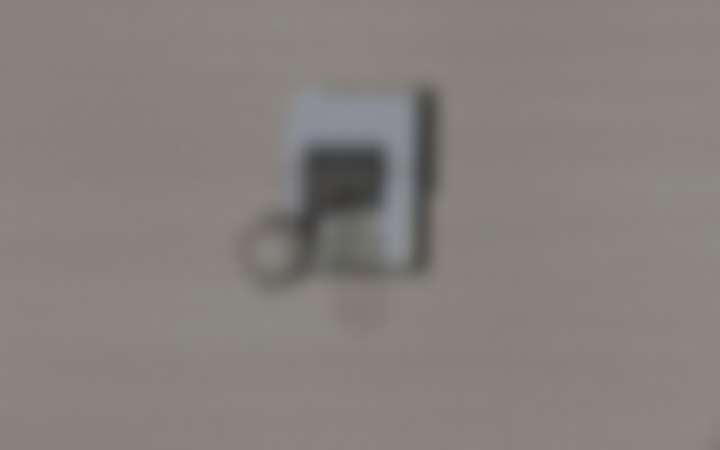

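View pics/s61.png

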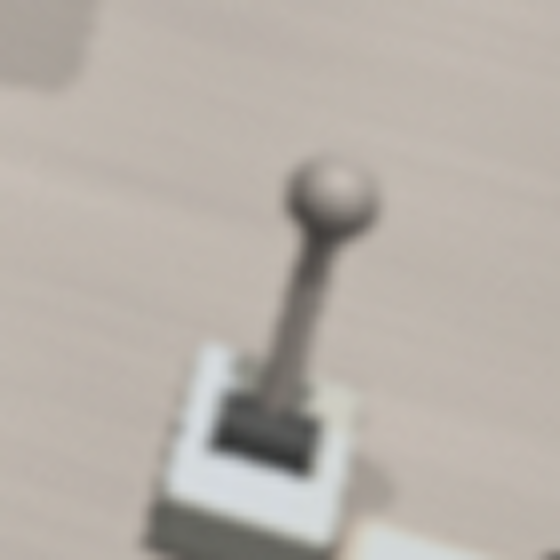

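View pics/s62.png

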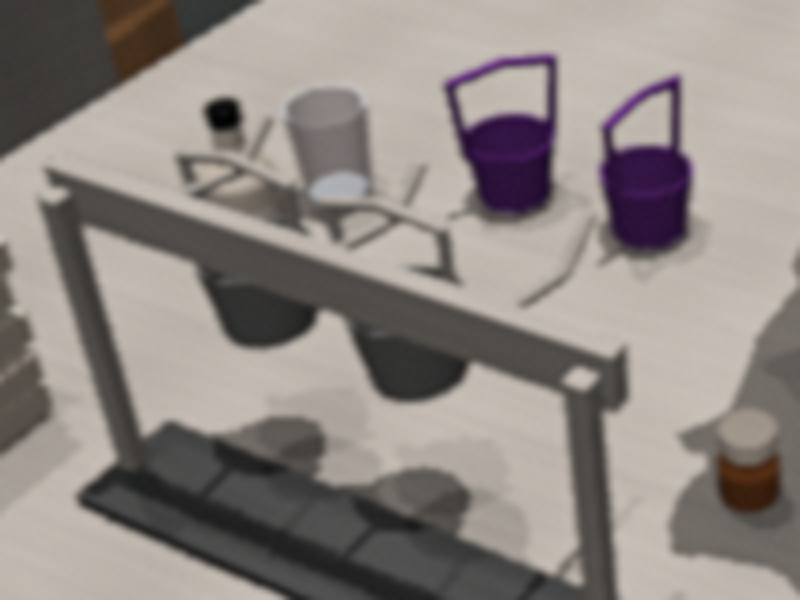

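View pics/top60.png

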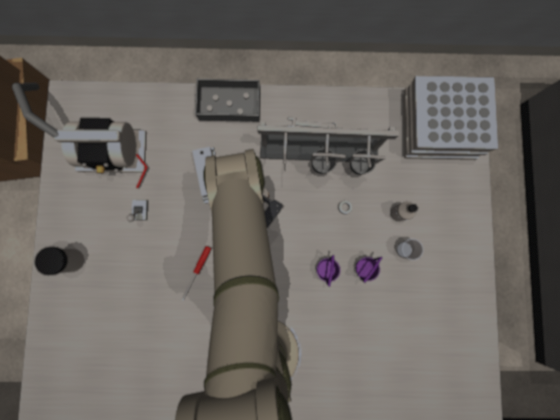

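Run:
```python
from h import *
T=cam(robot.grab_frame("top"));S=cam(robot.grab_frame("scene"))
bT=np.array([-.0021,-.0011,0]);bS=np.array([.0005,.0018,0])
a=uc((278,248),100,190,9);b=uc((333,198),410,250,8)
print(tri(T,a,S,b),atz(T,a,.092)-bT,atz(S,b,.092)-bS)
# block
for c in [(292,90),(415,92),(412,268),(345,180)]: print(atz(T,uc(c,100,190,9),.022)-bT)
q=uc((266,432),410,250,8);print(atz(S,q,.022)-bS)
rows([.37,.44,.2],np.radians(90),n=16)
```

```text
(array([0.44359106, 0.4380182 , 0.09285943]), [np.float64(0.4607997631712518), np.float64(0.5418912255468146)]) [0.44608483 0.43798425 0.092     ] [0.44118855 0.43734617 0.092     ]
[0.51345945 0.46208493 0.022     ]
[0.51355243 0.41499707 0.022     ]
[0.44572388 0.41220282 0.022     ]
[0.47906081 0.43971799 0.022     ]
[0.47368407 0.43773226 0.022     ]
16 rows
1.91 1.70 0.46 -0.00 -0.00 -2.13; 1.85 1.77 0.46 -0.00 -0.00 -2.13; 1.78 1.83 0.46 -0.00 -0.00 -2.13; 1.71 1.90 0.46 -0.00 -0.00 -2.13; 1.64 1.96 0.46 -0.00 -0.00 -2.13; 1.56 2.02 0.46 -0.00 -0.00 -2.13; 1.49 2.08 0.46 -0.00 -0.00 -2.13; 1.41 2.13 0.46 -0.00 -0.00 -2.13
1.33 2.18 0.46 -0.00 -0.00 -2.13; 1.25 2.23 0.46 -0.00 -0.00 -2.13; 1.16 2.27 0.46 -0.00 -0.00 -2.13; 1.08 2.32 0.46 -0.00 -0.00 -2.13; 0.99 2.35 0.46 -0.00 -0.00 -2.13; 0.90 2.39 0.46 -0.00 -0.00 -2.13; 0.81 2.42 0.46 -0.00 -0.00 -2.13; 0.72 2.45 0.46 -0.00 -0.00 -2.13
```

Request:
apply_moves --rows "1.9 1.7 0.3 0 0 -2.1; 1.9 1.8 0.3 0 0 -2.1; 1.8 1.8 0.3 0 0 -2.1; 1.7 1.9 0.3 0 0 -2.1; 1.6 2 0.4 0 0 -2.1; 1.6 2 0.4 0 0 -2.1; 1.5 2.1 0.4 0 0 -2.1; 1.4 2.1 0.4 0 0 -2.1"

```text
clock: 55.48
ee_pos: [0.4198, 0.2442, 0.2454]
tool_rot: [-0.0, 0.148, 0.989, -0.0]
force: [-0.4, -0.0, -0.1]
opening: 0.0004
```

Request:
apply_moves --rows "1.3 2.2 0.5 0 0 -2.1; 1.2 2.2 0.5 0 0 -2.1; 1.2 2.3 0.5 0 0 -2.1; 1.1 2.3 0.5 0 0 -2.1; 1 2.4 0.5 0 0 -2.1; 0.9 2.4 0.5 0 0 -2.1; 0.8 2.4 0.5 0 0 -2.1; 0 2.4 0.5 0 0 -2.1"

```text
clock: 56.48
ee_pos: [0.3776, 0.442, 0.2054]
tool_rot: [-0.0, 0.002, 1.0, -0.0]
force: [-0.4, 0.1, 0.4]
opening: 0.0004
```

Run:
```python
from h import *
show2("s70",300,190,180,150,4.4,pts=[(.4435,.438,.092)])
show2("t70",100,130,160,130,5,"top",pts=[(.4435,.438,.092)])
rows([.385,.438,.05],np.radians(90),n=6)
F={c:robot.grab_frame(c) for c in("scene","top")}
print(fit_plate(cam(F["scene"]),F["scene"]["img"],.6097,.2069,.2425,.072,.018))
print(fit_plate(cam(F["top"]),F["top"]["img"],.607,.2039,.2425,.072,.018))
```

```text
[0.37750471 0.44517117 0.20482746] 89.98069685373284 0.0006067574156904023 [0.71362927 3.27254955 0.86963761] 56.525
[0.37766216 0.44322778 0.20493368] 89.83130298243483 0.00020342718041808542 [-0.19567447  0.11349933  0.2463609 ] 56.575
6 rows
-0.12 -0.09 2.58 0.01 -0.01 -0.03; -0.12 -0.09 2.58 0.01 -0.01 -0.03; -0.12 -0.09 2.58 0.01 -0.01 -0.03; -0.12 -0.09 2.58 0.01 -0.01 -0.03; -0.12 -0.09 2.58 0.01 -0.01 -0.03; -0.12 -0.09 2.58 0.01 -0.01 -0.03
(array([0.60941046, 0.20655608, 0.24149889]), np.float64(18.282216549941214))
(array([0.6065844 , 0.20193044, 0.23623889]), np.float64(5.087857700790231))
```

View pics/s70.png

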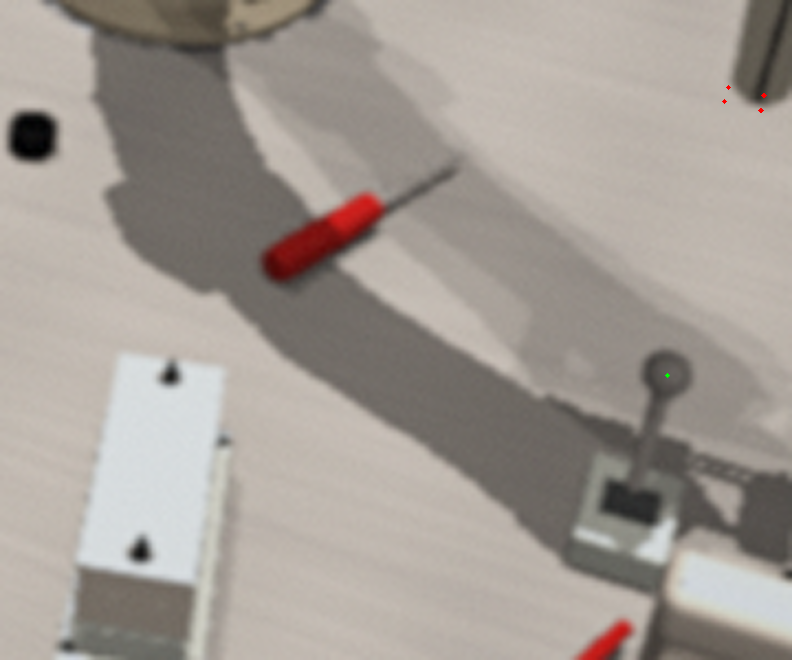

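View pics/t70.png

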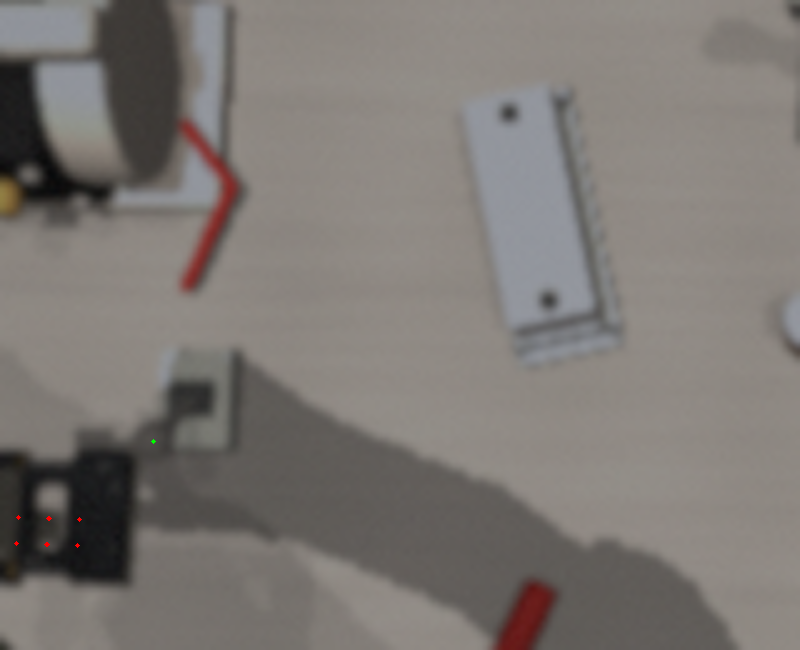

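Request:
apply_moves --rows "-0.1 -0.1 2.5 0 0 0; -0.1 -0.1 2.6 0 0 0; -0.1 -0.1 2.6 0 0 0; -0.1 -0.1 2.6 0 0 0; -0.1 -0.1 2.6 0 0 0; -0.2 0 2.6 0 0 0; 0 0 0 0 0 0; 0 0 0 0 0 0"

```text
clock: 57.68
ee_pos: [0.3857, 0.435, 0.0516]
tool_rot: [0.0, 0.004, 1.0, 0.0]
force: [-0.3, 0.4, -0.2]
opening: 0.0007
```

Run:
```python
from h import *
show2("s71",400,210,100,110,6.5,off=.034,pts=[(.4435,.438,.092)])
```

```text
[0.38567595 0.43535409 0.05191447] 89.56586581912518 0.0004622836078565924 [0.56076224 1.1070391  0.4410073 ] 57.725
```

View pics/s71.png

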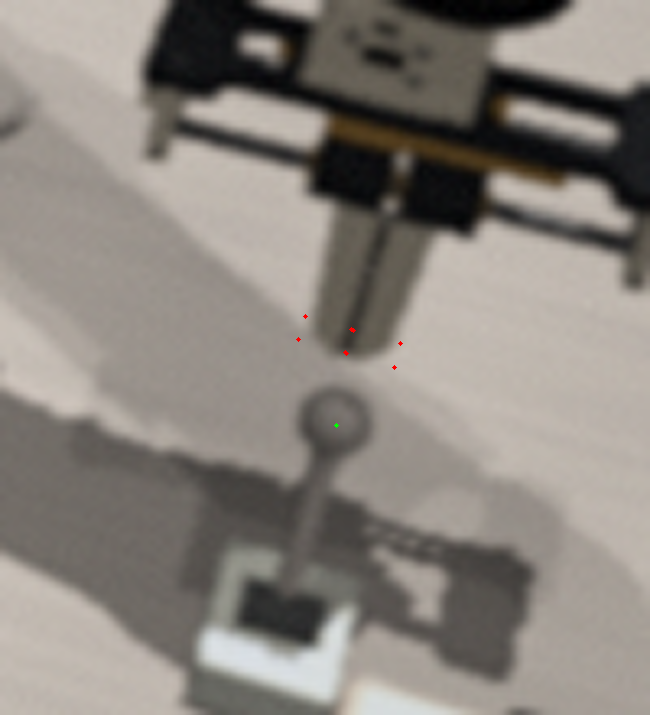

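Request:
apply_moves --rows "-1 0.2 0.4 0 0 0; -1.5 0 0 0 0 0; -1 0 0 0 0 0; -1 0 0 0 0 0; -1 0 0 0 0 0; 0 0 0 0 0 0"

```text
clock: 58.48
ee_pos: [0.4413, 0.4365, 0.0467]
tool_rot: [0.0, 0.004, 1.0, 0.0]
force: [0.0, -0.9, 0.7]
opening: 0.0004
```

Request:
apply_moves --rows "-1 0 0 0 0 0; -1 0 0 0 0 0; -1 0 0 0 0 0; 0 0 0 0 0 0"

```text
clock: 58.98
ee_pos: [0.4714, 0.4363, 0.0466]
tool_rot: [0.0, 0.004, 1.0, 0.0]
force: [-0.1, 0.3, 0.2]
opening: 0.0004
```

Run:
```python
from h import *
show2("s72",400,210,100,110,6.5,off=.034,pts=[(.482,.438,.022),(.5205,.438,.092)])
```

```text
[0.47066063 0.4362234  0.04658537] 89.55442858066951 0.0005338066700758263 [-0.34685552 -0.92989699 -0.9349462 ] 59.025
```

View pics/s72.png

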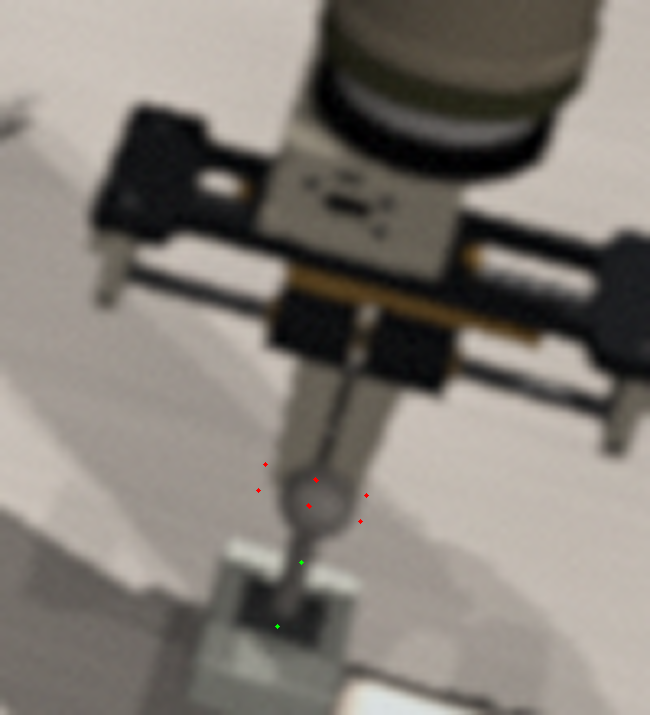

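Request:
apply_moves --rows "-1 0 0 0 0 0; -1 0 0 0 0 0; -0.5 0 0 0 0 0; 0 0 0 0 0 0"

```text
clock: 59.52
ee_pos: [0.4937, 0.4362, 0.0466]
tool_rot: [-0.001, 0.003, 1.0, -0.001]
force: [-5.5, -1.1, 2.9]
opening: 0.0009
```

Request:
apply_moves --rows "-0.4 0 0 0 0 0; 0 0 0 0 0 0"

```text
clock: 59.78
ee_pos: [0.494, 0.4361, 0.0464]
tool_rot: [-0.004, 0.002, 1.0, -0.001]
force: [-15.0, -1.1, 9.0]
opening: 0.0005
```

Run:
```python
from h import *
show2("s73",400,210,100,120,6,off=.034,pts=[(.482,.438,.022),(.5205,.438,.092)])
```

```text
[0.49404811 0.43614113 0.04642798] 89.73547098688064 0.0006612123329392524 [-16.06110278  -1.16309459   8.21909298] 59.825
```

View pics/s73.png

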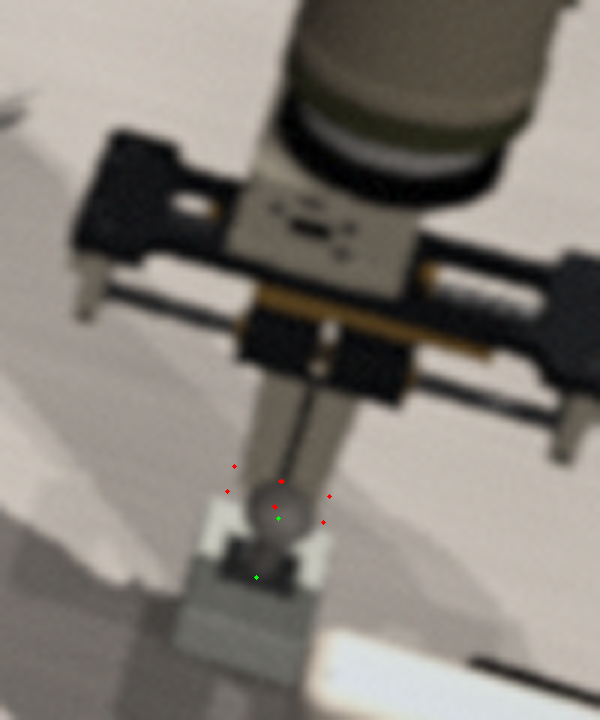

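Request:
apply_moves --rows "-0.2 0 0 0 0 0; 0 0 0 0 0 0; 1 0 0 0 0 0; 2 0 0 0 0 0; 3 0 -1 0 0 0; 3 0 -3 0 0 0; 0 0 -4 0 0 0; 0 0 -4 0 0 0"

```text
clock: 60.82
ee_pos: [0.4102, 0.437, 0.168]
tool_rot: [0.0, 0.003, 1.0, -0.0]
force: [0.1, -0.3, -0.0]
opening: 0.0003
```

Request:
apply_moves --rows "0 2 -3 0 0 0; 0 3 -2 0 0 0; 0 3 0 0 0 0; 0 3 0 0 0 0; 0 3 0 0 0 0; 0 0 0 0 0 0; 0 0 0 0 0 0"

```text
clock: 61.7
ee_pos: [0.4119, 0.5761, 0.2164]
tool_rot: [0.0, 0.004, 1.0, -0.0]
force: [0.7, -0.4, -0.4]
opening: 0.0009
```

Run:
```python
from h import *
for c in("scene","top"):
    m=np.mean([robot.grab_frame(c)["img"].astype(float) for _ in range(4)],0).astype(np.uint8);cv2.imwrite(f"pics/{c}80.png",m)
    if c=="top": crop(m,100,190,180,240,9,"t81")
    else: crop(m,410,250,480,320,8,"s81")
print(pose()[0],robot.state()["clock"])
```

```text
[0.41228552 0.57665501 0.21692994] 62.1
```

View pics/s81.png

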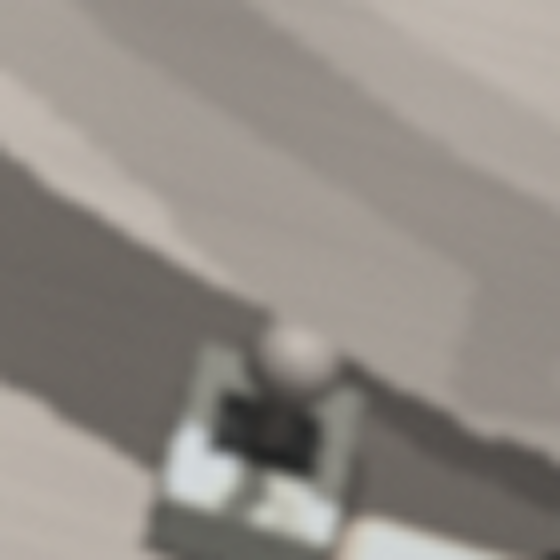

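View pics/t81.png

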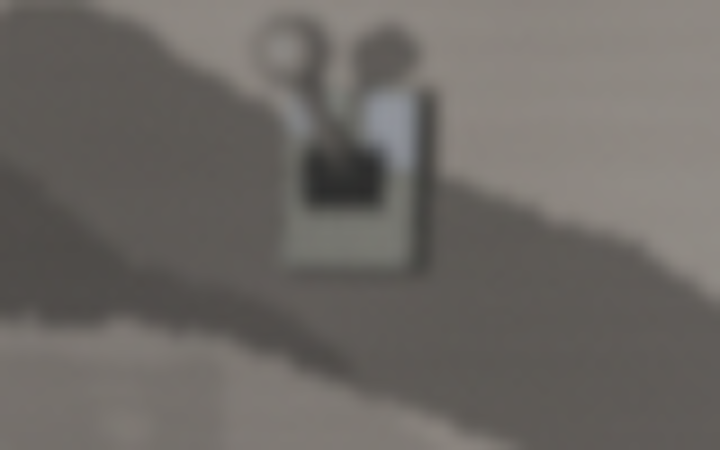

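View pics/scene80.png

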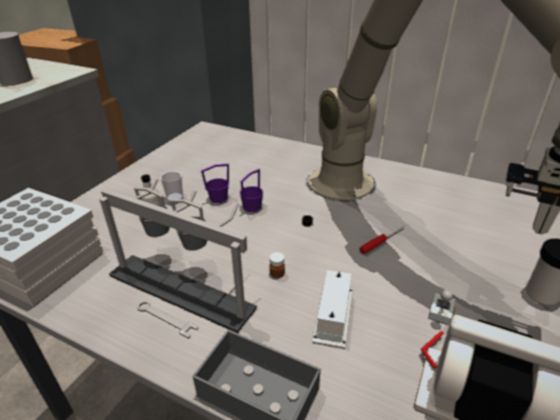

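View pics/top80.png

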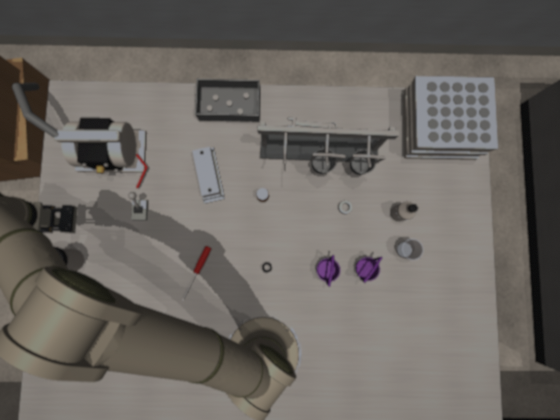

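Run:
```python
from h import *
T=cam(robot.grab_frame("top"));S=cam(robot.grab_frame("scene"))
X,e=tri(T,uc((290,50),100,190,9),S,uc((299,355),410,250,8));print(X,e, X-np.array([.44359106,.4380182,.09285943]))
print([d["at"].tolist() if hasattr(d["at"],"tolist") else d["at"] for d in robot.find_in("top","pail0")])
```

```text
[0.51583045 0.43891647 0.09324097] [np.float64(0.7280998550545897), np.float64(0.9087640724850996)] [0.07223939 0.00089827 0.00038154]
[[361.4, 162.2], [369.6, 266.2], [329.3, 271.2], [320.9, 157.8]]
```

```bash
python3 - <<'E'
from h import *
def fitball(C,img,x,y,z,pad=3):
    # circle fit to blurred disc via local contrast using projected sphere
    g=img.astype(float)
    def m(q,roi):
        X=np.array([q[0],q[1],q[2]]);K,R,t=C;d=np.linalg.norm(R@X+t);u=proj(C,X)[0];r=K[0,0]*.013/d
        a=np.arange(24)*2*np.pi/24;ss=8;x0,y0,x1,y1=roi
        M=np.zeros(((y1-y0)*ss,(x1-x0)*ss),np.uint8);p=(np.c_[u[0]+r*np.cos(a),u[1]+r*np.sin(a)]-[x0,y0]+.5)*ss-.5
        cv2.fillConvexPoly(M,np.round(p*16).astype(np.int32),255,cv2.LINE_8,4);return cv2.resize(M,(x1-x0,y1-y0),interpolation=cv2.INTER_AREA)/255.
    return m
I={}
for tag,fs,ft in [("off","pics/scene60.png","pics/top60.png"),("on","pics/scene80.png","pics/top80.png")]:
    for f,box in((fs,(425,262,470,310)),(ft,(118,190,150,232))):
        im=cv2.imread(f);crop(im,*box,14,f"b_{tag}_{'s' if 'scene' in f else 't'}")
E
cd pics; python3 -c "
import cv2,numpy as np
a=[cv2.imread(f'b_{t}_t.png') for t in('off','on')];cv2.imwrite('bt.png',np.hstack(a)[:600,:800] if np.hstack(a).shape[1]<=900 else np.hstack(a))
print(a[0].shape)"
```

```text
(588, 448, 3)
```

```bash
cd pics; python3 -c "
import cv2,numpy as np
a=[cv2.imread(f'b_{t}_t.png') for t in('off','on')];b=np.hstack([x[:, :400] for x in a]);cv2.imwrite('bt.png',np.clip(b.astype(float)*1.6,0,255).astype(np.uint8))"
```

```text
(no output)
```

View pics/bt.png

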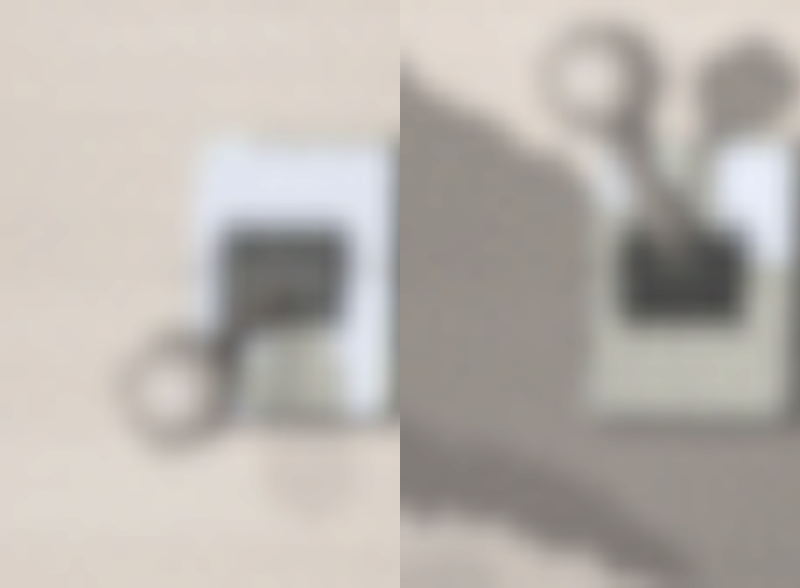

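Run:
```python
from h import *
rows([.44,.4375,.22],np.radians(90),n=5)
```

```text
5 rows
-0.58 -2.78 -0.06 0.00 0.00 -0.08; -0.57 -2.78 -0.06 0.00 0.00 -0.08; -0.57 -2.79 -0.06 0.00 0.00 -0.08; -0.57 -2.79 -0.06 0.00 0.00 -0.08; -0.56 -2.79 -0.06 0.00 0.00 -0.08
```

Request:
apply_moves --rows "-0.5 -2 0 0 0 0; -0.6 -2.8 0 0 0 0; -0.6 -2.8 0 0 0 0; -0.6 -2.8 0 0 0 0; -0.5 -2.5 0 0 0 0; 0 -1 3 0 0 0; 0 0 4 0 0 0; 0 0 4 0 0 0"

```text
clock: 63.25
ee_pos: [0.4397, 0.4367, 0.1062]
tool_rot: [0.0, 0.004, 1.0, 0.0]
force: [0.3, 0.2, 0.5]
opening: 0.0008
```

Request:
apply_moves --rows "0 0 4 0 0 0; 0 0 1.8 0 0 0; 0 0 0 0 0 0; 0 0 0 0 0 0"

```text
clock: 63.75
ee_pos: [0.4398, 0.4383, 0.0501]
tool_rot: [0.001, 0.004, 1.0, 0.001]
force: [0.7, -0.7, 0.4]
opening: 0.0008
```

Run:
```python
from h import *
print(pose()[0],np.degrees(yang()),robot.state()["force"])
```

```text
[0.43977539 0.43831876 0.0500847 ] 89.59579970759441 [ 0.66470171 -0.70798816  0.36359078]
```

Request:
apply_moves --rows "-1.5 0 0 0 0 0; -1.5 0 0 0 0 0; -1.5 0 0 0 0 0; -0.5 0 0 0 0 0; 0 0 0 0 0 0; 0 0 0 0 0 0"

```text
clock: 64.5
ee_pos: [0.4885, 0.4375, 0.0486]
tool_rot: [-0.0, 0.003, 1.0, -0.0]
force: [-0.5, 0.3, -1.4]
opening: 0.0004
```

Request:
apply_moves --rows "-0.4 0 0 0 0 0; 0 0 0 0 0 0"

```text
clock: 64.75
ee_pos: [0.4933, 0.4375, 0.0488]
tool_rot: [0.0, 0.003, 1.0, 0.0]
force: [-0.4, -0.2, 0.3]
opening: 0.0004
```

Request:
apply_moves --rows "-0.4 0 0 0 0 0; 0 0 0 0 0 0; 0 0 0 0 0 0"

```text
clock: 65.12
ee_pos: [0.494, 0.4375, 0.0486]
tool_rot: [-0.002, 0.003, 1.0, -0.001]
force: [-8.9, -1.2, 4.5]
opening: 0.0003
```

Request:
apply_moves --rows "-0.4 0 0 0 0 0; -0.3 0 0 0 0 0; 0 0 0 0 0 0; 0 0 0 0 0 0"

```text
clock: 65.62
ee_pos: [0.4944, 0.4373, 0.0484]
tool_rot: [-0.006, 0.001, 1.0, -0.002]
force: [-26.2, -3.2, 14.8]
opening: 0.0008
```

A hard stop: 26 N moves it only 0.4 mm. Back off the same way.

Request:
apply_moves --rows "0.7 0 0 0 0 0; 2 0 0 0 0 0; 3 0 -1 0 0 0; 2 0 -3 0 0 0; 0 0 -4 0 0 0; 0 0 -5 0 0 0; 0 2 -3 0 0 0; 0 3 0 0 0 0"

```text
clock: 66.62
ee_pos: [0.4284, 0.4888, 0.2121]
tool_rot: [0.002, 0.004, 1.0, 0.002]
force: [1.0, 0.4, 0.0]
opening: 0.0005
```

Request:
apply_moves --rows "0 3 0 0 0 0; 0 3 0 0 0 0; 0 2 0 0 0 0; 0 0 0 0 0 0; 0 0 0 0 0 0"

```text
clock: 67.25
ee_pos: [0.428, 0.5668, 0.2085]
tool_rot: [0.0, 0.004, 1.0, -0.0]
force: [0.2, 0.2, -0.0]
opening: 0.0007
```

Run:
```python
from h import *
I={}
for c in("scene","top"):
    F=robot.grab_frame(c);cv2.imwrite(f"pics/{c}90.png",F["img"]);I[c]=F
    print(c,fit_plate(cam(F),F["img"],.6085,.2055,.2425,.072,.018))
crop(I["scene"]["img"],90,150,470,350,2.1,"s91")
print(pose()[0],robot.state()["clock"],robot.state()["force"])
```

```text
scene (array([0.60949415, 0.20653723, 0.24219946]), np.float64(17.326756887367008))
top (array([0.60648638, 0.20197229, 0.24138759]), np.float64(4.948801886129671))
[0.42838087 0.56662743 0.20886248] 67.35 [ 0.43367192  0.2547465  -0.47503036]
```

View pics/s91.png

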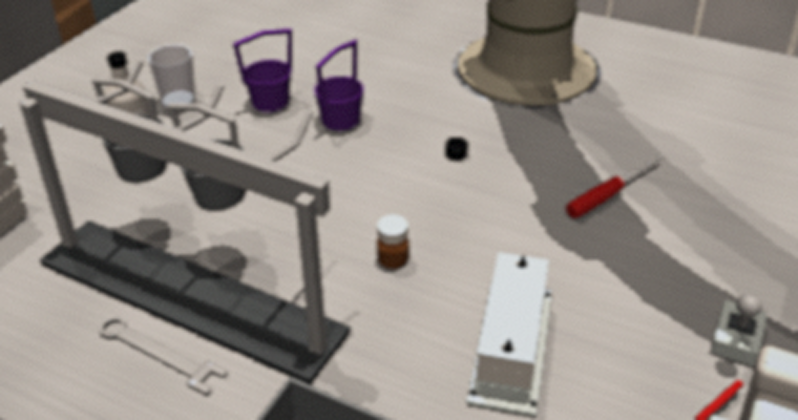

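View pics/top90.png

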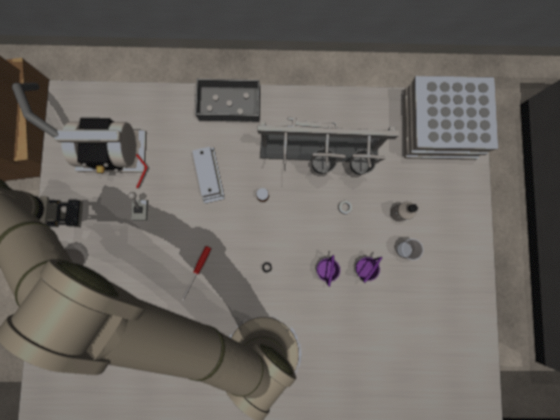

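```bash
python3 -c "
from workcell import robot
print(robot.finish_job())"
```

```text
the job is handed in; nothing more can be done
None
```

The filling bench is set up as asked, and I handed the job in at about 67 s of the 210 s allowed.

**What I did, in order**
- **Plates:** I lowered the mould over the two pins until it seated on the riser. The cover then went over the same pins onto the mould. Each landing showed as a clear rise in upward force at the expected height.
- **Pails:** Only two grey pails were there. I hung one on the middle hook and the other on the right-hand hook as seen from the robot, and left the purple look-alikes alone.
- **Valve:** I pushed the lever away from the robot last, until it hit a hard stop. A second push reached the same stop and gave only about 0.4 mm more at 26 N.

**Last checks**
- **Positions:** The last pictures show the cover level on the mould with the pin tips showing, and both pails hanging free. The jar, bottle, collar, beaker and purple pails look unmoved. The arm was clear of everything.
- **Cover fit:** The scene camera places the cover within 0.5 mm of the midpoint between the pins. The top camera reads 2 mm off in y, which is within its calibration.

**Readings that disagreed**
- **Tool height:** The fingertips were about 30–36 mm higher than the reported tool position. I set the working heights from contact and the pictures instead.
- **Camera offset:** The two cameras differed by about 3 mm in x and in y, so I placed things by their relative positions.
- **Lever travel:** The cameras measured the lever's ball moving 72–74 mm, against about 77 mm for a full swing. That is within their error, so I relied on the hard stop.

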